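# Take the cured panel out of the pressing jig and reload the jig

## Robot

A 7-joint arm with a two-finger parallel gripper is mounted at the origin on the work surface; the furniture and walls round the work are solid. World frame = base frame: x ahead of the robot, y to its left, z up, the work surface at z = 0. Lengths are in mm, angles in rad, forces in N, time in s.
With the tool pointing down it reaches from about 425 to 825 mm from the base axis. Payload 3.6 kg.
Tool frame: the origin (TCP) lies midway between the tips of the shut fingers; the grasp point (between the pads) lies 19 mm behind it; z points along the fingers, x is the direction in which the jaws open and shut, and the axes are right-handed (so a half turn about z gives the same grasp; the last joint's range is limited). The gripper opens to 93 mm and grips with 3 to 60 N. Pads are 15 mm wide; open, the fingers measure 128 mm over their backs; the gripper's body (75 mm by 188 mm) begins 65 mm behind the grasp point.
Start: joints at [-1.355, 0.615, -0.013, 1.423, 0.008, 1.103, -0.04], TCP at [155.609, 631.067, 197.04] pointing down, gripper open.
Joint ranges: [-3.12, 3.12], [-0.3, 2.06], [-1.34, 1.32], [0.26, 2.42], [-1.36, 4.5], [0.01, 1.98], [-2.84, 2.84]. Speed limits (rad/s): [2.79, 2.79, 3.14, 3.14, 3.14, 3.14, 3.14].

## Interface

Orientations are given as a rotation vector (axis times angle).
In Python, from station import sensors, viewer, bot gives the robot as it stands.
- The arm moves only by the shell command python3 -m handwheel 'ROWS' [FORCE]. ROWS is JSON, a list of rows, each an object with "grip": the finger opening in mm, from 0 to 93; "offset": the shift along the tool's x, y, z normalised to -1 to 1, where 1 is 0.03 m, a list of three; "angular": the turn, a rotation vector about the tool's x, y, z normalised to -1 to 1, where 1 is 2 rad, a list of three. In form: [{"grip": grip, "offset": [tx, ty, tz], "angular": [rx, ry, rz]}, ...]. A call has 1 to 8 rows; each row shifts and turns the pose as measured when the row begins, along the tool's axes as they then stand; what a row does not reach is not made up. A row lasts 1/10 s, in which the tool goes at most 50 mm and 8.59 degrees, less where a joint would pass 70% of its speed; a pose out of reach is approached as far as the arm can. A call with a number of a shift or a turn outside -1 to 1 is refused whole. A call with a gripper value outside its range is refused whole. The fingers move at their own pace and stop on an object; FORCE is the grip in N (left out, the last holds). Time passes only in rows, so rows that do not move let the fingers close. It gives the time, the measured TCP pose, the force and the opening at its end, in the units of the state.
- sensors.read_state(): the state, without advancing time (a new reading comes with each control period).
- viewer.grab_frame(name): name is "side" or "top" or "wrist"; returns a dict with "image" (480x640x3 uint8, blue, green, red), "fx", "fy", "cx", "cy" (pixels), "cam_to_world" (4x4, takes a point from camera to world coordinates); the wrist camera has in their place "hand_eye" (4x4, takes a point from camera to tool coordinates, whose origin is the TCP and whose axes are the tool frame's). Camera axes: x right, y down, z forward; pixel columns grow to the right and rows downward; lengths in mm; the calibration is good to about 2 mm. A picture is of the moment at which its call begins: read the wrist's pose just before it. There is no depth.
- bot.close_job(): hands the job in, once; it reports no verdict.
The state is a dict: "clock": time; "qpos": joint angles; "joint_velocities": joint speeds; "effort": joint torques, N m; "eef_pos": TCP position; "eef_rot": TCP orientation; "force": force on the tool from outside, world axes, zero at the start; "torque": the same for the moment, N m; "width": finger opening in mm.
Only numpy, scipy, OpenCV 4.12 (cv2) and the standard library are available. Lean on these libraries where they do the work, as an engineer would, in place of code of your own. Each camera call takes 0.05 s, during which the arm holds its last target.

## Task

The bonded panel in the pressing jig has cured. Move both weights and then the pressure plate aside so that all three stand on the blue mat together, and lay the panel squarely across the middle of the two rails of the white specimen stand, red side up. Then put the pressure plate back flat on the jig's bed with its forked lugs round the guide pins, and stand each weight upright again in the middle of its own pad: the big silver one on the large green pad, the small brass one on the small yellow pad; never let a weight topple.

Things in the scene. Friction and masses are not known exactly. Their poses are not given: they have to be found in the camera images.
- press_jig: Pressing jig, fixed. Aluminium base 104 x 180 mm (x, y), top 12 mm above the bench; dark steel bed 40 x 150 mm along its middle, top at 22 mm. Two upright 8 mm guide pins with pointed tips (48 mm above the bench) at (+37, +36) and (-37, -36) mm in its x, y. Origin: centre of the underside, on the bench; z up, y along the bed.
- pressure_plate: Loose grey plate 46 x 116 x 10 mm (x, y, z), 0.4 kg, with two forked lugs (93 mm overall in x) whose open slots fit round the jig's pins with 4 mm play when its x, y match the jig's (or half a turn). Bar handle across the middle: 40 mm in x, 10 mm thick in y, 10 to 32 mm above the underside. Round pads on top: large green at y +34 mm, small yellow at y -34 mm. Origin: centre of underside.
- big_weight: Loose silver-grey weight, about 0.5 kg: upright round body 43 mm across, 42 mm high, with a round knob on top 23 mm across, from 42 to 60 mm. At the start it stands on the plate's large green pad (45 mm across). While the weights stand there, fingers have no room at the plate's handle. Origin: centre of the underside; z up.
- small_weight: Loose brass-coloured weight, about 0.2 kg: upright round body 33 mm across, 35 mm high, with a round knob on top 18 mm across, from 35 to 49 mm. At the start it stands on the plate's small yellow pad (37 mm across). Origin: centre of the underside; z up.
- panel: Loose bonded panel 50 x 160 x 8 mm (x, y, z), 0.12 kg, aluminium below, red plastic above. At the start it lies lengthwise on the jig's bed (underside 22 mm above the bench) under the plate, its red ends showing; its long edges overhang the bed by 5 mm, with 10 mm of free height below them. Origin: centre of the underside; y along its length, z up.
- specimen_stand: White specimen stand, fixed: base 90 x 180 mm (x, y), top 8 mm above the bench, with two black rubber-topped rails across it (74 mm long in x, 14 mm wide) at y -50 and +50 mm, tops 22 mm above the bench. The panel is to lie across both rails, centred, lengthwise along y. Origin: centre of the underside, on the bench; z up.
- parking_mat: Flat blue mat with a thin white border line, fixed, 112 x 180 mm (x, y), top 3 mm above the bench: the side area where the weights and the plate are put meanwhile. Origin: centre of the underside; z up.
Things that resemble listed ones, but are neither listed nor needed, are in the scene too. What is meant by the small_weight is not orange, and is the smaller of those in its own colour.

How it is judged:
By the outcome, as a careful person would: the job done as asked, in the order asked, and still so for the second after the job is handed in, with the robot touching nothing.
It also fails if it takes over 131 s, if anything falls off the work surface, if the arm or the gripper's body presses on something with over 40 N, if the wrist force passes 120 N, or if a joint passes its speed limit or range.

## Working session

There is one attempt and no reset: what is moved stays moved. The work goes in short steps, Python scripts to look and compute and a shell command to move; the robot and the scene stay as the last step left them, time stands still between calls to the robot, and variables do not carry over. Pictures are saved under pics/ and viewed, and the job is handed in when it is done.

```bash
ls; mkdir -p pics
python3 - <<'E'
from station import sensors, viewer
import cv2
s=sensors.read_state(); print(s)
for n in ("side","top","wrist"):
    f=viewer.grab_frame(n); cv2.imwrite(f"pics/{n}0.png",f["image"]); print(n,{k:v for k,v in f.items() if k!="image"})
E
```

```text
pics
{'clock': 0.0, 'qpos': array([-1.35548344,  0.6158807 , -0.01263417,  1.42491022,  0.00812164,
        1.10340298, -0.04041683]), 'joint_velocities': array([ 2.11100624e-04,  6.82061604e-04, -1.80862809e-03,  1.55085321e-03,
       -2.63849975e-03, -8.33756773e-06,  3.68350291e-04]), 'effort': array([-5.13095201e-04, -4.58932436e+01,  2.08684159e-01, -1.65748519e+01,
       -6.11889898e-02,  2.03175482e-02,  2.21580358e-04]), 'eef_pos': array([155.43493573, 630.25917796, 195.90246591]), 'eef_rot': array([ 2.47181748,  1.93639011, -0.00310748]), 'force': array([ 0.28043528, -0.02684734, -0.29680908]), 'torque': array([-0.01791032,  0.00108571,  0.03815859]), 'width': 92.98857607401776}
side {'fx': 605.424705576025, 'fy': 605.424705576025, 'cx': 319.1263965219371, 'cy': 246.91382290218414, 'cam_to_world': array([[-9.64807079e-01, -9.82481869e-02,  2.43915136e-01,
         1.96751944e+02],
       [-2.62958698e-01,  3.59937227e-01, -8.95152454e-01,
         1.15236096e+03],
       [ 1.52967830e-04, -9.27789031e-01, -3.73105200e-01,
         5.69302724e+02],
       [ 0.00000000e+00, 
[... 291 characters left out ...]
-01, -1.54984612e-01,  2.90386371e-02,
        -4.80479466e+01],
       [ 4.95993512e-03, -2.14599496e-01, -9.76689539e-01,
         1.14808833e+03],
       [ 0.00000000e+00,  0.00000000e+00,  0.00000000e+00,
         1.00000000e+00]])}
wrist {'fx': 387.32658967337426, 'fy': 387.32658967337426, 'cx': 322.40962499309944, 'cy': 244.7099575458102, 'hand_eye': array([[ 9.99999993e-01, -8.01144050e-06, -1.20448943e-04,
         7.97247879e-01],
       [ 4.09359422e-05,  9.61177619e-01,  2.75930396e-01,
        -7.66970403e+01],
       [ 1.13562228e-04, -2.75930399e-01,  9.61177612e-01,
        -1.87383561e+02],
       [ 0.00000000e+00,  0.00000000e+00,  0.00000000e+00,
         1.00000000e+00]])}
```

View pics/top0.png

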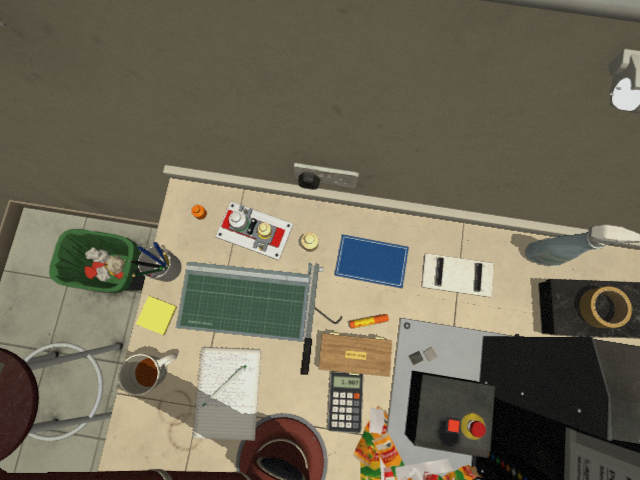

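View pics/side0.png

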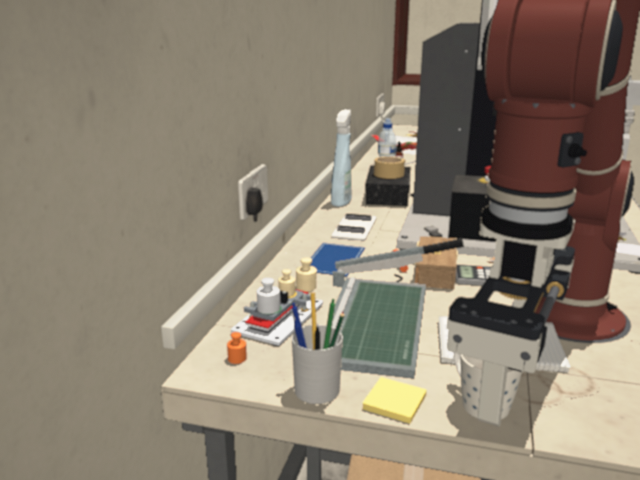

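View pics/wrist0.png

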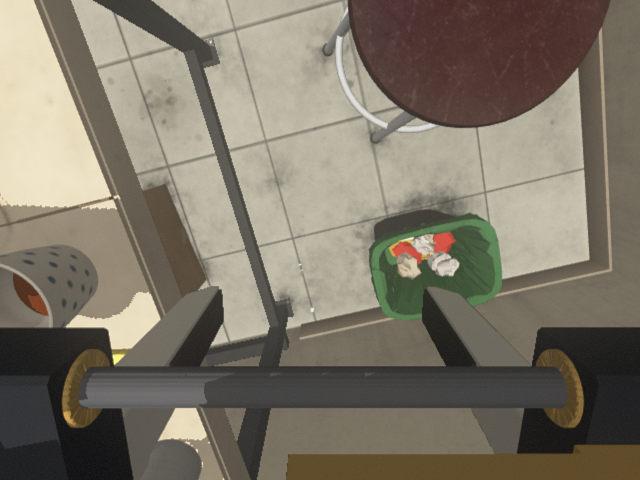

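```bash
cat > h.py <<'E'
import numpy as np, cv2
from station import sensors, viewer
from scipy.spatial.transform import Rotation as R
def T_of(s):
    T=np.eye(4);T[:3,:3]=R.from_rotvec(s["eef_rot"]).as_matrix();T[:3,3]=s["eef_pos"];return T
def grab(n,save=None):
    s=sensors.read_state(); f=viewer.grab_frame(n)
    f["C"]=f["cam_to_world"] if n!="wrist" else T_of(s)@f["hand_eye"]
    if save: cv2.imwrite(f"pics/{save}.png",f["image"])
    return f
def cast(f,uv,z):
    uv=np.atleast_2d(np.asarray(uv,float))
    d=np.c_[(uv[:,0]-f["cx"])/f["fx"],(uv[:,1]-f["cy"])/f["fy"],np.ones(len(uv))]@f["C"][:3,:3].T
    o=f["C"][:3,3]; t=(z-o[2])/d[:,2]; return o+d*t[:,None]
def proj(f,P):
    P=np.atleast_2d(P)-f["C"][:3,3]; p=P@f["C"][:3,:3]
    return np.c_[p[:,0]/p[:,2]*f["fx"]+f["cx"],p[:,1]/p[:,2]*f["fy"]+f["cy"]]
def plan(target,yaw):
    """rows: tool down with tool-x at yaw (deg, mod 180)"""
    s=sensors.read_state();T=T_of(s);Rm=T[:3,:3]
    best=None
    for k in (0,180):
        y=np.radians(yaw+k)
        G=np.array([[np.cos(y),np.sin(y),0],[np.sin(y),-np.cos(y),0],[0,0,-1.]]).T
        r=R.from_matrix(Rm.T@G).as_rotvec()
        if best is None or np.linalg.norm(r)<np.linalg.norm(best): best=r
    d=Rm.T@(np.array(target)-T[:3,3])
    print("tcp",T[:3,3].round(1),"toolx yaw",np.degrees(np.arctan2(Rm[1,0],Rm[0,0])).round(2),"d_tool mm",d.round(1),"units",(d/30).round(3),"rot deg",np.degrees(best).round(2),"units",(best/2).round(4), "w",round(s["width"],1),"F",s["force"].round(1),"t",round(s["clock"],2),"q7",s["qpos"][6].round(2))
E
python3 - <<'E'
from h import *
f=grab("top")
im=f["image"]; cv2.imwrite("pics/topcrop.png",cv2.resize(im[190:320,180:510],None,fx=2.4,fy=2.4,interpolation=cv2.INTER_CUBIC))
for n,uv,z in [("jig",(255,229),22),("big",(237,216),60),("small",(264,228),49),("decoy",(309,241),50),("orange",(198,211),40),("mat",(372,260),3),("stand",(458,275),8),("cutter lever",(316,265),60),("lever end",(305,370),60),("wall edge",(300,185),0)]:
    print(n,cast(f,uv,z).round(0))
E
```

```text
jig [[548. 167.  22.]]
big [[566. 211.  60.]]
small [[549. 139.  49.]]
decoy [[533.  20.  50.]]
orange [[568. 319.  40.]]
mat [[ 519. -149.    3.]]
stand [[ 514. -374.    8.]]
cutter lever [[474.  -8.  60.]]
lever end [[222. -22.  60.]]
wall edge [[694.  73.   0.]]
```

View pics/topcrop.png

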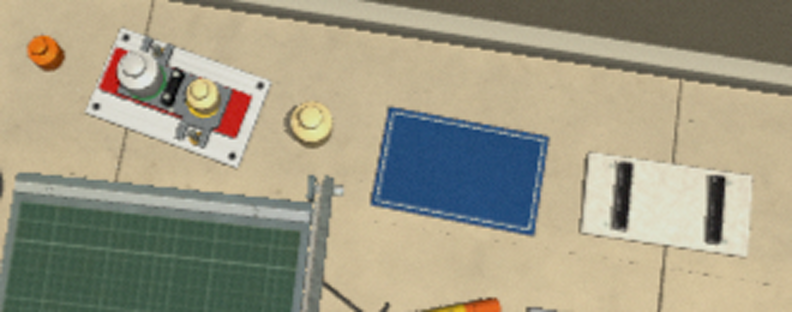

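Candidates in the top view: small brass weight on the jig at (264,228); a larger brass lookalike at (309,241); an orange one at (198,211). The big silver one is at (237,216). I choose the one on the jig: smaller of the two brass-coloured ones. Moving over for a close look.

```bash
python3 -m handwheel '[{"grip":93,"offset":[-0.57,0.73,0],"angular":[0,0,0.06]},{"grip":93,"offset":[-0.48,0.80,0],"angular":[0,0,0.06]},{"grip":93,"offset":[-0.38,0.85,0],"angular":[0,0,0.06]},{"grip":93,"offset":[-0.27,0.89,0],"angular":[0,0,0.06]},{"grip":93,"offset":[-0.16,0.92,0],"angular":[0,0,0.06]},{"grip":93,"offset":[-0.05,0.93,0],"angular":[0,0,0.06]},{"grip":93,"offset":[0.07,0.93,0],"angular":[0,0,0.06]},{"grip":93,"offset":[0.18,0.91,0],"angular":[0,0,0.06]}]' 20; python3 -c "
from h import *
plan([541,138,200],-13.3)"
```

```text
clock: 1.0
eef_pos: [291.5, 450.9, 193.3]
eef_rot: [3.095, 0.533, -0.01]
force: [-0.4, 0.7, 0.4]
width: 92.8
tcp [291.5 450.9 193.3] toolx yaw 19.53 d_tool mm [130.5 378.3  -7.7] units [ 4.35  12.609 -0.256] rot deg [ 0.09  0.37 32.83] units [0.0008 0.0032 0.2865] w 92.8 F [-0.4  0.7  0.4] t 1.0 q7 -0.55
```

```bash
python3 -m handwheel '[{"grip":93,"offset":[0.35,0.95,-0.03],"angular":[0,0,0.06]},{"grip":93,"offset":[0.46,0.92,-0.03],"angular":[0,0,0.06]},{"grip":93,"offset":[0.55,0.88,-0.03],"angular":[0,0,0.06]},{"grip":93,"offset":[0.64,0.82,-0.03],"angular":[0,0,0.06]},{"grip":93,"offset":[0.75,0.75,-0.03],"angular":[0,0,0.04]},{"grip":93,"offset":[0.85,0.7,-0.03],"angular":[0,0,0]},{"grip":93,"offset":[0.85,0.7,-0.03],"angular":[0,0,0]},{"grip":93,"offset":[0.85,0.7,-0.03],"angular":[0,0,0]}]' 20; python3 -c "
from h import *
plan([541,138,200],-13.3)"
```

```text
clock: 1.8
eef_pos: [448.8, 240.8, 199.6]
eef_rot: [3.117, -0.377, -0.012]
force: [-0.3, 0.5, -0.7]
width: 93.1
tcp [448.8 240.8 199.6] toolx yaw -13.79 d_tool mm [114.1  77.9  -0.9] units [ 3.803  2.596 -0.031] rot deg [ 0.18  0.42 -0.49] units [ 0.0015  0.0036 -0.0043] w 93.1 F [-0.3  0.5 -0.7] t 1.8 q7 -0.54
```

```bash
python3 -m handwheel '[{"grip":93,"offset":[0.95,0.65,0],"angular":[0,0,-0.004]},{"grip":93,"offset":[0.95,0.65,0],"angular":[0,0.003,0]},{"grip":93,"offset":[0.95,0.65,0],"angular":[0,0,0]},{"grip":93,"offset":[0.95,0.65,0],"angular":[0,0,0]},{"grip":93,"offset":[0,0,0],"angular":[0,0,0]},{"grip":93,"offset":[0,0,0],"angular":[0,0,0]}]' 20; python3 -c "
from h import *
plan([541,138,200],-13.3)
f=grab('wrist','w1')
plan([541,138,200],-13.3)"
```

```text
clock: 2.4
eef_pos: [546.6, 128.6, 199.1]
eef_rot: [3.114, -0.376, -0.001]
force: [0.2, 0.8, 0.3]
width: 93.0
tcp [546.6 128.6 199.1] toolx yaw -13.76 d_tool mm [-7.7 -7.8 -1. ] units [-0.255 -0.26  -0.032] rot deg [ 0.29 -0.01 -0.46] units [ 0.0025 -0.0001 -0.004 ] w 93.0 F [0.2 0.8 0.3] t 2.4 q7 -0.26
tcp [546.7 128.  199.2] toolx yaw -13.78 d_tool mm [-7.9 -8.3 -0.8] units [-0.263 -0.278 -0.027] rot deg [ 0.33 -0.06 -0.48] units [ 0.0029 -0.0005 -0.0041] w 93.4 F [-0.  -1.2  0.3] t 2.45 q7 -0.26
```

View pics/w1.png

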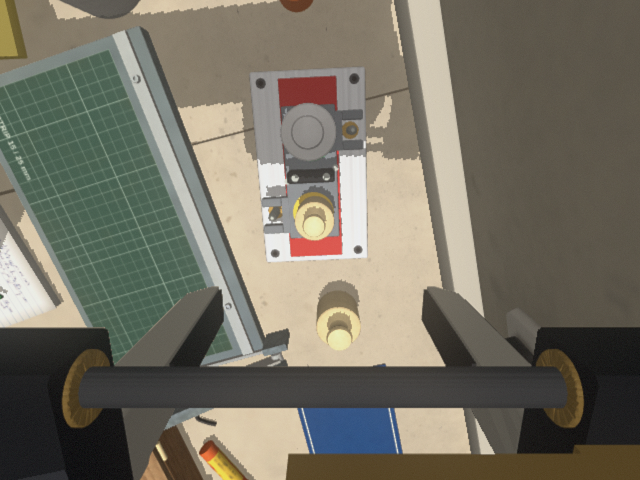

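Run:
```python
from h import *
f=grab("wrist")
im=f["image"]; cv2.imwrite("pics/w1c.png",cv2.resize(im[55:275,230:410],None,fx=2.7,fy=2.7,interpolation=cv2.INTER_CUBIC))
c=cast(f,[(250,72),(364,67),(367,260),(267,262)],12); print(c.round(1)); print("edges",[np.linalg.norm(c[i]-c[(i+1)%4]).round(1) for i in range(4)], "centre",c.mean(0).round(1))
for a,b in((0,3),(1,2)): d=c[a]-c[b]; print("y yaw",np.degrees(np.arctan2(d[1],d[0])))
pins=cast(f,[(350,129),(274,213)],48);print("pins",pins.round(1),pins.mean(0).round(1))
print("big",cast(f,(307,131),100).round(1),"small",cast(f,(314,226),89).round(1),"decoy",cast(f,(340,340),50).round(1))
```

```text
[[515.1 268.6  12. ]
 [614.5 248.5  12. ]
 [579.8  71.1  12. ]
 [480.3  93.3  12. ]]
edges [np.float64(101.4), np.float64(180.8), np.float64(101.9), np.float64(178.7)] centre [547.4 170.4  12. ]
y yaw 78.76979797093098
y yaw 78.92094669164534
pins [[588.4 200.4  48. ]
 [507.2 146.7  48. ]] [547.8 173.6  48. ]
big [[554.9 207.  100. ]] small [[542.  136.1  89. ]] decoy [[535.7  10.4  50. ]]
```

View pics/w1c.png

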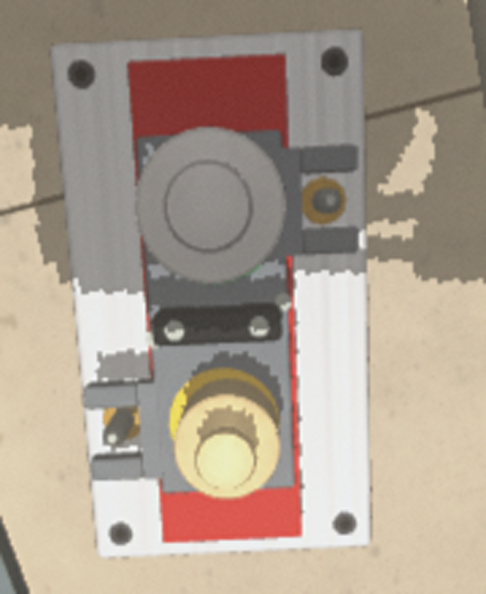

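```bash
python3 -c "
from h import *
plan([554.5,206,130],-11.15)"
```

```text
tcp [546.3 128.9 199.3] toolx yaw -13.69 d_tool mm [-10.3 -77.2  68.9] units [-0.343 -2.575  2.295] rot deg [ 0.31 -0.03 -2.54] units [ 0.0027 -0.0003 -0.0222] w 92.8 F [-0.1  0.7 -0.4] t 2.5 q7 -0.26
```

```bash
python3 -m handwheel '[{"grip":93,"offset":[-0.1,-0.85,0.4],"angular":[0.0025,0,-0.022]},{"grip":93,"offset":[-0.1,-0.85,0.5],"angular":[0,0,0]},{"grip":93,"offset":[-0.1,-0.85,0.7],"angular":[0,0,0]},{"grip":93,"offset":[0,0,0.7],"angular":[0,0,0]},{"grip":93,"offset":[0,0,0],"angular":[0,0,0]}]' 20; python3 -c "
from h import *
plan([554.5,206,55],-11.15)"
```

```text
clock: 3.0
eef_pos: [548.7, 222.0, 126.3]
eef_rot: [-3.122, 0.273, 0.004]
force: [0.1, -1.1, 0.2]
width: 93.4
tcp [548.7 222.  126.3] toolx yaw -9.98 d_tool mm [ 8.7 15.3 71.2] units [0.29  0.511 2.374] rot deg [-0.43  0.19  1.17] units [-0.0037  0.0017  0.0102] w 93.4 F [ 0.1 -1.1  0.2] t 3.0 q7 -0.31
```

```bash
python3 -m handwheel '[{"grip":93,"offset":[0.29,0.51,0],"angular":[-0.003,0,0.01]},{"grip":93,"offset":[0,0,0],"angular":[0,0,0]}]' 20; python3 -c "
from h import *
plan([554.5,206,55],-11.15)"
```

```text
clock: 3.2
eef_pos: [554.1, 207.5, 126.4]
eef_rot: [-3.125, 0.298, 0.006]
force: [0.3, -0.6, -0.4]
width: 92.8
tcp [554.1 207.5 126.4] toolx yaw -10.88 d_tool mm [ 1.   1.6 71.4] units [0.033 0.052 2.379] rot deg [-0.1   0.23  0.27] units [-0.0009  0.002   0.0023] w 92.8 F [ 0.3 -0.6 -0.4] t 3.2 q7 -0.3
```

```bash
python3 -m handwheel '[{"grip":93,"offset":[0.03,0.04,0.6],"angular":[0,0,0.002]},{"grip":93,"offset":[0,0,0.6],"angular":[0,0,0]},{"grip":93,"offset":[0,0,0.5],"angular":[0,0,0]},{"grip":93,"offset":[0,0,0.3],"angular":[0,0,0]},{"grip":93,"offset":[0,0,0],"angular":[0,0,0]}]' 20; python3 -c "
from h import *
plan([554.5,206,55],-11.15)"
```

```text
clock: 3.7
eef_pos: [560.4, 204.0, 71.2]
eef_rot: [-3.118, 0.313, -0.013]
force: [0.3, 0.3, -0.8]
width: 93.4
tcp [560.4 204.   71.2] toolx yaw -11.48 d_tool mm [-6.3 -0.6 16.2] units [-0.209 -0.021  0.539] rot deg [-0.47 -0.42 -0.33] units [-0.0041 -0.0037 -0.0029] w 93.4 F [ 0.3  0.3 -0.8] t 3.7 q7 -0.27
```

```bash
python3 -m handwheel '[{"grip":93,"offset":[-0.2,-0.02,0.27],"angular":[-0.003,-0.003,-0.002]},{"grip":93,"offset":[0,0,0.2],"angular":[0,0,0]},{"grip":93,"offset":[0,0,0],"angular":[0,0,0]}]' 20; python3 -c "
from h import *
plan([554.5,206,55],-11.15)"
```

```text
clock: 4.0
eef_pos: [556.0, 205.9, 58.4]
eef_rot: [-3.123, 0.309, -0.008]
force: [-0.4, -0.8, -0.4]
width: 92.7
tcp [556.  205.9  58.4] toolx yaw -11.29 d_tool mm [-1.5  0.2  3.4] units [-0.05   0.008  0.113] rot deg [-0.23 -0.26 -0.14] units [-0.002  -0.0022 -0.0012] w 92.7 F [-0.4 -0.8 -0.4] t 4.0 q7 -0.27
```

```bash
python3 -m handwheel '[{"grip":93,"offset":[-0.05,0,0.1],"angular":[-0.002,-0.002,0]},{"grip":55,"offset":[0,0,0],"angular":[0,0,0]},{"grip":40,"offset":[0,0,0],"angular":[0,0,0]},{"grip":30,"offset":[0,0,0],"angular":[0,0,0]},{"grip":30,"offset":[0,0,0],"angular":[0,0,0]},{"grip":30,"offset":[0,0,0],"angular":[0,0,0]}]' 25; python3 -c "
from h import *
plan([554.5,206,55],-11.15); print(sensors.read_state()['eef_rot'])"
```

```text
clock: 4.6
eef_pos: [555.3, 206.8, 56.1]
eef_rot: [-3.126, 0.308, -0.003]
force: [-0.4, -0.2, 1.0]
width: 57.3
tcp [555.3 206.8  56.1] toolx yaw -11.26 d_tool mm [-0.6  0.9  1.1] units [-0.019  0.032  0.038] rot deg [-0.05 -0.12 -0.11] units [-0.0005 -0.001  -0.001 ] w 57.3 F [-0.4 -0.2  1. ] t 4.6 q7 -0.27
[-3.12570908  0.30821348 -0.00329855]
```

```bash
python3 -m handwheel '[{"grip":30,"offset":[0,0,0],"angular":[0,0,0]},{"grip":30,"offset":[0,0,0],"angular":[0,0,0]},{"grip":30,"offset":[0,0,0],"angular":[0,0,0]},{"grip":30,"offset":[0,0,0],"angular":[0,0,0]}]' 25; python3 -c "
from h import *
plan([554.5,206,55],-11.15)"
```

```text
clock: 5.0
eef_pos: [555.5, 207.0, 57.5]
eef_rot: [-3.125, 0.308, -0.004]
force: [0.4, 0.2, 2.5]
width: 30.6
tcp [555.5 207.   57.5] toolx yaw -11.27 d_tool mm [-0.8  1.2  2.5] units [-0.026  0.04   0.083] rot deg [-0.11 -0.13 -0.12] units [-0.001  -0.0011 -0.001 ] w 30.6 F [0.4 0.2 2.5] t 5.0 q7 -0.27
```

```bash
python3 -c "
from h import *
f=grab('wrist','w2'); f=grab('side'); cv2.imwrite('pics/s2.png',cv2.resize(f['image'][200:380,180:400],None,fx=3,fy=3)); plan([555,206,55],-11.15)"
```

```text
tcp [555.5 207.   57.4] toolx yaw -11.27 d_tool mm [-0.3  1.1  2.4] units [-0.008  0.037  0.08 ] rot deg [-0.11 -0.13 -0.12] units [-0.001  -0.0011 -0.0011] w 30.1 F [-1.   0.2  5.4] t 5.1 q7 -0.27
```

View pics/w2.png

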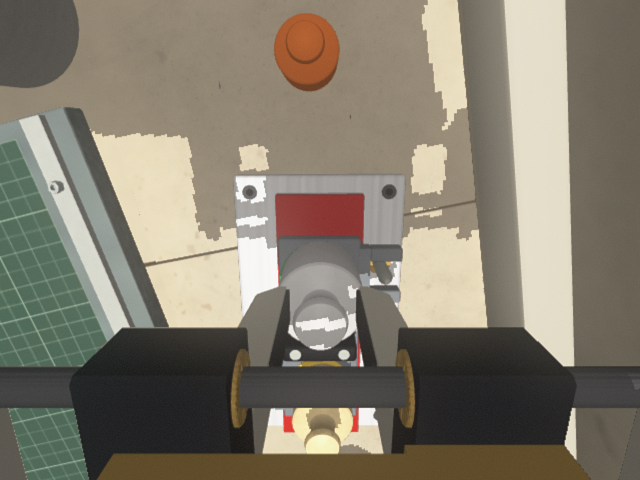

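View pics/s2.png

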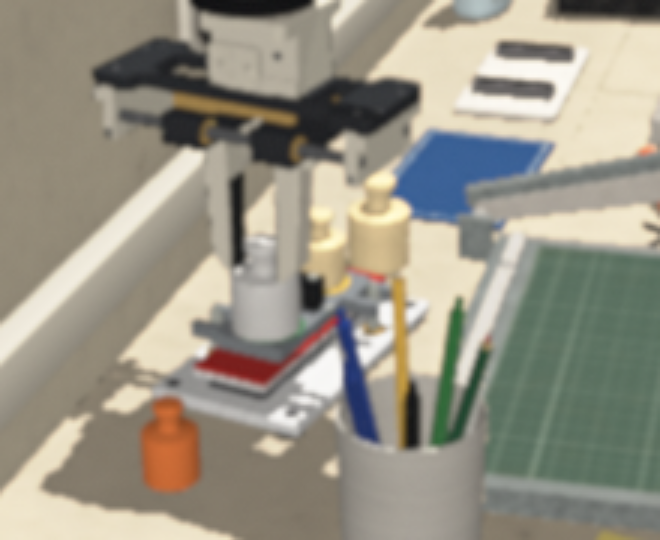

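```bash
python3 -c "
from h import *
f=grab('wrist')
print(cast(f,[(320,328),(322,270)],100).round(1), cast(f,[(240,178),(404,176)],12).round(1), cast(f,(307,41),40).round(1))
print('proj TCP',proj(f,T_of(sensors.read_state())[:3,3]))
cv2.imwrite('pics/w2c.png',cv2.resize(f['image'][170:380,210:430],None,fx=3,fy=3))
t=grab('top'); cv2.imwrite('pics/t2c.png',cv2.resize(t['image'][180:270,180:330],None,fx=5,fy=5))
"
```

```text
[[554.4 207.1 100. ]
 [560.2 231.9 100. ]] [[517.6 267.7  12. ]
 [613.7 249.7  12. ]] [[571.8 326.2  40. ]]
proj TCP [[322.36038437 288.41242888]]
```

View pics/w2c.png

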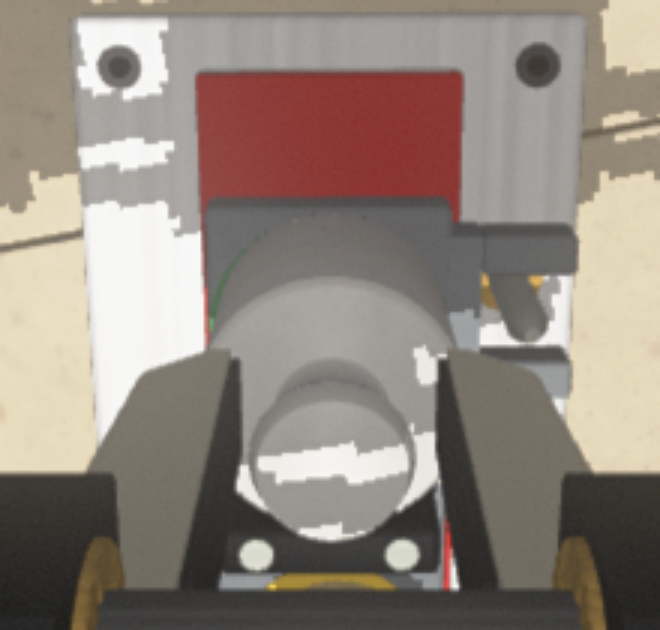

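View pics/t2c.png

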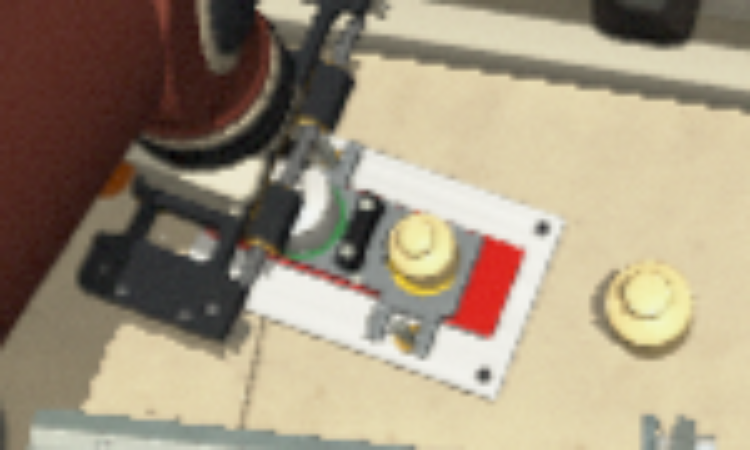

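```bash
python3 -c "
from h import *
T=T_of(sensors.read_state())
f=grab('side'); 
P=lambda *a:(proj(f,(T@np.array([*a,1.]))[:3]).ravel()-[180,200])*3
print('tips', P(15,0,0),P(-15,0,0),P(-15,7,0),P(-15,-7,0),P(15,-7,0))
print('weight base/top/knob',[((proj(f,[554.5,206,z]).ravel()-[180,200])*3).round() for z in(40,82,100)])
w=grab('wrist')
Q=lambda *a:(proj(w,(T@np.array([*a,1.]))[:3]).ravel()-[210,170])*3
print('wrist tips',Q(-15,-7.5,0),Q(15,-7.5,0),Q(-15,7.5,0), 'disc ctr',(proj(w,[554.5,206,82])-[210,170])*3)
plan([555,206,55],-11)
"
```

```text
tips [239.08570944 296.37501034] [280.70544759 306.31890404] [286.45986981 301.7081407 ] [274.89085381 310.9778802 ] [233.11998325 300.93123341]
weight base/top/knob [array([263., 326.]), array([261., 265.]), array([260., 238.])]
wrist tips [249.66146809 314.77820644] [424.49782694 314.73711447] [251.45177594 395.26048804] disc ctr [[332.7542787  424.27291328]]
tcp [555.5 207.1  57.4] toolx yaw -11.26 d_tool mm [-0.3  1.2  2.4] units [-0.009  0.039  0.081] rot deg [-0.12 -0.13 -0.26] units [-0.001  -0.0011 -0.0023] w 30.1 F [-0.8 -0.8  5.6] t 5.3 q7 -0.27
```

```bash
python3 -m handwheel '[{"grip":30,"offset":[0,0,-0.1],"angular":[0,0,0]},{"grip":20,"offset":[0,0,0],"angular":[0,0,0]},{"grip":15,"offset":[0,0,0],"angular":[0,0,0]},{"grip":15,"offset":[0,0,0],"angular":[0,0,0]},{"grip":15,"offset":[0,0,0],"angular":[0,0,0]}]' 25; python3 -c "
from h import *
plan([554.5,206,55],-11.15)"
```

```text
clock: 5.8
eef_pos: [554.6, 207.0, 59.9]
eef_rot: [-3.125, 0.308, -0.001]
force: [-0.9, 0.5, 3.0]
width: 20.8
tcp [554.6 207.   59.9] toolx yaw -11.27 d_tool mm [0.1 1.1 4.9] units [0.003 0.035 0.165] rot deg [-0.07 -0.04 -0.12] units [-0.0006 -0.0003 -0.001 ] w 20.8 F [-0.9  0.5  3. ] t 5.8 q7 -0.27
```

```bash
python3 -m handwheel '[{"grip":15,"offset":[0,0,0],"angular":[0,0,0]},{"grip":15,"offset":[0,0,0],"angular":[0,0,0]}]' 25; python3 -c "
from h import *
f=grab('wrist');cv2.imwrite('pics/w3c.png',cv2.resize(f['image'][170:380,210:430],None,fx=2,fy=2))
f=grab('side');cv2.imwrite('pics/s3.png',cv2.resize(f['image'][200:380,180:400],None,fx=2,fy=2))
plan([554.5,206,55],-11.15)"
```

```text
clock: 6.0
eef_pos: [554.6, 207.0, 60.0]
eef_rot: [-3.125, 0.308, -0.001]
force: [-1.9, 0.8, 3.0]
width: 20.8
tcp [554.6 207.   59.9] toolx yaw -11.27 d_tool mm [0.1 1.  4.9] units [0.003 0.035 0.164] rot deg [-0.07 -0.04 -0.12] units [-0.0006 -0.0003 -0.0011] w 20.9 F [-1.  -0.1  2.7] t 6.1 q7 -0.27
```

View pics/w3c.png

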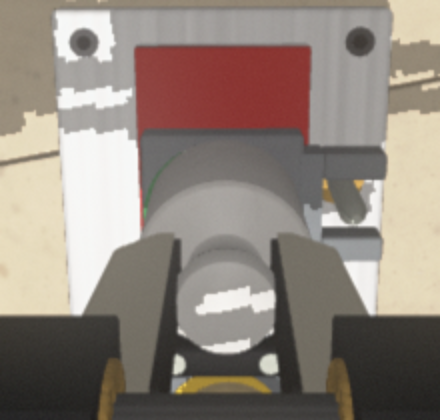

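View pics/s3.png

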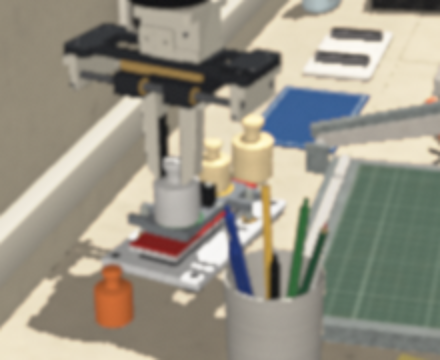

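```bash
python3 -m handwheel '[{"grip":15,"offset":[0,0,-0.2],"angular":[0,0,0]},{"grip":15,"offset":[0,0,-0.5],"angular":[0,0,0]},{"grip":15,"offset":[0,0,-0.7],"angular":[0,0,0]},{"grip":15,"offset":[0,0,-0.8],"angular":[0,0,0]},{"grip":15,"offset":[0,0,-0.5],"angular":[0,0,0]},{"grip":15,"offset":[0,0,-0.2],"angular":[0,0,0]}]' 35
python3 - <<'E'
from h import *
f=grab("top"); hsv=cv2.cvtColor(f["image"],cv2.COLOR_BGR2HSV)
m=cv2.inRange(hsv,(100,120,40),(125,255,255)); m=cv2.morphologyEx(m,cv2.MORPH_CLOSE,np.ones((7,7)))
c=max(cv2.findContours(m,0,2)[0],key=cv2.contourArea); r=cv2.minAreaRect(c); b=cv2.boxPoints(r); print(b.round(1))
P=cast(f,b,3); print(P.round(1),[np.linalg.norm(P[i]-P[(i+1)%4]).round(1) for i in range(4)],P.mean(0).round(1))
for i in range(4): d=P[(i+1)%4]-P[i]; print(np.degrees(np.arctan2(d[1],d[0])).round(2))
plan(P.mean(0),-11)
E
```

```text
clock: 6.7
eef_pos: [547.6, 204.8, 141.4]
eef_rot: [3.117, -0.308, -0.027]
force: [-0.1, -0.2, -4.1]
width: 20.6
[[334.4 274.3]
 [342.  234.1]
 [409.1 246.9]
 [401.4 287.1]]
[[ 465.7  -56.8    3. ]
 [ 575.   -60.5    3. ]
 [ 568.9 -240.7    3. ]
 [ 460.3 -233.4    3. ]] [np.float64(109.4), np.float64(180.3), np.float64(108.8), np.float64(176.8)] [ 517.5 -147.8    3. ]
-1.94
-91.94
176.2
88.25
tcp [547.8 204.9 141.8] toolx yaw -11.27 d_tool mm [ 41.3 350.4 141.9] units [ 1.377 11.68   4.729] rot deg [ 0.59  0.89 -0.27] units [ 0.0052  0.0077 -0.0023] w 20.4 F [ 0.4  0.4 -5.1] t 6.75 q7 -0.32
```

```bash
python3 -m handwheel '[{"grip":15,"offset":[0.3,0.5,0],"angular":[0.002,0.003,-0.02]},{"grip":15,"offset":[0.25,0.95,0],"angular":[0,0,-0.02]},{"grip":15,"offset":[0.2,1,0],"angular":[0,0,-0.02]},{"grip":15,"offset":[0.15,1,0],"angular":[0,0,-0.01]},{"grip":15,"offset":[0.1,1,0],"angular":[0,0,0]},{"grip":15,"offset":[0.1,1,0],"angular":[0,0,0]},{"grip":15,"offset":[0.1,1,0],"angular":[0,0,0]},{"grip":15,"offset":[0.1,0.6,0],"angular":[0,0,0]}]' 35; python3 -c "
from h import *
plan([550,-89,142],-2.5)"
```

```text
clock: 7.55
eef_pos: [560.3, -11.0, 130.0]
eef_rot: [3.136, -0.059, -0.052]
force: [-4.6, 1.5, -5.5]
width: 20.4
tcp [560.3 -11.  130. ] toolx yaw -2.17 d_tool mm [ -7.8  78.4 -11.4] units [-0.259  2.612 -0.378] rot deg [0.3  1.91 0.33] units [0.0027 0.0166 0.0029] w 20.4 F [-4.6  1.5 -5.5] t 7.55 q7 0.18
```

```bash
python3 -m handwheel '[{"grip":15,"offset":[-0.1,0.7,-0.1],"angular":[0.002,0.01,0.003]},{"grip":15,"offset":[-0.1,0.7,-0.1],"angular":[0,0.005,0]},{"grip":15,"offset":[0,0.5,-0.1],"angular":[0,0,0]},{"grip":15,"offset":[0,0.2,0],"angular":[0,0,0]},{"grip":15,"offset":[0,0,0],"angular":[0,0,0]},{"grip":15,"offset":[0,0,0],"angular":[0,0,0]}]' 35; python3 -c "
from h import *
plan([550,-89,142],-2.5)
grab('wrist','w4')"
```

```text
clock: 8.15
eef_pos: [546.9, -78.8, 133.1]
eef_rot: [3.138, -0.077, -0.024]
force: [-0.4, -0.0, -5.5]
width: 20.7
tcp [546.9 -78.8 133.1] toolx yaw -2.83 d_tool mm [ 3.4 10.  -9. ] units [ 0.114  0.335 -0.299] rot deg [ 0.14  0.88 -0.33] units [ 0.0012  0.0077 -0.0029] w 20.7 F [-0.4 -0.  -5.5] t 8.15 q7 0.29
```

View pics/w4.png

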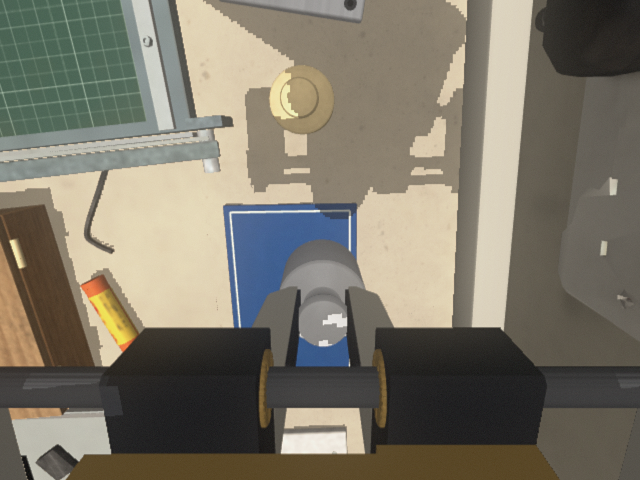

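```bash
python3 -c "
from h import *
f=grab('wrist')
c=cast(f,[(224,206),(357,204)],3);print(c.round(1)); d=c[1]-c[0];a=np.arctan2(d[1],d[0]);print(np.degrees(a),np.linalg.norm(d))
yv=np.array([-np.sin(a),np.cos(a)]);print('mat centre',c.mean(0)[:2]-90*yv)
plan([550,-89,24],-2.5)"
```

```text
[[464.3 -55.2   3. ]
 [574.7 -58.7   3. ]]
-1.7683470164160406 110.47321083745629
mat centre [ 516.70273381 -146.91150789]
tcp [547.  -78.3 133.1] toolx yaw -2.77 d_tool mm [  5.2  10.2 109. ] units [0.174 0.341 3.635] rot deg [ 0.14  0.88 -0.26] units [ 0.0012  0.0077 -0.0023] w 20.3 F [-0.1  0.4 -5.2] t 8.25 q7 0.29
```

```bash
python3 -m handwheel '[{"grip":15,"offset":[0.1,0.3,0.4],"angular":[0.001,0.008,-0.002]},{"grip":15,"offset":[0,0,0.7],"angular":[0,0,0]},{"grip":15,"offset":[0,0,0.7],"angular":[0,0,0]},{"grip":15,"offset":[0,0,0.6],"angular":[0,0,0]},{"grip":15,"offset":[0,0,0.2],"angular":[0,0,0]},{"grip":15,"offset":[0,0,0],"angular":[0,0,0]}]' 35; python3 -c "
from h import *
plan([550,-88,24],-2.5)"
```

```text
clock: 8.85
eef_pos: [553.9, -79.4, 53.3]
eef_rot: [-3.137, 0.049, -0.009]
force: [0.2, 0.2, -5.4]
width: 20.3
tcp [553.9 -79.4  53.3] toolx yaw -1.79 d_tool mm [-3.8  8.8 29.2] units [-0.126  0.294  0.974] rot deg [-0.23 -0.33  0.71] units [-0.002  -0.0029  0.0062] w 20.3 F [ 0.2  0.2 -5.4] t 8.85 q7 0.37
```

```bash
python3 -m handwheel '[{"grip":15,"offset":[-0.12,0.28,0.2],"angular":[-0.002,-0.003,0.006]},{"grip":15,"offset":[0,0,0.4],"angular":[0,0,0]},{"grip":15,"offset":[0,0,0.2],"angular":[0,0,0]},{"grip":15,"offset":[0,0,0],"angular":[0,0,0]},{"grip":15,"offset":[0,0,0],"angular":[0,0,0]}]' 35; python3 -c "
from h import *
plan([550,-88,24],-2.5)"
```

```text
clock: 9.35
eef_pos: [552.3, -88.2, 29.5]
eef_rot: [3.14, -0.068, 0.007]
force: [0.1, 1.2, -5.3]
width: 20.5
tcp [552.3 -88.2  29.5] toolx yaw -2.47 d_tool mm [-2.3 -0.1  5.5] units [-0.077 -0.002  0.184] rot deg [ 0.04 -0.25  0.03] units [ 0.0004 -0.0022  0.0003] w 20.5 F [ 0.1  1.2 -5.3] t 9.35 q7 0.38
```

```bash
python3 -m handwheel '[{"grip":15,"offset":[-0.07,0,0.13],"angular":[0,-0.002,0]},{"grip":15,"offset":[0,0,0.06],"angular":[0,0,0]},{"grip":15,"offset":[0,0,0.0],"angular":[0,0,0]}]' 35; python3 -c "
from h import *
plan([550,-88,23],-2.5)"
```

```text
clock: 9.65
eef_pos: [550.7, -88.1, 24.1]
eef_rot: [3.14, -0.068, 0.003]
force: [-0.3, 0.0, -5.3]
width: 20.6
tcp [550.7 -88.1  24.1] toolx yaw -2.46 d_tool mm [-0.7 -0.   1.1] units [-0.024 -0.002  0.036] rot deg [ 0.04 -0.1   0.04] units [ 0.0003 -0.0008  0.0003] w 20.6 F [-0.3  0.  -5.3] t 9.65 q7 0.39
```

```bash
python3 -m handwheel '[{"grip":15,"offset":[0,0,0.05],"angular":[0,0,0]},{"grip":15,"offset":[0,0,0.03],"angular":[0,0,0]},{"grip":15,"offset":[0,0,0.0],"angular":[0,0,0]}]' 35; python3 -c "
from h import *
plan([550,-88,23],-2.5)"
```

```text
clock: 9.95
eef_pos: [551.1, -88.1, 23.2]
eef_rot: [3.141, -0.068, 0.005]
force: [0.5, 0.0, -5.5]
width: 21.0
tcp [551.1 -88.1  23.2] toolx yaw -2.47 d_tool mm [-1.1 -0.1  0.2] units [-0.036 -0.003  0.006] rot deg [ 0.01 -0.17  0.03] units [ 0.0001 -0.0015  0.0003] w 21.0 F [ 0.5  0.  -5.5] t 9.95 q7 0.39
```

```bash
python3 -m handwheel '[{"grip":15,"offset":[0,0,0.06],"angular":[0,0,0]},{"grip":15,"offset":[0,0,0.05],"angular":[0,0,0]},{"grip":15,"offset":[0,0,0.03],"angular":[0,0,0]}]' 35; python3 -c "
from h import *
plan([550,-88,23],-2.5)"
```

```text
clock: 10.25
eef_pos: [551.3, -88.1, 23.0]
eef_rot: [-3.139, 0.068, -0.007]
force: [-1.9, 1.0, 0.9]
width: 20.3
tcp [551.3 -88.1  23. ] toolx yaw -2.48 d_tool mm [-1.3 -0.  -0. ] units [-0.045 -0.    -0.001] rot deg [-0.09 -0.25  0.02] units [-0.0008 -0.0022  0.0002] w 20.3 F [-1.9  1.   0.9] t 10.25 q7 0.39
```

```bash
python3 -m handwheel '[{"grip":35,"offset":[0,0,0],"angular":[0,0,0]},{"grip":40,"offset":[0,0,0],"angular":[0,0,0]},{"grip":40,"offset":[0,0,0],"angular":[0,0,0]},{"grip":40,"offset":[0,0,-0.2],"angular":[0,0,0]},{"grip":40,"offset":[0,0,-0.7],"angular":[0,0,0]},{"grip":40,"offset":[0,0,-0.7],"angular":[0,0,0]},{"grip":40,"offset":[0,0,-0.7],"angular":[0,0,0]},{"grip":40,"offset":[0,0,-0.7],"angular":[0,0,0]}]' 35; python3 -c "
from h import *
plan([542,137,135],-11.15)
f=grab('top'); cv2.imwrite('pics/t5.png',cv2.resize(f['image'][190:310,180:500],None,fx=2.4,fy=2.4))"
```

```text
clock: 11.05
eef_pos: [552.6, -89.0, 115.1]
eef_rot: [3.14, -0.069, 0.01]
force: [1.2, -0.5, 0.4]
width: 40.5
tcp [552.6 -89.  115.1] toolx yaw -2.5 d_tool mm [ -20.4 -225.3  -20.2] units [-0.679 -7.51  -0.672] rot deg [ 0.   -0.38  8.65] units [ 0.     -0.0033  0.0755] w 40.5 F [ 1.2 -0.5  0.4] t 11.05 q7 0.33
```

View pics/t5.png

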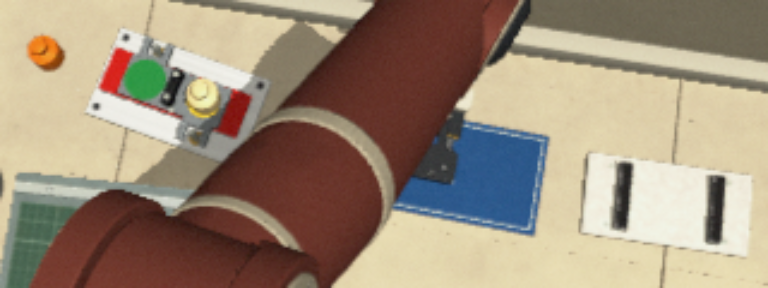

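```bash
python3 -m handwheel '[{"grip":45,"offset":[0,-0.6,-0.4],"angular":[0,-0.003,0.02]},{"grip":45,"offset":[-0.1,-0.95,-0.3],"angular":[0,0,0.025]},{"grip":45,"offset":[-0.1,-1,-0.1],"angular":[0,0,0.025]},{"grip":45,"offset":[-0.2,-1,0],"angular":[0,0,0]},{"grip":45,"offset":[-0.2,-1,0],"angular":[0,0,0]},{"grip":45,"offset":[-0.2,-0.9,0],"angular":[0,0,0]},{"grip":45,"offset":[-0.1,-0.6,0],"angular":[0,0,0]},{"grip":45,"offset":[0,-0.2,0],"angular":[0,0,0]}]' 35; python3 -c "
from h import *
plan([542,137,135],-11.15)"
```

```text
clock: 11.9
eef_pos: [561.1, 104.0, 146.2]
eef_rot: [3.125, -0.307, 0.031]
force: [-0.7, 0.5, -0.4]
width: 45.0
tcp [561.1 104.  146.2] toolx yaw -11.22 d_tool mm [-25.4 -28.7  10.7] units [-0.846 -0.956  0.357] rot deg [-0.02 -1.13 -0.07] units [-0.0002 -0.0098 -0.0006] w 45.0 F [-0.7  0.5 -0.4] t 11.9 q7 -0.15
```

```bash
python3 -m handwheel '[{"grip":45,"offset":[-0.8,0,-0.8],"angular":[0,-0.008,0]},{"grip":45,"offset":[0,0,-0.8],"angular":[0,0,0]},{"grip":45,"offset":[0,0,0],"angular":[0,0,0]},{"grip":45,"offset":[0,0,0],"angular":[0,0,0]}]' 35; python3 -c "
from h import *
plan([542,137,135],-11.15)
f=grab('wrist'); cv2.imwrite('pics/w5.png',cv2.resize(f['image'][30:330,180:460],None,fx=2,fy=2));
import pickle;pickle.dump(f,open('w5.pkl','wb'))"
```

```text
clock: 12.3
eef_pos: [536.3, 107.7, 193.5]
eef_rot: [3.124, -0.307, 0.003]
force: [0.1, 0.1, 0.3]
width: 45.0
tcp [536.3 107.7 193.5] toolx yaw -11.23 d_tool mm [ -0.3 -30.   58.5] units [-0.009 -1.001  1.949] rot deg [ 0.13 -0.13 -0.08] units [ 0.0011 -0.0011 -0.0007] w 45.0 F [0.1 0.1 0.3] t 12.3 q7 -0.19
```

View pics/w5.png

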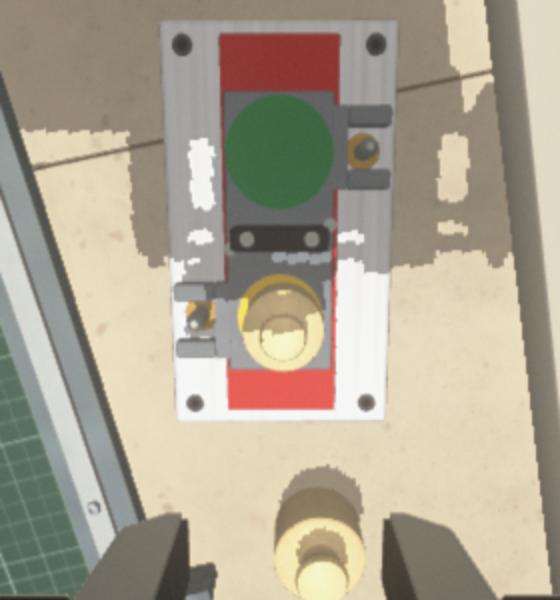

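Run:
```python
from h import *
import pickle
f=pickle.load(open('w5.pkl','rb'))
g=lambda u,v:(u/2+180,v/2+30)
hsv=cv2.cvtColor(f["image"],cv2.COLOR_BGR2HSV)
m=cv2.inRange(hsv,(45,120,40),(80,255,255));m[:70]=0;m[150:]=0;m[:,:280]=0;m[:,360:]=0
c=max(cv2.findContours(m,0,2)[0],key=cv2.contourArea);(u,v),r=cv2.minEnclosingCircle(c)
e=cv2.fitEllipse(c);print(u,v,r,e);G=cast(f,e[0],40)[0];print("green",G.round(1))
cs=cast(f,[g(162,22),g(398,22),g(384,420),g(178,420)],12);print(cs.round(1),cs.mean(0).round(1),[np.linalg.norm(cs[i]-cs[(i+1)%4]).round(1) for i in range(4)])
sc=cast(f,[g(182,44),g(376,44),g(367,402),g(195,402)],12);print("screws ctr",sc.mean(0).round(1))
for P in(cs,sc):
  d=(P[0]+P[1]-P[2]-P[3])/2;print("yaw y",np.degrees(np.arctan2(d[1],d[0])).round(2))
pins=cast(f,[g(368,147),g(196,322)],48);print("pins",pins.round(1),pins.mean(0).round(1),np.linalg.norm(pins[0]-pins[1]))
print("knob",cast(f,g(283,338),89).round(1), "handle bolts",cast(f,[g(247,240),g(312,239)],62).round(1))
pl=cast(f,[g(224,92),g(334,92),g(331,370),g(229,370)],40);print("plate",pl.round(1),pl.mean(0).round(1))
print("decoy",cast(f,g(322,580),49).round(1))
```

```text
Traceback (most recent call last):
ValueError: max() iterable argument is empty
```

Run:
```python
from h import *
import pickle
f=pickle.load(open('w5.pkl','rb'))
g=lambda u,v:(u/2+180,v/2+30)
hsv=cv2.cvtColor(f["image"],cv2.COLOR_BGR2HSV);print(hsv[105,319],hsv[95,310])
m=cv2.inRange(hsv,(40,100,20),(95,255,255));m[:70]=0;m[150:]=0;m[:,:280]=0;m[:,360:]=0
c=max(cv2.findContours(m,0,2)[0],key=cv2.contourArea)
e=cv2.fitEllipse(c);print(e);G=cast(f,e[0],40)[0];print("green",G.round(1))
cs=cast(f,[g(162,22),g(398,22),g(384,420),g(178,420)],12);print(cs.round(1),cs.mean(0).round(1),[np.linalg.norm(cs[i]-cs[(i+1)%4]).round(1) for i in range(4)])
sc=cast(f,[g(182,44),g(376,44),g(367,402),g(195,402)],12);print("screws ctr",sc.mean(0).round(1))
for P in(cs,sc):
  d=(P[0]+P[1]-P[2]-P[3])/2;print("yaw y",np.degrees(np.arctan2(d[1],d[0])).round(2))
pins=cast(f,[g(368,147),g(196,322)],48);print("pins",pins.round(1),pins.mean(0).round(1),np.linalg.norm(pins[0]-pins[1]))
print("knob",cast(f,g(283,338),89).round(1), "handle bolts",cast(f,[g(247,240),g(312,239)],62).round(1))
pl=cast(f,[g(224,92),g(334,92),g(331,370),g(229,370)],40);print("plate",pl.round(1),pl.mean(0).round(1))
print("decoy",cast(f,g(322,580),49).round(1))
```

```text
[ 63 105 104] [ 62  98 104]
((320.8145751953125, 104.71448516845703), (46.87825012207031, 54.79111099243164), 168.2531280517578)
green [554.9 206.   40. ]
[[514.9 268.5  12. ]
 [614.5 248.7  12. ]
 [580.2  74.5  12. ]
 [480.4  94.3  12. ]] [547.5 171.5  12. ] [np.float64(101.5), np.float64(177.6), np.float64(101.7), np.float64(177.5)]
screws ctr [547.3 171.8  12. ]
yaw y 78.83
yaw y 79.0
pins [[589.3 199.6  48. ]
 [505.  144.1  48. ]] [547.2 171.9  48. ] 100.88097669872714
knob [[541.7 136.7  89. ]] handle bolts [[534.4 173.8  62. ]
 [560.  169.1  62. ]]
plate [[536.3 232.2  40. ]
 [580.1 223.5  40. ]
 [558.4 110.4  40. ]
 [513.6 119.3  40. ]] [547.1 171.3  40. ]
decoy [[536.   13.7  49. ]]
```

```bash
python3 -m handwheel '[{"grip":45,"offset":[0,-0.5,0.3],"angular":[0,0,0]},{"grip":45,"offset":[0,-0.4,0.7],"angular":[0,0,0]},{"grip":45,"offset":[0,0,0.7],"angular":[0,0,0]},{"grip":45,"offset":[0,0,0.7],"angular":[0,0,0]},{"grip":45,"offset":[0,0,0.5],"angular":[0,0,0]},{"grip":45,"offset":[0,0,0],"angular":[0,0,0]},{"grip":45,"offset":[0,0,0],"angular":[0,0,0]}]' 35; python3 -c "
from h import *
plan([541.5,137,56],-11.15)"
```

```text
clock: 13.05
eef_pos: [540.4, 138.5, 94.1]
eef_rot: [3.122, -0.308, -0.011]
force: [0.2, -0.8, 0.2]
width: 45.1
tcp [540.4 138.5  94.1] toolx yaw -11.29 d_tool mm [ 1.6  1.1 38.1] units [0.053 0.035 1.271] rot deg [ 0.29  0.37 -0.14] units [ 0.0025  0.0032 -0.0012] w 45.1 F [ 0.2 -0.8  0.2] t 13.05 q7 -0.18
```

```bash
python3 -m handwheel '[{"grip":45,"offset":[0.05,0.03,0.4],"angular":[0.002,0.003,-0.001]},{"grip":45,"offset":[0,0,0.5],"angular":[0,0,0]},{"grip":45,"offset":[0,0,0.2],"angular":[0,0,0]},{"grip":45,"offset":[0,0,0],"angular":[0,0,0]},{"grip":45,"offset":[0,0,0],"angular":[0,0,0]}]' 35; python3 -c "
from h import *
plan([541.5,137,56],-11.15)"
```

```text
clock: 13.55
eef_pos: [544.4, 139.0, 62.2]
eef_rot: [-3.125, 0.305, -0.007]
force: [-0.1, 0.9, 0.4]
width: 44.6
tcp [544.4 139.   62.2] toolx yaw -11.14 d_tool mm [-2.5  2.6  6.2] units [-0.082  0.085  0.205] rot deg [-0.1  -0.25  0.01] units [-0.0009 -0.0022  0.0001] w 44.6 F [-0.1  0.9  0.4] t 13.55 q7 -0.15
```

```bash
python3 -m handwheel '[{"grip":45,"offset":[-0.08,0.08,0.12],"angular":[0,-0.002,0]},{"grip":45,"offset":[0,0,0.1],"angular":[0,0,0]},{"grip":45,"offset":[0,0,0],"angular":[0,0,0]}]' 35; python3 -c "
from h import *
plan([541.5,137,55],-11.15)
f=grab('wrist');cv2.imwrite('pics/w6.png',cv2.resize(f['image'][170:380,190:450],None,fx=2.5,fy=2.5))"
```

```text
clock: 13.85
eef_pos: [542.7, 137.3, 56.8]
eef_rot: [-3.124, 0.305, -0.006]
force: [0.6, 0.3, 0.2]
width: 44.8
tcp [542.7 137.3  56.8] toolx yaw -11.14 d_tool mm [-1.1  0.5  1.8] units [-0.036  0.016  0.06 ] rot deg [-0.19 -0.18  0.01] units [-0.0017 -0.0016  0.0001] w 44.8 F [0.6 0.3 0.2] t 13.85 q7 -0.14
```

View pics/w6.png

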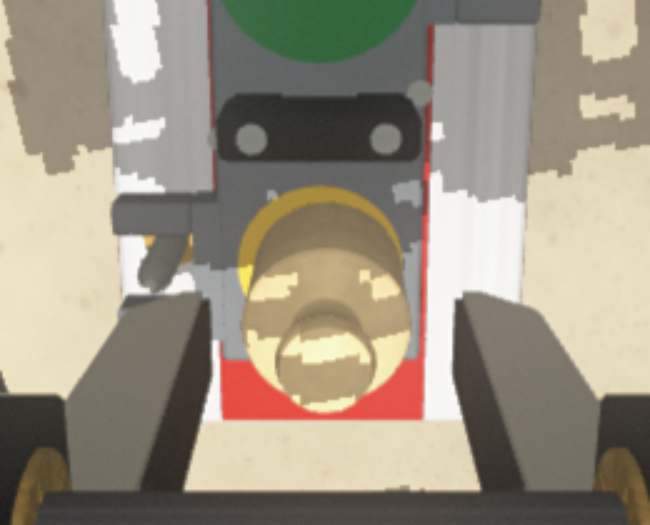

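```bash
python3 -m handwheel '[{"grip":45,"offset":[-0.04,0.01,0.05],"angular":[-0.002,-0.002,0]},{"grip":30,"offset":[0,0,0],"angular":[0,0,0]},{"grip":20,"offset":[0,0,0],"angular":[0,0,0]},{"grip":10,"offset":[0,0,0],"angular":[0,0,0]},{"grip":10,"offset":[0,0,0],"angular":[0,0,0]},{"grip":10,"offset":[0,0,0],"angular":[0,0,0]},{"grip":10,"offset":[0,0,0],"angular":[0,0,0]}]' 30; python3 -c "
from h import *
plan([541.5,137,55],-11.15)"
```

```text
clock: 14.6
eef_pos: [541.8, 137.3, 55.7]
eef_rot: [3.126, -0.305, -0.0]
force: [-0.3, 0.0, -0.5]
width: 15.8
tcp [541.8 137.3  55.7] toolx yaw -11.13 d_tool mm [-0.3  0.3  0.7] units [-0.008  0.011  0.024] rot deg [0.03 0.   0.02] units [0.0003 0.     0.0002] w 15.8 F [-0.3  0.  -0.5] t 14.6 q7 -0.14
```

```bash
python3 -m handwheel '[{"grip":10,"offset":[0,0,-0.2],"angular":[0,0,0]},{"grip":10,"offset":[0,0,-0.6],"angular":[0,0,0]},{"grip":10,"offset":[0,0,-0.8],"angular":[0,0,0]},{"grip":10,"offset":[0,0.2,-0.8],"angular":[0,0,0]},{"grip":10,"offset":[0,0.6,-0.5],"angular":[0,0,-0.02]},{"grip":10,"offset":[0,0.8,-0.1],"angular":[0,0,-0.025]},{"grip":10,"offset":[0,0.8,0],"angular":[0,0,-0.025]}]' 30; python3 -c "
from h import *
plan([485,-86,130],-2.5)"
```

```text
clock: 15.3
eef_pos: [527.9, 69.5, 147.9]
eef_rot: [3.141, -0.063, -0.012]
force: [0.1, 0.6, -2.5]
width: 15.3
tcp [527.9  69.5 147.9] toolx yaw -2.28 d_tool mm [-36.5 157.1  18.3] units [-1.217  5.235  0.609] rot deg [0.01 0.45 0.22] units [0.0001 0.0039 0.0019] w 15.3 F [ 0.1  0.6 -2.5] t 15.3 q7 0.04
```

Run:
```python
from h import *
t=grab("top");s=grab("side")
def tri(a,b):
    da=cast(t,a,0)[0]-t["C"][:3,3];db=cast(s,b,0)[0]-s["C"][:3,3];oa=t["C"][:3,3];ob=s["C"][:3,3]
    A=np.c_[da,-db];x=np.linalg.lstsq(A,ob-oa,rcond=None)[0];return (oa+da*x[0]).round(),(ob+db*x[1]).round()
print("tip",tri((305,372),(461,242)),"hinge",tri((316,266),(338,268)))
```

```text
tip (array([223., -25., 121.]), array([220., -25., 121.])) hinge (array([474.,  -7.,  42.]), array([471.,  -8.,  41.]))
```

```bash
python3 -m handwheel '[{"grip":10,"offset":[-0.25,0.8,0.1],"angular":[0,0.003,0.001]},{"grip":10,"offset":[-0.25,0.9,0.1],"angular":[0,0,0]},{"grip":10,"offset":[-0.25,0.9,0.1],"angular":[0,0,0]},{"grip":10,"offset":[-0.2,0.7,0.1],"angular":[0,0,0]},{"grip":10,"offset":[-0.1,0.4,0],"angular":[0,0,0]},{"grip":10,"offset":[0,0,0],"angular":[0,0,0]},{"grip":10,"offset":[0,0,0],"angular":[0,0,0]}]' 30; python3 -c "
from h import *
plan([485,-86,30],-2.5)"
```

```text
clock: 16.1
eef_pos: [489.1, -42.0, 135.4]
eef_rot: [-3.139, 0.079, 0.006]
force: [-0.1, 1.1, -2.6]
width: 15.6
tcp [489.1 -42.  135.4] toolx yaw -2.9 d_tool mm [ -1.4  44.3 105.3] units [-0.048  1.477  3.51 ] rot deg [-0.1   0.24 -0.4 ] units [-0.0008  0.0021 -0.0035] w 15.6 F [-0.1  1.1 -2.6] t 16.1 q7 0.25
```

```bash
python3 -m handwheel '[{"grip":10,"offset":[0,0.5,0.1],"angular":[0,0.002,-0.003]},{"grip":10,"offset":[0,0.6,0.4],"angular":[0,0,0]},{"grip":10,"offset":[0,0.3,0.8],"angular":[0,0,0]},{"grip":10,"offset":[0,0,0.8],"angular":[0,0,0]},{"grip":10,"offset":[0,0,0.6],"angular":[0,0,0]},{"grip":10,"offset":[0,0,0.1],"angular":[0,0,0]},{"grip":10,"offset":[0,0,0],"angular":[0,0,0]}]' 30; python3 -c "
from h import *
plan([485,-86,19],-2.5)"
```

```text
clock: 16.8
eef_pos: [496.2, -72.3, 49.8]
eef_rot: [-3.133, 0.041, -0.014]
force: [0.6, -0.8, -1.9]
width: 15.9
tcp [496.2 -72.3  49.8] toolx yaw -1.49 d_tool mm [-11.1  14.3  30.6] units [-0.369  0.476  1.018] rot deg [-0.5  -0.51  1.01] units [-0.0043 -0.0044  0.0088] w 15.9 F [ 0.6 -0.8 -1.9] t 16.8 q7 0.41
```

```bash
python3 -m handwheel '[{"grip":10,"offset":[-0.35,0.45,0.1],"angular":[-0.004,-0.004,0.008]},{"grip":10,"offset":[0,0,0.4],"angular":[0,0,0]},{"grip":10,"offset":[0,0,0.2],"angular":[0,0,0]},{"grip":10,"offset":[0,0,0],"angular":[0,0,0]},{"grip":10,"offset":[0,0,0],"angular":[0,0,0]}]' 30; python3 -c "
from h import *
plan([485,-86,19],-2.5)"
```

```text
clock: 17.3
eef_pos: [487.1, -85.6, 29.3]
eef_rot: [3.141, -0.065, 0.009]
force: [0.2, -0.8, -1.8]
width: 15.5
tcp [487.1 -85.6  29.3] toolx yaw -2.37 d_tool mm [-2.1  0.5 10.3] units [-0.07   0.015  0.343] rot deg [ 0.   -0.32  0.13] units [ 0.     -0.0028  0.0011] w 15.5 F [ 0.2 -0.8 -1.8] t 17.3 q7 0.43
```

```bash
python3 -m handwheel '[{"grip":10,"offset":[-0.07,0,0.2],"angular":[0,-0.003,0.001]},{"grip":10,"offset":[0,0,0.1],"angular":[0,0,0]},{"grip":10,"offset":[0,0,0.05],"angular":[0,0,0]},{"grip":10,"offset":[0,0,0.04],"angular":[0,0,0]},{"grip":10,"offset":[0,0,0],"angular":[0,0,0]}]' 30; python3 -c "
from h import *
plan([485,-86,19],-2.5)"
```

```text
clock: 17.8
eef_pos: [486.2, -85.5, 19.0]
eef_rot: [-3.14, 0.068, -0.003]
force: [0.4, 0.2, -2.3]
width: 15.9
tcp [486.2 -85.5  19. ] toolx yaw -2.49 d_tool mm [-1.1  0.5 -0. ] units [-0.038  0.018 -0.002] rot deg [-0.05 -0.12  0.01] units [-0.0005 -0.0011  0.0001] w 15.9 F [ 0.4  0.2 -2.3] t 17.8 q7 0.44
```

```bash
python3 -m handwheel '[{"grip":10,"offset":[0,0,0.06],"angular":[0,0,0]},{"grip":10,"offset":[0,0,0.05],"angular":[0,0,0]},{"grip":10,"offset":[0,0,0],"angular":[0,0,0]}]' 30; python3 -c "
from h import *
plan([485,-86,19],-2.5)"
```

```text
clock: 18.1
eef_pos: [487.0, -85.6, 19.0]
eef_rot: [-3.138, 0.069, -0.008]
force: [0.5, 0.3, -1.7]
width: 15.5
tcp [487.  -85.6  19. ] toolx yaw -2.52 d_tool mm [-2.   0.5  0. ] units [-0.067  0.018  0.001] rot deg [-0.14 -0.29 -0.02] units [-0.0013 -0.0025 -0.0001] w 15.5 F [ 0.5  0.3 -1.7] t 18.1 q7 0.44
```

```bash
python3 -m handwheel '[{"grip":10,"offset":[-0.03,0,0.08],"angular":[0,-0.002,0]},{"grip":10,"offset":[0,0,0.08],"angular":[0,0,0]},{"grip":10,"offset":[0,0,0],"angular":[0,0,0]}]' 30; python3 -c "
from h import *
plan([485,-86,19],-2.5)"
```

```text
clock: 18.4
eef_pos: [488.0, -85.6, 19.1]
eef_rot: [-3.136, 0.069, -0.009]
force: [0.8, -0.5, -2.3]
width: 15.6
tcp [488.  -85.6  19.1] toolx yaw -2.54 d_tool mm [-3.   0.5  0.1] units [-0.099  0.018  0.003] rot deg [-0.27 -0.34 -0.04] units [-0.0024 -0.0029 -0.0003] w 15.6 F [ 0.8 -0.5 -2.3] t 18.4 q7 0.44
```

```bash
python3 -c "
from h import *
s=sensors.read_state();print(s['qpos'].round(3),s['torque'],s['force'])
f=grab('wrist');cv2.imwrite('pics/w7.png',f['image']);f=grab('side');cv2.imwrite('pics/s7.png',cv2.resize(f['image'][200:330,260:420],None,fx=4,fy=4))"
```

```text
[-0.034  0.661  0.251  2.051 -0.358  0.466  0.444] [-0.08224933  0.04663745 -0.01932162] [ 0.81938647 -0.45626305 -2.26317603]
```

View pics/s7.png

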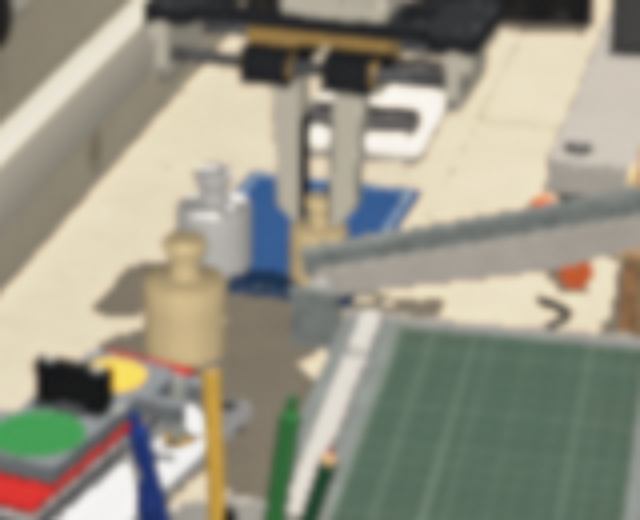

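View pics/w7.png

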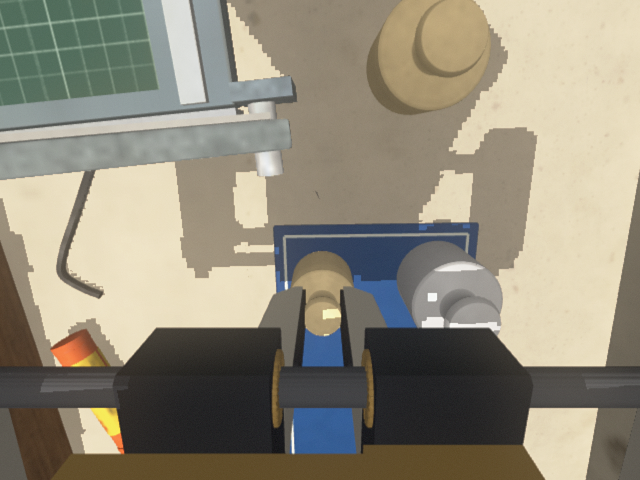

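```bash
python3 -m handwheel '[{"grip":10,"offset":[-0.1,0.02,0.15],"angular":[-0.002,-0.003,0]},{"grip":10,"offset":[0,0,0],"angular":[0,0,0]}]' 30; python3 -c "
from h import *
plan([485,-86,19],-2.5)"
```

```text
clock: 18.7
eef_pos: [489.8, -85.8, 18.2]
eef_rot: [-3.139, 0.068, -0.015]
force: [-0.5, -0.2, -2.3]
width: 15.6
tcp [489.8 -85.8  18.2] toolx yaw -2.5 d_tool mm [-4.8  0.4 -0.8] units [-0.161  0.012 -0.028] rot deg [-0.09 -0.54  0.  ] units [-0.0008 -0.0047  0.    ] w 15.6 F [-0.5 -0.2 -2.3] t 18.7 q7 0.44
```

```bash
python3 -m handwheel '[{"grip":10,"offset":[-0.16,0,0],"angular":[0,-0.005,0]},{"grip":10,"offset":[0,0,0],"angular":[0,0,0]},{"grip":10,"offset":[0,0,0],"angular":[0,0,0]}]' 30; python3 -c "
from h import *
plan([485,-86,19],-2.5)"
```

```text
clock: 19.0
eef_pos: [484.3, -85.2, 17.4]
eef_rot: [-3.139, 0.068, 0.005]
force: [-0.3, 0.7, 8.3]
width: 15.8
tcp [484.3 -85.2  17.4] toolx yaw -2.47 d_tool mm [ 0.7  0.7 -1.6] units [ 0.024  0.024 -0.053] rot deg [-0.11  0.17  0.03] units [-0.0009  0.0015  0.0002] w 15.8 F [-0.3  0.7  8.3] t 19.0 q7 0.44
```

```bash
python3 -m handwheel '[{"grip":22,"offset":[0,0,-0.03],"angular":[0,0,0]},{"grip":32,"offset":[0,0,0],"angular":[0,0,0]},{"grip":32,"offset":[0,0,0],"angular":[0,0,0]},{"grip":32,"offset":[0,0,-0.2],"angular":[0,0,0]},{"grip":32,"offset":[0,0,-0.6],"angular":[0,0,0]},{"grip":32,"offset":[0,0,-0.7],"angular":[0,0,0]},{"grip":32,"offset":[0,0,-0.7],"angular":[0,0,0]},{"grip":32,"offset":[0,0,-0.7],"angular":[0,0,0]}]' 30; python3 -c "
from h import *
plan([547,171.5,150],78.9)
f=grab('wrist','w8')"
```

```text
clock: 19.8
eef_pos: [481.7, -85.5, 104.9]
eef_rot: [-3.139, 0.069, 0.02]
force: [0.9, 0.6, -0.2]
width: 31.9
tcp [481.7 -85.5 104.9] toolx yaw -2.52 d_tool mm [  53.3 -259.7  -45.4] units [ 1.777 -8.655 -1.513] rot deg [ -0.59   0.55 -81.42] units [-0.0051  0.0048 -0.7106] w 31.9 F [ 0.9  0.6 -0.2] t 19.8 q7 0.37
```

View pics/w8.png

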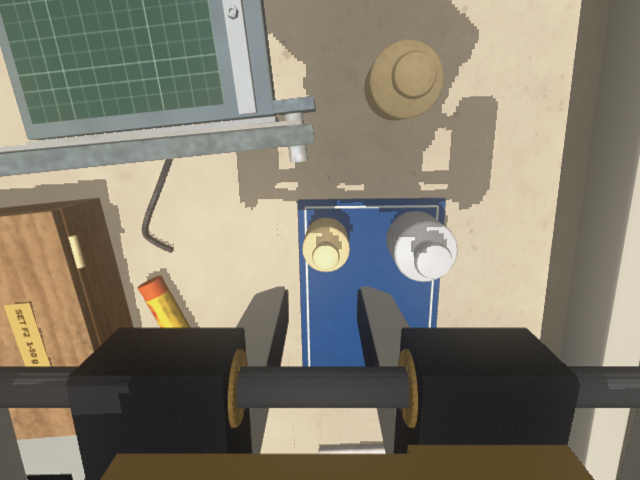

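```bash
python3 -m handwheel '[{"grip":50,"offset":[0.1,-0.5,-0.5],"angular":[0,0,-0.07]},{"grip":50,"offset":[0.3,-0.85,-0.4],"angular":[0,0,-0.07]},{"grip":50,"offset":[0.43,-0.8,-0.3],"angular":[0,0,-0.07]},{"grip":50,"offset":[0.54,-0.72,-0.2],"angular":[0,0,-0.07]},{"grip":50,"offset":[0.64,-0.63,0],"angular":[0,0,-0.07]},{"grip":50,"offset":[0.73,-0.52,0],"angular":[0,0,-0.07]},{"grip":50,"offset":[0.8,-0.41,0],"angular":[0,0,-0.07]},{"grip":50,"offset":[0.8,-0.28,0],"angular":[0,0,-0.07]}]' 30; python3 -c "
from h import *
plan([547,171.5,150],78.9)"
```

```text
clock: 20.65
eef_pos: [538.4, 110.7, 154.9]
eef_rot: [2.669, 1.652, -0.002]
force: [-0.6, -0.3, 0.6]
width: 50.1
tcp [538.4 110.7 154.9] toolx yaw 63.51 d_tool mm [ 58.2 -19.5   4.7] units [ 1.941 -0.649  0.155] rot deg [  0.08   0.17 -15.38] units [ 0.0007  0.0015 -0.1343] w 50.1 F [-0.6 -0.3  0.6] t 20.65 q7 0.89
```

```bash
python3 -m handwheel '[{"grip":50,"offset":[0.6,-0.1,0],"angular":[0,0,-0.05]},{"grip":50,"offset":[0.5,0,0],"angular":[0,0,-0.04]},{"grip":50,"offset":[0.3,0,0],"angular":[0,0,0]},{"grip":50,"offset":[0,0,0],"angular":[0,0,0]},{"grip":50,"offset":[0,0,0],"angular":[0,0,0]}]' 30; python3 -c "
from h import *
plan([547.2,171.5,100],78.9)"
```

```text
clock: 21.15
eef_pos: [551.1, 156.3, 154.1]
eef_rot: [2.5, 1.901, -0.002]
force: [-1.2, -0.5, 0.4]
width: 50.1
tcp [551.1 156.3 154.1] toolx yaw 74.49 d_tool mm [13.7 -7.8 54.1] units [ 0.457 -0.259  1.802] rot deg [-0.02  0.1  -4.41] units [-0.0002  0.0009 -0.0385] w 50.1 F [-1.2 -0.5  0.4] t 21.15 q7 0.98
```

```bash
python3 -m handwheel '[{"grip":50,"offset":[0.45,-0.26,0],"angular":[0,0,-0.038]},{"grip":50,"offset":[0,0,0.5],"angular":[0,0,0]},{"grip":50,"offset":[0,0,0.7],"angular":[0,0,0]},{"grip":50,"offset":[0,0,0.7],"angular":[0,0,0]},{"grip":50,"offset":[0,0,0.5],"angular":[0,0,0]},{"grip":50,"offset":[0,0,0],"angular":[0,0,0]},{"grip":50,"offset":[0,0,0],"angular":[0,0,0]}]' 30; python3 -c "
from h import *
plan([547.2,171.5,25],78.9)"
```

```text
clock: 21.85
eef_pos: [547.7, 161.9, 81.6]
eef_rot: [2.436, 1.972, -0.006]
force: [0.0, 0.7, 0.4]
width: 50.0
tcp [547.7 161.9  81.6] toolx yaw 77.96 d_tool mm [ 9.8 -2.7 56.5] units [ 0.325 -0.09   1.883] rot deg [ 0.19  0.44 -0.94] units [ 0.0017  0.0038 -0.0082] w 50.0 F [0.  0.7 0.4] t 21.85 q7 1.01
```

```bash
python3 -m handwheel '[{"grip":50,"offset":[0.3,-0.08,0.2],"angular":[0.001,0.004,-0.008]},{"grip":50,"offset":[0,0,0.5],"angular":[0,0,0]},{"grip":50,"offset":[0,0,0.4],"angular":[0,0,0]},{"grip":50,"offset":[0,0,0.1],"angular":[0,0,0]},{"grip":50,"offset":[0,0,0],"angular":[0,0,0]},{"grip":50,"offset":[0,0,0],"angular":[0,0,0]}]' 30; python3 -c "
from h import *
plan([547.2,171.5,25],78.9)
f=grab('wrist','w9')"
```

```text
clock: 22.45
eef_pos: [550.2, 173.2, 47.5]
eef_rot: [2.424, 1.995, 0.015]
force: [-0.4, -0.9, 0.6]
width: 50.0
tcp [550.2 173.2  47.5] toolx yaw 78.93 d_tool mm [-2.4 -2.8 22.5] units [-0.08  -0.092  0.749] rot deg [ 0.45 -0.33  0.02] units [ 0.0039 -0.0029  0.0002] w 50.0 F [-0.4 -0.9  0.6] t 22.45 q7 1.01
```

View pics/w9.png

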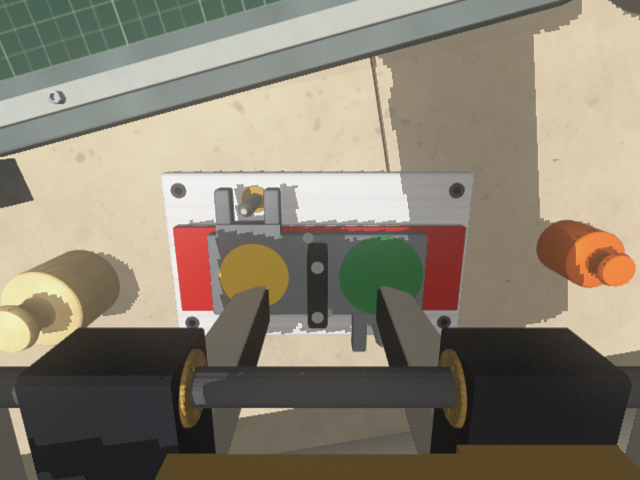

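```bash
python3 -m handwheel '[{"grip":50,"offset":[-0.08,-0.09,0.3],"angular":[0.004,-0.003,0]},{"grip":50,"offset":[0,0,0.3],"angular":[0,0,0]},{"grip":50,"offset":[0,0,0.05],"angular":[0,0,0]},{"grip":50,"offset":[0,0,0],"angular":[0,0,0]}]' 30; python3 -c "
from h import *
plan([547.2,171.5,25],78.9)"
```

```text
clock: 22.9
eef_pos: [547.5, 171.4, 27.2]
eef_rot: [2.425, 1.996, 0.001]
force: [-0.7, 0.4, 0.4]
width: 50.1
tcp [547.5 171.4  27.2] toolx yaw 78.92 d_tool mm [ 0.  -0.3  2.2] units [ 0.001 -0.011  0.072] rot deg [ 0.04 -0.    0.02] units [ 0.0003 -0.      0.0001] w 50.1 F [-0.7  0.4  0.4] t 22.9 q7 1.01
```

```bash
python3 -m handwheel '[{"grip":50,"offset":[0,0,0.1],"angular":[0,0,0]},{"grip":30,"offset":[0,0,0],"angular":[0,0,0]},{"grip":10,"offset":[0,0,0],"angular":[0,0,0]},{"grip":3,"offset":[0,0,0],"angular":[0,0,0]},{"grip":3,"offset":[0,0,0],"angular":[0,0,0]},{"grip":3,"offset":[0,0,0],"angular":[0,0,0]},{"grip":3,"offset":[0,0,0],"angular":[0,0,0]},{"grip":3,"offset":[0,0,0],"angular":[0,0,0]}]' 50; python3 -c "
from h import *
plan([547.2,171.5,25],78.9)
f=grab('wrist'); cv2.imwrite('pics/w10.png',cv2.resize(f['image'][160:380,170:470],None,fx=2.4,fy=2.4))"
```

```text
clock: 23.7
eef_pos: [547.9, 171.4, 24.3]
eef_rot: [2.425, 1.996, 0.002]
force: [0.5, 0.2, -1.2]
width: 9.3
tcp [547.9 171.4  24.3] toolx yaw 78.91 d_tool mm [-0.  -0.8 -0.7] units [-0.001 -0.025 -0.023] rot deg [ 0.09 -0.02  0.01] units [ 0.0008 -0.0002  0.0001] w 9.3 F [ 0.5  0.2 -1.2] t 23.7 q7 1.01
```

View pics/w10.png

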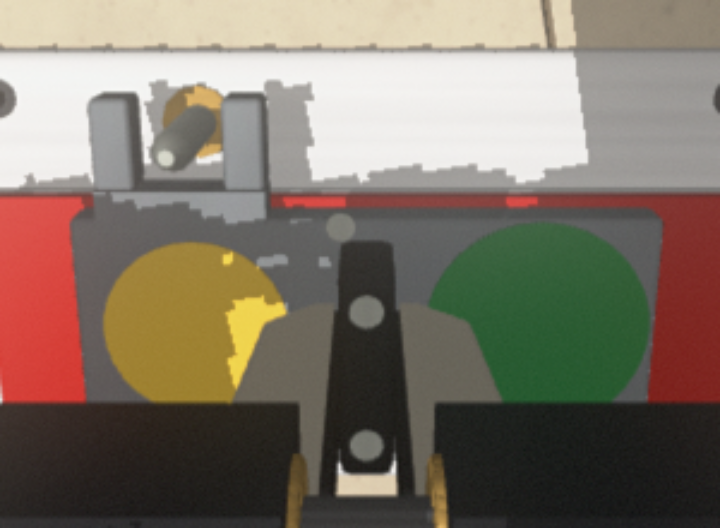

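```bash
python3 -m handwheel '[{"grip":3,"offset":[0,0,-0.15],"angular":[0,0,0]},{"grip":3,"offset":[0,0,-0.2],"angular":[0,0,0]},{"grip":3,"offset":[0,0,-0.3],"angular":[0,0,0]},{"grip":3,"offset":[0,0,-0.5],"angular":[0,0,0]},{"grip":3,"offset":[0,0,-0.3],"angular":[0,0,0]},{"grip":3,"offset":[0,0,0],"angular":[0,0,0]}]' 55; python3 -c "
from h import *
plan([547.9,171.4,115],78.9)"
```

```text
clock: 24.35
eef_pos: [545.3, 170.6, 68.9]
eef_rot: [-2.425, -1.996, 0.007]
force: [0.2, 0.2, -3.7]
width: 9.5
tcp [545.3 170.6  68.9] toolx yaw 78.91 d_tool mm [  1.2   2.3 -46.1] units [ 0.039  0.075 -1.536] rot deg [-0.22  0.15  0.01] units [-0.002   0.0013  0.0001] w 9.5 F [ 0.2  0.2 -3.7] t 24.35 q7 1.01
```

```bash
python3 -m handwheel '[{"grip":3,"offset":[0,0,-0.8],"angular":[0,0,0]},{"grip":3,"offset":[-0.3,0,-0.7],"angular":[0,0,-0.01]},{"grip":3,"offset":[-0.6,0,-0.3],"angular":[0,0,-0.02]},{"grip":3,"offset":[-0.9,0,0],"angular":[0,0,-0.02]},{"grip":3,"offset":[-0.9,0,0],"angular":[0,0,-0.02]},{"grip":3,"offset":[-0.9,0,0],"angular":[0,0,-0.02]},{"grip":3,"offset":[-0.9,0,0],"angular":[0,0,0]},{"grip":3,"offset":[-0.9,0,0],"angular":[0,0,0]}]' 55; python3 -c "
from h import *
plan([516,-177,115],88)"
```

```text
clock: 25.15
eef_pos: [530.5, 11.2, 123.4]
eef_rot: [-2.209, -2.224, 0.007]
force: [0.4, -0.3, -4.7]
width: 9.6
tcp [530.5  11.2 123.4] toolx yaw 90.39 d_tool mm [-188.1  -15.7    8.2] units [-6.269 -0.524  0.273] rot deg [-0.44 -0.09  2.39] units [-0.0039 -0.0008  0.0209] w 9.6 F [ 0.4 -0.3 -4.7] t 25.15 q7 1.45
```

```bash
python3 -m handwheel '[{"grip":3,"offset":[-0.9,-0.1,0],"angular":[-0.003,0,0.01]},{"grip":3,"offset":[-0.9,-0.1,0],"angular":[0,0,0.01]},{"grip":3,"offset":[-0.9,-0.1,0],"angular":[0,0,0]},{"grip":3,"offset":[-0.9,-0.1,0],"angular":[0,0,0]},{"grip":3,"offset":[-0.9,-0.1,0],"angular":[0,0,0]},{"grip":3,"offset":[-0.6,0,0],"angular":[0,0,0]},{"grip":3,"offset":[-0.2,0,0],"angular":[0,0,0]},{"grip":3,"offset":[0,0,0],"angular":[0,0,0]}]' 55; python3 -c "
from h import *
plan([516,-177,115],88)"
```

```text
clock: 25.95
eef_pos: [506.1, -159.8, 120.7]
eef_rot: [-2.267, -2.168, 0.009]
force: [-0.1, 0.5, -2.9]
width: 9.4
tcp [ 506.1 -159.8  120.7] toolx yaw 87.46 d_tool mm [-16.7  10.6   5.7] units [-0.557  0.355  0.189] rot deg [-0.43  0.07 -0.54] units [-0.0037  0.0006 -0.0047] w 9.4 F [-0.1  0.5 -2.9] t 25.95 q7 1.73
```

```bash
python3 -m handwheel '[{"grip":3,"offset":[-0.5,0.35,0],"angular":[-0.003,0,-0.004]},{"grip":3,"offset":[0,0,0.3],"angular":[0,0,0]},{"grip":3,"offset":[0,0,0.7],"angular":[0,0,0]},{"grip":3,"offset":[0,0,0.7],"angular":[0,0,0]},{"grip":3,"offset":[0,0,0.5],"angular":[0,0,0]},{"grip":3,"offset":[0,0,0],"angular":[0,0,0]},{"grip":3,"offset":[0,0,0],"angular":[0,0,0]}]' 55; python3 -c "
from h import *
plan([516,-177,3],88)
f=grab('wrist','w11')"
```

```text
clock: 26.65
eef_pos: [516.8, -161.4, 50.9]
eef_rot: [-2.24, -2.19, -0.006]
force: [-0.5, 0.4, -4.0]
width: 9.5
tcp [ 516.8 -161.4   50.9] toolx yaw 88.7 d_tool mm [-16.   -0.3  47.8] units [-0.534 -0.01   1.593] rot deg [-0.21 -0.5   0.7 ] units [-0.0018 -0.0043  0.0061] w 9.5 F [-0.5  0.4 -4. ] t 26.65 q7 1.74
```

View pics/w11.png

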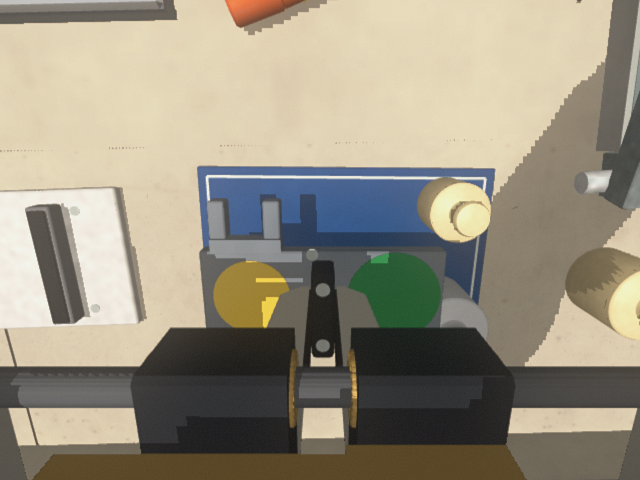

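```bash
python3 -m handwheel '[{"grip":3,"offset":[-0.52,0,0],"angular":[-0.002,-0.004,0.006]},{"grip":3,"offset":[0,0,0],"angular":[0,0,0]},{"grip":3,"offset":[0,0,0],"angular":[0,0,0]}]' 55; python3 -c "
from h import *
plan([516,-177,3],88)"
```

```text
clock: 27.0
eef_pos: [517.9, -178.0, 53.0]
eef_rot: [2.257, 2.18, 0.004]
force: [-0.2, -0.4, -3.7]
width: 9.5
tcp [ 517.9 -178.    53. ] toolx yaw 88.0 d_tool mm [ 1.  -2.2 50. ] units [ 0.033 -0.074  1.666] rot deg [ 0.27  0.05 -0.  ] units [ 0.0023  0.0004 -0.    ] w 9.5 F [-0.2 -0.4 -3.7] t 27.0 q7 1.75
```

```bash
python3 -m handwheel '[{"grip":3,"offset":[0,-0.05,0.3],"angular":[0.002,0,0]},{"grip":3,"offset":[0,0,0.4],"angular":[0,0,0]},{"grip":3,"offset":[0,0,0.4],"angular":[0,0,0]},{"grip":3,"offset":[0,0,0.1],"angular":[0,0,0]},{"grip":3,"offset":[0,0,0],"angular":[0,0,0]}]' 55; python3 -c "
from h import *
plan([516,-177,-2],88)"
```

```text
clock: 27.5
eef_pos: [516.3, -178.4, 13.9]
eef_rot: [2.26, 2.18, -0.0]
force: [-0.6, -0.4, -3.6]
width: 9.5
tcp [ 516.3 -178.4   13.9] toolx yaw 87.94 d_tool mm [ 1.4 -0.4 15.9] units [ 0.047 -0.014  0.528] rot deg [ 0.03  0.05 -0.06] units [ 0.0003  0.0004 -0.0006] w 9.5 F [-0.6 -0.4 -3.6] t 27.5 q7 1.74
```

```bash
python3 -m handwheel '[{"grip":3,"offset":[0.04,0,0.2],"angular":[0,0,0]},{"grip":3,"offset":[0,0,0.2],"angular":[0,0,0]},{"grip":3,"offset":[0,0,0.05],"angular":[0,0,0]},{"grip":3,"offset":[0,0,0],"angular":[0,0,0]}]' 55; python3 -c "
from h import *
plan([516,-177,-2.5],88)"
```

```text
clock: 27.9
eef_pos: [516.7, -176.8, -1.0]
eef_rot: [2.26, 2.181, 0.0]
force: [-0.7, -0.6, -4.3]
width: 9.5
tcp [ 516.7 -176.8   -1. ] toolx yaw 87.97 d_tool mm [-0.3 -0.7  1.5] units [-0.009 -0.024  0.049] rot deg [ 0.04  0.03 -0.03] units [ 0.0003  0.0003 -0.0003] w 9.5 F [-0.7 -0.6 -4.3] t 27.9 q7 1.74
```

```bash
python3 -m handwheel '[{"grip":3,"offset":[0,-0.02,0.08],"angular":[0,0,0]},{"grip":3,"offset":[0,0,0.05],"angular":[0,0,0]},{"grip":3,"offset":[0,0,0],"angular":[0,0,0]}]' 55; python3 -c "
from h import *
plan([516,-177,-2.5],88)"
```

```text
clock: 28.2
eef_pos: [517.1, -177.0, -2.1]
eef_rot: [2.258, 2.179, 0.002]
force: [-0.6, -0.9, -3.3]
width: 9.2
tcp [ 517.1 -177.    -2.1] toolx yaw 87.96 d_tool mm [-0.  -1.1  0.4] units [-0.001 -0.038  0.014] rot deg [ 0.18  0.08 -0.04] units [ 0.0016  0.0007 -0.0003] w 9.2 F [-0.6 -0.9 -3.3] t 28.2 q7 1.74
```

```bash
python3 -m handwheel '[{"grip":3,"offset":[0,-0.1,0.1],"angular":[0.002,0,0]},{"grip":3,"offset":[0,0,0],"angular":[0,0,0]}]' 55; python3 -c "
from h import *
plan([516,-177,-2.5],88)"
```

```text
clock: 28.4
eef_pos: [517.8, -177.3, -2.1]
eef_rot: [2.255, 2.177, 0.005]
force: [0.1, 0.1, -3.3]
width: 9.1
tcp [ 517.8 -177.3   -2.1] toolx yaw 87.97 d_tool mm [ 0.3 -1.8  0.4] units [ 0.009 -0.059  0.014] rot deg [ 0.41  0.16 -0.03] units [ 0.0036  0.0014 -0.0003] w 9.1 F [ 0.1  0.1 -3.3] t 28.4 q7 1.74
```

```bash
python3 -m handwheel '[{"grip":15,"offset":[0,0,0],"angular":[0,0,0]},{"grip":30,"offset":[0,0,0],"angular":[0,0,0]},{"grip":30,"offset":[0,0,0],"angular":[0,0,0]},{"grip":30,"offset":[0,0,-0.2],"angular":[0.002,0,0]},{"grip":30,"offset":[0,0,-0.6],"angular":[0,0,0]},{"grip":30,"offset":[0,0,-0.8],"angular":[0,0,0]},{"grip":30,"offset":[0,0,-0.8],"angular":[0,0,0]},{"grip":30,"offset":[0,0,-0.8],"angular":[0,0,0]}]' 30; python3 -c "
from h import *
plan([547.4,171.7,120],-11.1)
f=grab('wrist','w12')"
```

```text
clock: 29.2
eef_pos: [516.1, -176.9, 95.4]
eef_rot: [-2.26, -2.181, 0.005]
force: [0.3, -0.5, -0.6]
width: 30.1
tcp [ 516.1 -176.9   95.4] toolx yaw 87.96 d_tool mm [349.5  18.8 -25.2] units [11.65   0.627 -0.84 ] rot deg [-1.900e-01 -3.000e-02 -8.094e+01] units [-1.700e-03 -2.000e-04 -7.064e-01] w 30.1 F [ 0.3 -0.5 -0.6] t 29.2 q7 1.76
```

View pics/w12.png

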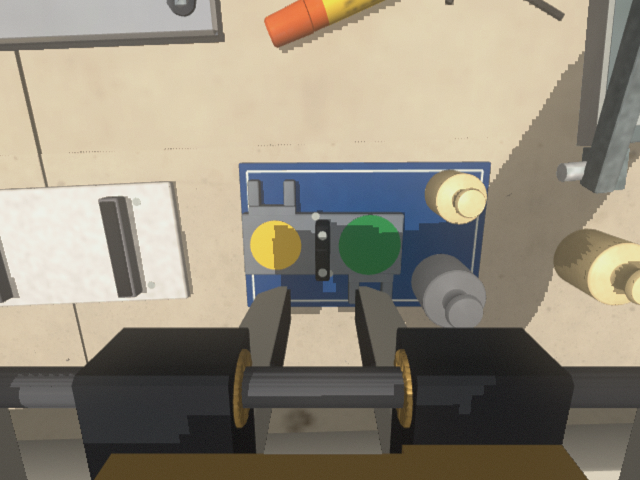

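```bash
python3 -m handwheel '[{"grip":93,"offset":[0.5,0,-0.5],"angular":[0,0,0.07]},{"grip":93,"offset":[0.9,-0.1,-0.3],"angular":[0,0,0.07]},{"grip":93,"offset":[0.9,-0.2,0],"angular":[0,0,0.07]},{"grip":93,"offset":[0.85,-0.35,0],"angular":[0,0,0.07]},{"grip":93,"offset":[0.8,-0.48,0],"angular":[0,0,0.07]},{"grip":93,"offset":[0.7,-0.6,0],"angular":[0,0,0.07]},{"grip":93,"offset":[0.6,-0.7,0],"angular":[0,0,0.07]},{"grip":93,"offset":[0.5,-0.77,0],"angular":[0,0,0.07]}]' 30; python3 -c "
from h import *
plan([547.4,171.7,120],-11.1)"
```

```text
clock: 30.05
eef_pos: [536.3, 29.9, 128.3]
eef_rot: [3.082, 0.557, 0.019]
force: [1.1, 0.1, 0.2]
width: 88.8
tcp [536.3  29.9 128.3] toolx yaw 20.48 d_tool mm [  59.9 -129.     7.5] units [ 1.995 -4.301  0.249] rot deg [ 0.49 -0.77 31.57] units [ 0.0043 -0.0067  0.2755] w 88.8 F [1.1 0.1 0.2] t 30.05 q7 0.44
```

```bash
python3 -m handwheel '[{"grip":93,"offset":[0.3,-0.6,-0.7],"angular":[0,0,0.07]},{"grip":93,"offset":[0.1,-0.6,-0.7],"angular":[0,0,0.07]},{"grip":93,"offset":[0,-0.5,-0.6],"angular":[0,0,0.07]},{"grip":93,"offset":[0,-0.3,-0.2],"angular":[0,0,0.05]},{"grip":93,"offset":[0,0,0],"angular":[0,0,0]},{"grip":93,"offset":[0,0,0],"angular":[0,0,0]}]' 30; python3 -c "
from h import *
plan([547.4,171.7,120],-11.1)
f=grab('wrist'); cv2.imwrite('pics/w13.png',cv2.resize(f['image'][30:330,180:460],None,fx=2,fy=2));
import pickle;pickle.dump(f,open('w13.pkl','wb'))"
```

```text
clock: 30.65
eef_pos: [534.6, 103.4, 196.1]
eef_rot: [3.128, -0.267, 0.018]
force: [0.4, 0.2, -0.2]
width: 93.3
tcp [534.6 103.4 196.1] toolx yaw -9.77 d_tool mm [  0.1 -69.5  76. ] units [ 0.004 -2.318  2.534] rot deg [ 0.06 -0.66  1.32] units [ 0.0005 -0.0057  0.0116] w 93.3 F [ 0.4  0.2 -0.2] t 30.65 q7 -0.16
```

View pics/w13.png

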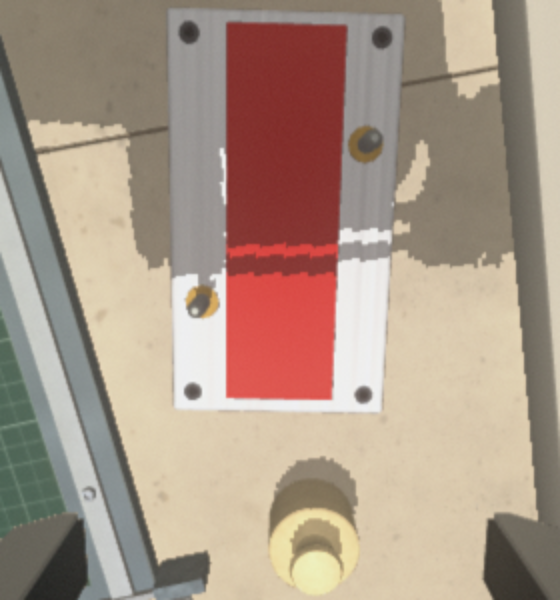

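Run:
```python
from h import *
import pickle
f=pickle.load(open('w13.pkl','rb'))
g=lambda u,v:(u/2+180,v/2+30)
P=cast(f,[g(226,23),g(347,26),g(333,400),g(226,398)],30);print(P.round(1),P.mean(0).round(1),[np.linalg.norm(P[i]-P[(i+1)%4]).round(1) for i in range(4)])
cs=cast(f,[g(169,10),g(404,14),g(382,411),g(176,408)],12);print(cs.mean(0).round(1))
pins=cast(f,[g(373,140),g(194,311)],48);print(pins.mean(0).round(1))
for Q in(P,cs):
  d=(Q[0]+Q[1]-Q[2]-Q[3])/2;print("yaw y",np.degrees(np.arctan2(d[1],d[0])).round(2))
```

```text
[[538.2 255.2  30. ]
 [587.3 245.7  30. ]
 [557.2  89.5  30. ]
 [507.9  99.1  30. ]] [547.7 172.4  30. ] [np.float64(49.9), np.float64(159.1), np.float64(50.2), np.float64(159.0)]
[547.7 171.8  12. ]
[546.5 171.3  48. ]
yaw y 79.07
yaw y 79.06
```

```bash
python3 -m handwheel '[{"grip":75,"offset":[0,-0.5,0.2],"angular":[0,-0.005,0.01]},{"grip":75,"offset":[0,-0.7,0.4],"angular":[0,0,0]},{"grip":75,"offset":[0,-0.6,0.6],"angular":[0,0,0]},{"grip":75,"offset":[0,-0.2,0.7],"angular":[0,0,0]},{"grip":75,"offset":[0,0,0.7],"angular":[0,0,0]},{"grip":75,"offset":[0,0,0.4],"angular":[0,0,0]},{"grip":75,"offset":[0,0,0],"angular":[0,0,0]},{"grip":75,"offset":[0,0,0],"angular":[0,0,0]}]' 30; python3 -c "
from h import *
plan([547.6,172,30],-11)"
```

```text
clock: 31.5
eef_pos: [544.8, 162.2, 96.9]
eef_rot: [3.125, -0.296, -0.009]
force: [0.6, 0.3, -0.4]
width: 75.0
tcp [544.8 162.2  96.9] toolx yaw -10.84 d_tool mm [  1.3 -10.4  66.8] units [ 0.043 -0.345  2.227] rot deg [0.2  0.3  0.16] units [0.0018 0.0026 0.0014] w 75.0 F [ 0.6  0.3 -0.4] t 31.5 q7 -0.21
```

```bash
python3 -m handwheel '[{"grip":75,"offset":[0.03,-0.35,0.2],"angular":[0.001,0.002,0.001]},{"grip":75,"offset":[0,0,0.7],"angular":[0,0,0]},{"grip":75,"offset":[0,0,0.7],"angular":[0,0,0]},{"grip":75,"offset":[0,0,0.4],"angular":[0,0,0]},{"grip":75,"offset":[0,0,0],"angular":[0,0,0]},{"grip":75,"offset":[0,0,0],"angular":[0,0,0]}]' 30; python3 -c "
from h import *
plan([547.6,172,-6],-11)"
```

```text
clock: 32.1
eef_pos: [553.4, 176.6, 39.1]
eef_rot: [-3.122, 0.298, -0.016]
force: [0.2, -0.2, -0.4]
width: 75.0
tcp [553.4 176.6  39.1] toolx yaw -10.92 d_tool mm [-5.2  5.9 45. ] units [-0.174  0.197  1.501] rot deg [-0.36 -0.57  0.08] units [-0.0031 -0.005   0.0007] w 75.0 F [ 0.2 -0.2 -0.4] t 32.1 q7 -0.19
```

```bash
python3 -m handwheel '[{"grip":75,"offset":[-0.17,0.19,0.1],"angular":[-0.003,-0.005,0]},{"grip":75,"offset":[0,0,0.4],"angular":[0,0,0]},{"grip":75,"offset":[0,0,0.3],"angular":[0,0,0]},{"grip":75,"offset":[0,0,0],"angular":[0,0,0]},{"grip":75,"offset":[0,0,0],"angular":[0,0,0]}]' 30; python3 -c "
from h import *
plan([547.6,172,-6],-11)
f=grab('side');cv2.imwrite('pics/s14.png',cv2.resize(f['image'][240:360,220:360],None,fx=5,fy=5))
f=grab('wrist');cv2.imwrite('pics/w14.png',f['image'])"
```

```text
clock: 32.6
eef_pos: [548.5, 171.9, 15.3]
eef_rot: [-3.126, 0.3, -0.005]
force: [0.2, 0.3, 0.8]
width: 74.9
tcp [548.5 171.9  15.3] toolx yaw -10.95 d_tool mm [-1.   0.1 21.3] units [-0.033  0.003  0.71 ] rot deg [-0.11 -0.17  0.05] units [-0.0009 -0.0015  0.0004] w 74.9 F [0.2 0.3 0.8] t 32.6 q7 -0.17
```

View pics/s14.png

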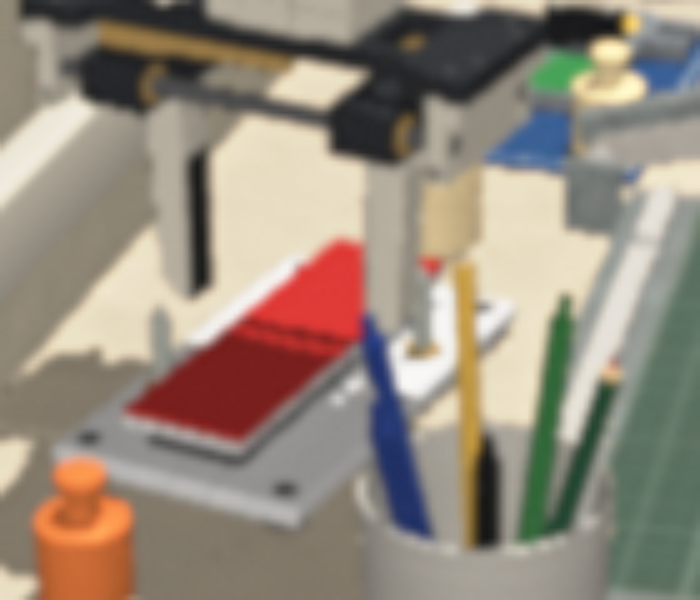

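View pics/w14.png

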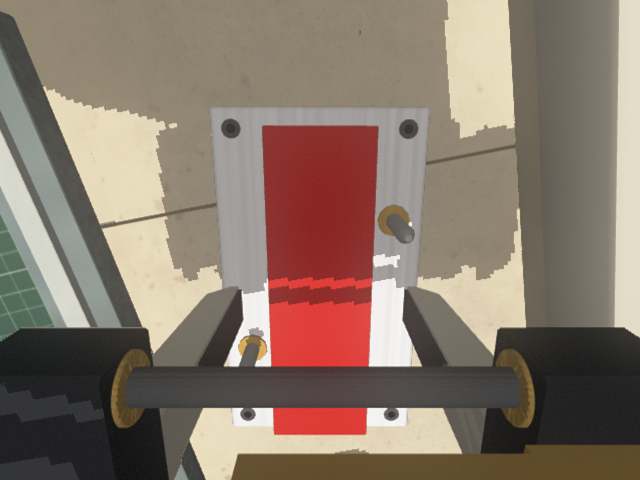

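```bash
python3 -m handwheel '[{"grip":75,"offset":[-0.03,0,0.25],"angular":[0,-0.001,0]},{"grip":75,"offset":[0,0,0.25],"angular":[0,0,0]},{"grip":75,"offset":[0,0,0.1],"angular":[0,0,0]},{"grip":75,"offset":[0,0,0],"angular":[0,0,0]}]' 30; python3 -c "
from h import *
plan([547.6,172,-6],-11)"
```

```text
clock: 33.1
eef_pos: [548.0, 172.5, -3.7]
eef_rot: [-3.125, 0.299, -0.003]
force: [-0.3, 0.4, -0.5]
width: 75.1
tcp [548.  172.5  -3.7] toolx yaw -10.93 d_tool mm [-0.3  0.5  2.3] units [-0.011  0.018  0.076] rot deg [-0.14 -0.1   0.08] units [-0.0013 -0.0009  0.0007] w 75.1 F [-0.3  0.4 -0.5] t 33.1 q7 -0.15
```

```bash
python3 -m handwheel '[{"grip":75,"offset":[0,0,0.13],"angular":[-0.001,0,0]},{"grip":75,"offset":[0,0,0],"angular":[0,0,0]}]' 30; python3 -c "
from h import *
plan([547.6,172,-6],-11)
f=grab('side');cv2.imwrite('pics/s15.png',cv2.resize(f['image'][240:360,220:360],None,fx=5,fy=5))"
```

```text
clock: 33.3
eef_pos: [548.0, 172.4, -8.1]
eef_rot: [-3.127, 0.299, -0.003]
force: [-1.0, -0.2, -0.0]
width: 75.0
tcp [548.  172.4  -8.1] toolx yaw -10.93 d_tool mm [-0.3  0.4 -2.1] units [-0.01   0.014 -0.069] rot deg [-0.01 -0.09  0.07] units [-0.0001 -0.0008  0.0006] w 75.0 F [-1.  -0.2 -0. ] t 33.3 q7 -0.15
```

View pics/s15.png

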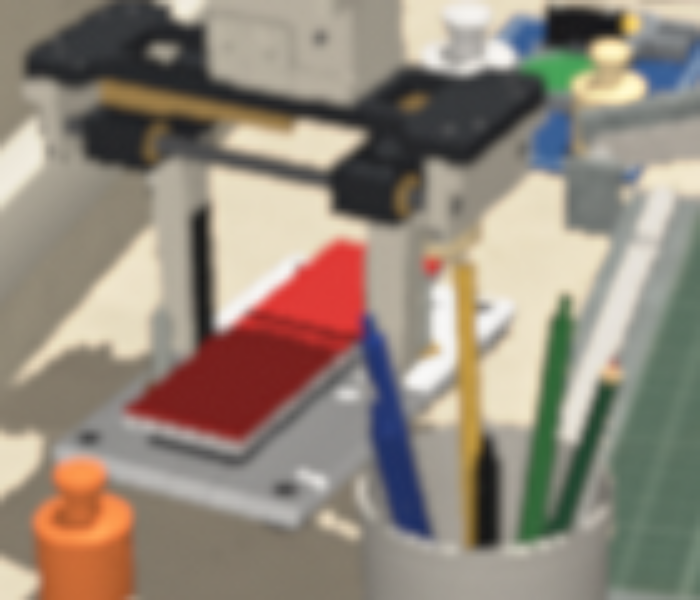

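```bash
python3 -m handwheel '[{"grip":60,"offset":[0,0,-0.02],"angular":[0,0,0]},{"grip":45,"offset":[0,0,0],"angular":[0,0,0]},{"grip":40,"offset":[0,0,0],"angular":[0,0,0]},{"grip":40,"offset":[0,0,0],"angular":[0,0,0]},{"grip":40,"offset":[0,0,0],"angular":[0,0,0]},{"grip":40,"offset":[0,0,0],"angular":[0,0,0]},{"grip":40,"offset":[0,0,0],"angular":[0,0,0]}]' 30; python3 -c "
from h import *
plan([547.6,172,-6],-11)"
```

```text
clock: 34.05
eef_pos: [548.6, 172.5, -6.6]
eef_rot: [-3.127, 0.299, -0.005]
force: [-0.4, -0.5, -0.1]
width: 49.5
tcp [548.6 172.5  -6.6] toolx yaw -10.94 d_tool mm [-0.9  0.7 -0.6] units [-0.03   0.023 -0.02 ] rot deg [-0.06 -0.18  0.06] units [-0.0005 -0.0016  0.0006] w 49.5 F [-0.4 -0.5 -0.1] t 34.05 q7 -0.15
```

```bash
python3 -m handwheel '[{"grip":40,"offset":[0,0,-0.2],"angular":[0,0,0]},{"grip":40,"offset":[0,0,-0.4],"angular":[0,0,0]},{"grip":40,"offset":[0,0,-0.7],"angular":[0,0,0]},{"grip":40,"offset":[0,0,-0.8],"angular":[0,0,0]},{"grip":40,"offset":[0,0,-0.8],"angular":[0,0,0]},{"grip":40,"offset":[0,0,-0.5],"angular":[0,0,0]},{"grip":40,"offset":[0,0,-0.2],"angular":[0,0,0]}]' 40
python3 - <<'E'
from h import *
f=grab("top"); im=f["image"]; hsv=cv2.cvtColor(im,cv2.COLOR_BGR2HSV)
m=cv2.inRange(hsv,(0,0,195),(180,45,255));m[:245]=0;m[310:]=0;m[:,415:]&=255;m[:,:415]=0;m[:,505:]=0
m=cv2.morphologyEx(m,cv2.MORPH_CLOSE,np.ones((9,9)));m=cv2.morphologyEx(m,cv2.MORPH_OPEN,np.ones((5,5)))
c=max(cv2.findContours(m,0,2)[0],key=cv2.contourArea); b=cv2.boxPoints(cv2.minAreaRect(c)); print(b.round(1))
P=cast(f,b,8); print(P.round(1),[np.linalg.norm(P[i]-P[(i+1)%4]).round(1) for i in range(4)],P.mean(0).round(1))
for i in range(2): d=P[(i+1)%4]-P[i]; print(np.degrees(np.arctan2(d[1],d[0])).round(2))
cv2.imwrite("pics/t16.png",cv2.resize(im[180:320,180:520],None,fx=2.2,fy=2.2))
plan([514,-374,100],-3)
E
```

```text
clock: 34.75
eef_pos: [547.3, 171.9, 108.6]
eef_rot: [-3.127, 0.301, -0.003]
force: [0.4, 0.0, -1.6]
width: 49.7
[[420.2 286.3]
 [425.3 252.2]
 [495.9 262.6]
 [490.9 296.7]]
[[ 469.3 -280.5    8. ]
 [ 560.3 -283.5    8. ]
 [ 562.2 -469.1    8. ]
 [ 471.5 -463.     8. ]] [np.float64(91.1), np.float64(185.6), np.float64(90.9), np.float64(182.5)] [ 515.8 -374.     8. ]
-1.92
-89.43
tcp [547.8 172.  109.1] toolx yaw -10.98 d_tool mm [ 70.8 542.4   8.7] units [ 2.361 18.08   0.292] rot deg [-0.04 -0.16 -7.98] units [-0.0004 -0.0014 -0.0697] w 49.5 F [ 0.6  0.4 -0.5] t 34.8 q7 -0.23
```

View pics/t16.png

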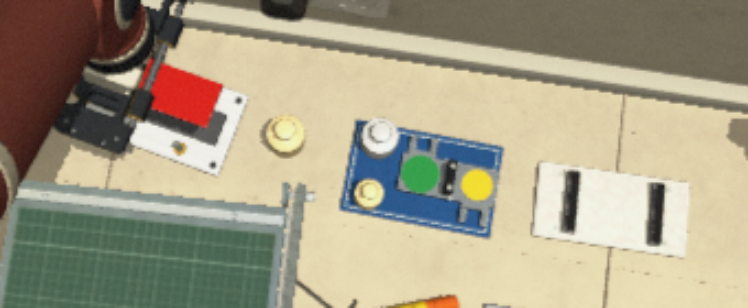

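```bash
python3 -m handwheel '[{"grip":40,"offset":[0.1,0.5,0],"angular":[0,0,-0.01]},{"grip":40,"offset":[0.15,0.9,0],"angular":[0,0,-0.015]},{"grip":40,"offset":[0.15,1,0],"angular":[0,0,-0.015]},{"grip":40,"offset":[0.1,1,0],"angular":[0,0,-0.015]},{"grip":40,"offset":[0.05,1,0],"angular":[0,0,-0.015]},{"grip":40,"offset":[0,1,0],"angular":[0,0,-0.01]},{"grip":40,"offset":[0,1,0],"angular":[0,0,0]},{"grip":40,"offset":[0,1,0],"angular":[0,0,0]}]' 40; python3 -c "
from h import *
plan([514,-310,105],-1)"
```

```text
clock: 35.6
eef_pos: [539.7, -49.0, 104.5]
eef_rot: [-3.135, 0.013, 0.014]
force: [-0.7, 0.8, -0.3]
width: 49.7
tcp [539.7 -49.  104.5] toolx yaw -0.49 d_tool mm [-23.4 261.2  -2. ] units [-0.782  8.707 -0.067] rot deg [-0.38  0.51  0.51] units [-0.0033  0.0045  0.0045] w 49.7 F [-0.7  0.8 -0.3] t 35.6 q7 0.31
```

```bash
python3 -m handwheel '[{"grip":40,"offset":[-0.1,1,0],"angular":[-0.003,0.004,0.004]},{"grip":40,"offset":[-0.1,1,0],"angular":[0,0,0]},{"grip":40,"offset":[-0.1,1,0],"angular":[0,0,0]},{"grip":40,"offset":[-0.1,1,0],"angular":[0,0,0]},{"grip":40,"offset":[-0.1,1,0],"angular":[0,0,0]},{"grip":40,"offset":[-0.1,0.8,0],"angular":[0,0,0]},{"grip":40,"offset":[0,0.3,0],"angular":[0,0,0]},{"grip":40,"offset":[0,0,0],"angular":[0,0,0]}]' 40; python3 -c "
from h import *
plan([514,-374,105],-1)
f=grab('wrist','w17')
import pickle;pickle.dump(f,open('w17.pkl','wb'))"
```

```text
clock: 36.4
eef_pos: [511.7, -243.8, 100.0]
eef_rot: [3.141, -0.041, -0.017]
force: [0.4, 0.0, -1.6]
width: 49.4
tcp [ 511.7 -243.8  100. ] toolx yaw -1.51 d_tool mm [  5.7 130.1  -5. ] units [ 0.19   4.338 -0.167] rot deg [ 0.02  0.61 -0.5 ] units [ 0.0002  0.0053 -0.0044] w 49.4 F [ 0.4  0.  -1.6] t 36.4 q7 0.62
```

View pics/w17.png

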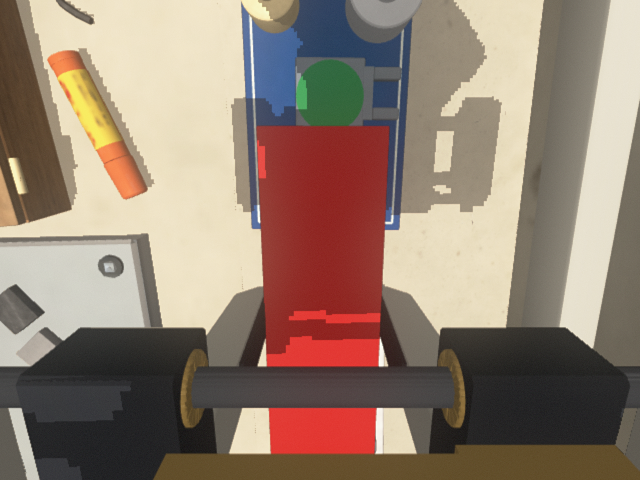

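```bash
python3 -m handwheel '[{"grip":40,"offset":[0,0.6,-0.2],"angular":[0,0.004,-0.003]},{"grip":40,"offset":[0,1,-0.3],"angular":[0,0,0]},{"grip":40,"offset":[0.05,1,-0.3],"angular":[0,0,0]},{"grip":40,"offset":[0.05,1,-0.2],"angular":[0,0,0]},{"grip":40,"offset":[0.05,1,-0.1],"angular":[0,0,0]},{"grip":40,"offset":[0,0.7,0],"angular":[0,0,0]},{"grip":40,"offset":[0,0.2,0],"angular":[0,0,0]},{"grip":40,"offset":[0,0,0],"angular":[0,0,0]}]' 40; python3 -c "
from h import *
plan([515,-374,105],-1)
f=grab('wrist','w18')
import pickle;pickle.dump(f,open('w18.pkl','wb'))"
```

```text
clock: 37.25
eef_pos: [523.1, -389.6, 128.7]
eef_rot: [-3.122, -0.016, 0.009]
force: [0.1, 0.5, -0.8]
width: 49.4
tcp [ 523.1 -389.6  128.7] toolx yaw 0.61 d_tool mm [ -7.8 -15.2  24.1] units [-0.259 -0.506  0.802] rot deg [-1.12  0.36  1.6 ] units [-0.0098  0.0031  0.014 ] w 49.4 F [ 0.1  0.5 -0.8] t 37.25 q7 0.82
```

View pics/w18.png

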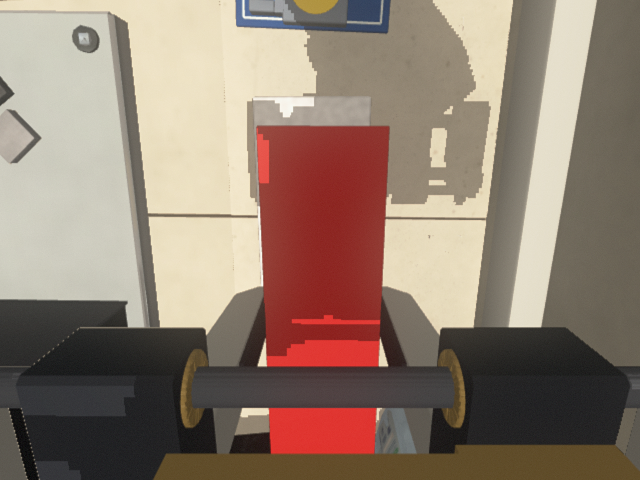

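Run:
```python
from h import *
import pickle
f=pickle.load(open('w18.pkl','rb'))
c=cast(f,[(254,97),(370,96)],8);d=c[1]-c[0];a=np.arctan2(d[1],d[0]);print(c.round(1),np.degrees(a),np.linalg.norm(d))
print("centre",(c.mean(0)[:2]-90*np.array([-np.sin(a),np.cos(a)])).round(1))
P=cast(f,[(257,126),(389,126)],f["C"][2,3]*0+128.7+36.6);print("panel end top",P.round(1),np.linalg.norm(P[1]-P[0]), "expect end at y",-389.6+80)
t=grab("top");print(cast(t,[(412,374),(495,380)],120).round(),cast(t,[(400,322),(480,335)],20).round(), cast(t,[(484,338)],200).round())
cv2.imwrite("pics/t18.png",cv2.resize(t["image"][200:320,380:520],None,fx=5,fy=5))
```

```text
[[ 470.1 -283.9    8. ]
 [ 557.1 -282.3    8. ]] 1.0342815614428038 87.1048273964591
centre [ 515.2 -373.1]
panel end top [[ 498.  -310.4  165.3]
 [ 547.7 -309.9  165.3]] 49.644414586410065 expect end at y -309.6
[[ 256. -261.  120.]
 [ 272. -446.  120.]] [[ 370. -238.   20.]
 [ 370. -439.   20.]] [[ 356. -385.  200.]]
```

View pics/t18.png

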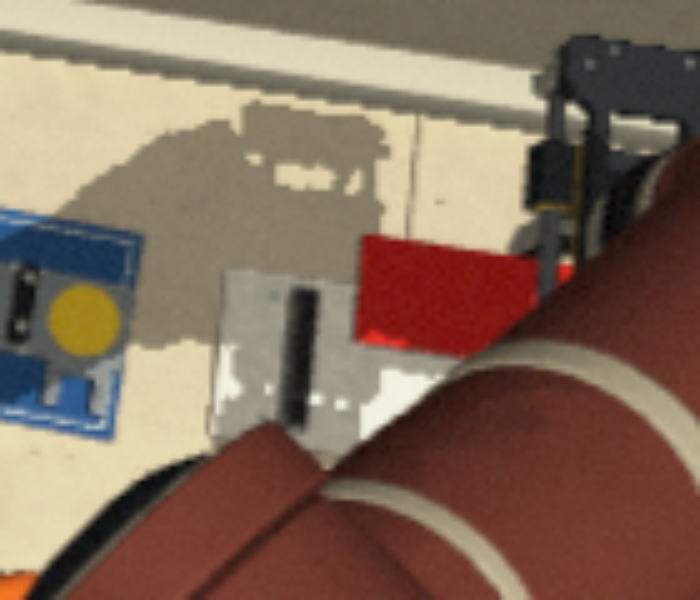

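```bash
python3 -m handwheel '[{"grip":40,"offset":[-0.2,0.2,-0.5],"angular":[-0.009,0.003,0]},{"grip":40,"offset":[0,0.2,-0.8],"angular":[0,0,0]},{"grip":40,"offset":[0,0.2,-0.8],"angular":[0,0,0]},{"grip":40,"offset":[0,0,-0.5],"angular":[0,0,0]},{"grip":40,"offset":[0,0,0],"angular":[0,0,0]},{"grip":40,"offset":[0,0,0],"angular":[0,0,0]}]' 40; python3 -c "
from h import *
plan([515,-374,105],0)
f=grab('wrist','w19')
import pickle;pickle.dump(f,open('w19.pkl','wb'))"
```

```text
clock: 37.95
eef_pos: [518.1, -399.2, 213.2]
eef_rot: [-3.137, -0.035, -0.002]
force: [1.3, -0.4, -1.1]
width: 49.1
tcp [ 518.1 -399.2  213.2] toolx yaw 1.26 d_tool mm [ -2.7 -24.8 108.3] units [-0.091 -0.826  3.611] rot deg [-0.24 -0.08  1.26] units [-0.0021 -0.0007  0.011 ] w 49.1 F [ 1.3 -0.4 -1.1] t 37.95 q7 0.82
```

View pics/w19.png

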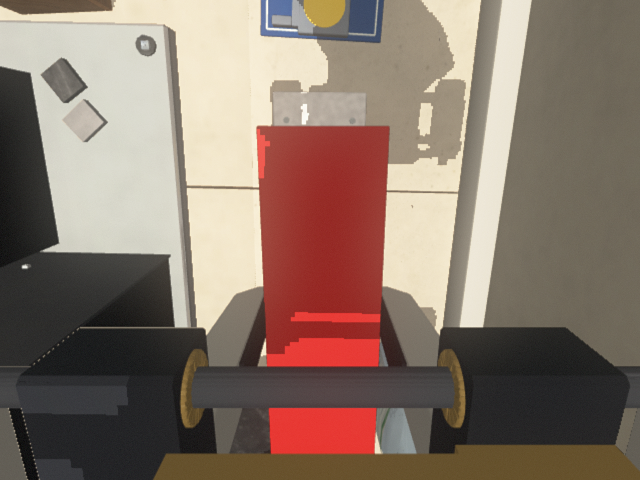

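Run:
```python
from h import *
im=cv2.imread("pics/top0.png"); t=grab("top")
sub=im[245:310,415:505]; gray=cv2.cvtColor(sub,cv2.COLOR_BGR2GRAY)
m=(gray<110).astype(np.uint8); n,l,s,c=cv2.connectedComponentsWithStats(m)
for i in range(1,n):
    if s[i][4]>40:
        # weighted centroid by darkness
        ys,xs=np.where(cv2.dilate((l==i).astype(np.uint8),np.ones((3,3))));w=np.clip(200-gray[ys,xs].astype(float),0,None)
        u=(xs*w).sum()/w.sum()+415;v=(ys*w).sum()/w.sum()+245
        print(s[i],u,v,cast(t,(u,v),22).round(1))
# edges of the white base with subpixel: threshold saturation
hsv=cv2.cvtColor(im,cv2.COLOR_BGR2HSV)
d=np.clip(90-hsv[...,1].astype(float),0,90)
for nm,(a,b) in {"v":(245,310)}.items(): pass
sat=hsv[...,1].astype(float)
def cross(prof,x,th):  # first crossing
    for i in range(len(prof)-1):
        if (prof[i]-th)*(prof[i+1]-th)<0: return x[i]+(th-prof[i])/(prof[i+1]-prof[i])
print(sat[240:305,435].round())
```

```text
[ 20  13   9  28 172] 438.91595054207914 271.15642336560427 [[ 513.7 -320.7   22. ]]
[ 59  18   8  28 187] 477.6014646108368 276.742080687964 [[ 515.  -420.2   22. ]]
[65. 60. 61. 62. 60. 63. 63. 65. 66. 65. 63. 62. 64. 62. 52. 30. 36. 34.
 26. 25. 31. 26. 26. 30. 25. 31. 38. 34. 33. 37. 35. 30. 28. 31. 35. 35.
 36. 35. 34. 39. 34. 37. 39. 30. 29. 34. 31. 26. 37. 62. 63. 63. 65. 65.
 65. 66. 65. 66. 67. 66. 66. 65. 64. 67. 67.]
```

```bash
python3 -m handwheel '[{"grip":40,"offset":[-0.08,-0.4,0.3],"angular":[-0.002,0,0.004]},{"grip":40,"offset":[0,-0.35,0.7],"angular":[0,0,0]},{"grip":40,"offset":[0,-0.1,0.8],"angular":[0,0,0]},{"grip":40,"offset":[0,0,0.8],"angular":[0,0,0]},{"grip":40,"offset":[0,0,0.8],"angular":[0,0,0]},{"grip":40,"offset":[0,0,0.6],"angular":[0,0,0]},{"grip":40,"offset":[0,0,0],"angular":[0,0,0]},{"grip":40,"offset":[0,0,0],"angular":[0,0,0]}]' 40; python3 -c "
from h import *
plan([515,-372.3,40],0.8)"
```

```text
clock: 38.85
eef_pos: [511.7, -367.4, 82.1]
eef_rot: [-3.134, -0.025, 0.014]
force: [0.5, 0.1, -1.1]
width: 49.6
tcp [ 511.7 -367.4   82.1] toolx yaw 0.92 d_tool mm [ 3.6  5.2 42. ] units [0.119 0.175 1.4  ] rot deg [-0.46  0.51  0.12] units [-0.004   0.0045  0.0011] w 49.6 F [ 0.5  0.1 -1.1] t 38.85 q7 0.82
```

```bash
python3 -m handwheel '[{"grip":40,"offset":[0.12,0.17,0.2],"angular":[-0.004,0.004,0.001]},{"grip":40,"offset":[0,0,0.6],"angular":[0,0,0]},{"grip":40,"offset":[0,0,0.5],"angular":[0,0,0]},{"grip":40,"offset":[0,0,0.1],"angular":[0,0,0]},{"grip":40,"offset":[0,0,0],"angular":[0,0,0]},{"grip":40,"offset":[0,0,0],"angular":[0,0,0]}]' 40; python3 -c "
from h import *
plan([515,-372.3,5],0.8)"
```

```text
clock: 39.45
eef_pos: [519.7, -377.0, 43.8]
eef_rot: [3.132, 0.021, 0.015]
force: [-0.4, -0.3, -0.9]
width: 49.4
tcp [ 519.7 -377.    43.8] toolx yaw 0.78 d_tool mm [-5.  -5.1 38.7] units [-0.168 -0.17   1.291] rot deg [ 0.53 -0.56 -0.02] units [ 0.0046 -0.0049 -0.0002] w 49.4 F [-0.4 -0.3 -0.9] t 39.45 q7 0.84
```

```bash
python3 -m handwheel '[{"grip":40,"offset":[-0.16,-0.16,0.1],"angular":[0.004,-0.004,0]},{"grip":40,"offset":[0,0,0.4],"angular":[0,0,0]},{"grip":40,"offset":[0,0,0.3],"angular":[0,0,0]},{"grip":40,"offset":[0,0,0],"angular":[0,0,0]},{"grip":40,"offset":[0,0,0],"angular":[0,0,0]}]' 40; python3 -c "
from h import *
plan([515,-372.3,5],0.8)
f=grab('wrist','w20')"
```

```text
clock: 39.95
eef_pos: [515.6, -372.7, 19.6]
eef_rot: [3.139, 0.022, 0.006]
force: [0.3, 0.4, -1.0]
width: 49.3
tcp [ 515.6 -372.7   19.6] toolx yaw 0.79 d_tool mm [-0.7 -0.5 14.6] units [-0.022 -0.015  0.487] rot deg [ 0.15 -0.23 -0.01] units [ 0.0013 -0.002  -0.0001] w 49.3 F [ 0.3  0.4 -1. ] t 39.95 q7 0.85
```

View pics/w20.png

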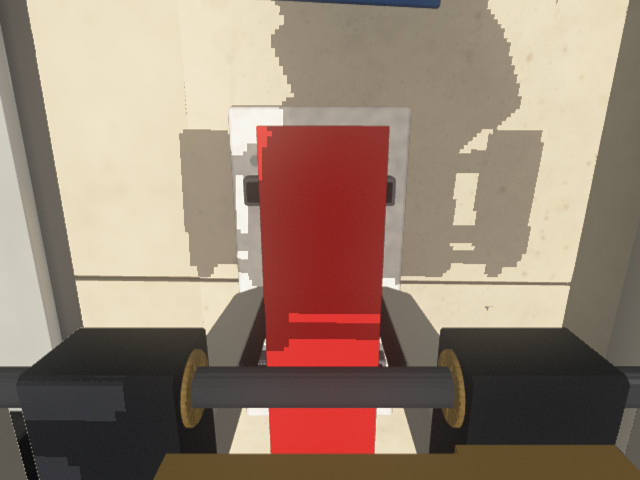

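Run:
```python
from h import *
f=grab("wrist"); z=sensors.read_state()['eef_pos'][2]
c=cast(f,[(230,107),(409,107),(400,288),(239,288),(392,414),(248,414)],8);print(c.round(1))
r=cast(f,[(244,178),(394,177),(396,204),(244,205)],22);print("rail",r.round(1),r.mean(0).round(1))
p=cast(f,[(257,127),(389,127),(379,370),(266,370)],z+36.6);print("panel",p.round(1))
sy=lambda a,b:np.degrees(np.arctan2(b[1]-a[1],b[0]-a[0])).round(2)
print("stand front",sy(c[0],c[1]),"left",sy(c[3],c[0]),"right",sy(c[2],c[1]),"rail",sy(r[0],r[1]),"panel end",sy(p[0],p[1]),"sides",sy(p[3],p[0]),sy(p[2],p[1]))
g=cv2.cvtColor(f["image"],cv2.COLOR_BGR2GRAY)
cv2.imwrite("pics/w20c.png",cv2.resize(f["image"][95:225,215:425],None,fx=3.6,fy=3.6,interpolation=cv2.INTER_CUBIC))
```

```text
[[ 469.7 -283.4    8. ]
 [ 556.4 -282.2    8. ]
 [ 558.6 -376.6    8. ]
 [ 469.8 -377.7    8. ]
 [ 559.5 -459.5    8. ]
 [ 471.4 -460.5    8. ]]
rail [[ 477.8 -315.8   22. ]
 [ 548.7 -314.4   22. ]
 [ 550.5 -327.3   22. ]
 [ 477.2 -328.7   22. ]] [ 513.6 -321.6   22. ]
panel [[ 490.1 -293.1   56.4]
 [ 539.1 -292.4   56.4]
 [ 541.1 -396.1   56.4]
 [ 490.7 -396.6   56.4]]
stand front 0.8 left 90.01 right 91.33 rail 1.14 panel end 0.79 sides 90.32 91.06
```

View pics/w20c.png

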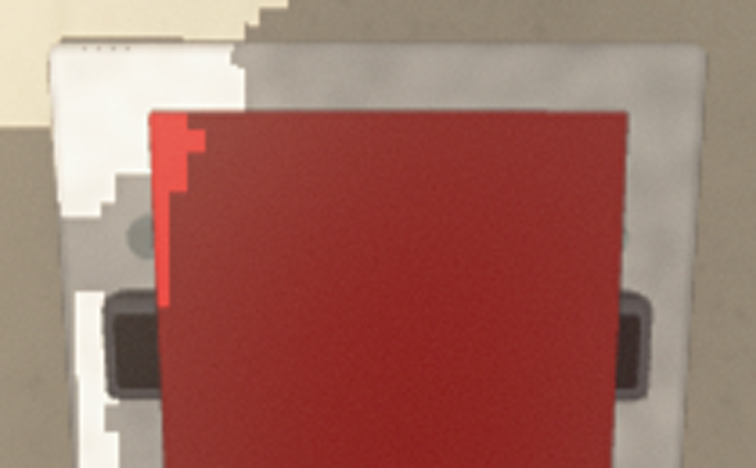

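```bash
python3 -m handwheel '[{"grip":40,"offset":[-0.04,-0.04,0.2],"angular":[0.001,-0.002,0]},{"grip":40,"offset":[0,0,0.3],"angular":[0,0,0]},{"grip":40,"offset":[0,0,0.15],"angular":[0,0,0]},{"grip":40,"offset":[0,0,0],"angular":[0,0,0]},{"grip":40,"offset":[0,0,0],"angular":[0,0,0]}]' 40; python3 -c "
from h import *
plan([514.4,-371.6,-6],0.85)"
```

```text
clock: 40.55
eef_pos: [514.6, -371.7, -1.3]
eef_rot: [3.141, 0.022, 0.0]
force: [-0.5, -0.1, -0.6]
width: 49.5
tcp [ 514.6 -371.7   -1.3] toolx yaw 0.79 d_tool mm [-0.2 -0.1  4.7] units [-0.006 -0.002  0.157] rot deg [ 0.05 -0.01 -0.06] units [ 0.0005 -0.0001 -0.0005] w 49.5 F [-0.5 -0.1 -0.6] t 40.55 q7 0.85
```

```bash
python3 -m handwheel '[{"grip":40,"offset":[0,0,0.12],"angular":[0,0,0]},{"grip":40,"offset":[0,0,0.06],"angular":[0,0,0]},{"grip":40,"offset":[0,0,0],"angular":[0,0,0]}]' 40; python3 -c "
from h import *
plan([514.4,-371.6,-6],0.85)"
```

```text
clock: 40.85
eef_pos: [514.9, -371.9, -6.5]
eef_rot: [3.14, 0.022, 0.001]
force: [0.0, 0.2, -0.4]
width: 49.4
tcp [ 514.9 -371.9   -6.5] toolx yaw 0.79 d_tool mm [-0.5 -0.3 -0.5] units [-0.015 -0.01  -0.018] rot deg [ 0.08 -0.05 -0.06] units [ 0.0007 -0.0004 -0.0005] w 49.4 F [ 0.   0.2 -0.4] t 40.85 q7 0.85
```

```bash
python3 -m handwheel '[{"grip":52,"offset":[0,0,0.02],"angular":[0,0,0]},{"grip":60,"offset":[0,0,0],"angular":[0,0,0]},{"grip":72,"offset":[0,0,0],"angular":[0,0,0]},{"grip":72,"offset":[0,0,0],"angular":[0,0,0]},{"grip":72,"offset":[0,0,-0.3],"angular":[0,0,0]},{"grip":72,"offset":[0,0,-0.6],"angular":[0,0,0]},{"grip":72,"offset":[0,0,-0.8],"angular":[0,0,0]},{"grip":72,"offset":[0,0,-0.8],"angular":[0,0,0]}]' 40; python3 -c "
from h import *
f=grab('wrist','w21')
plan([516.5,-177,110],88)"
```

```text
clock: 41.65
eef_pos: [513.3, -370.8, 68.8]
eef_rot: [-3.14, -0.021, 0.005]
force: [0.3, 0.0, -0.4]
width: 72.3
tcp [ 515.8 -372.9   73.5] toolx yaw 0.78 d_tool mm [   3.5 -195.7  -37.2] units [ 0.115 -6.523 -1.239] rot deg [  0.31  -0.   -87.22] units [ 0.0027 -0.     -0.7612] w 72.0 F [ 1.  -1.3  2.4] t 41.7 q7 0.83
```

View pics/w21.png

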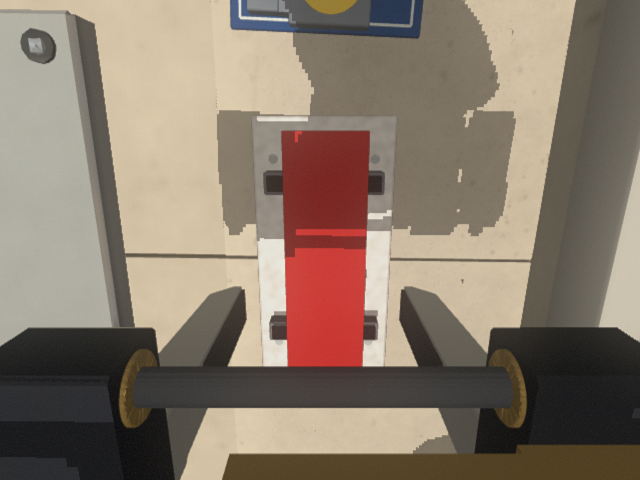

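Run:
```python
from h import *
f=grab("wrist"); im=f["image"]
cv2.imwrite("pics/w22.png",cv2.resize(im[100:370,230:420],None,fx=2.2,fy=2.2,interpolation=cv2.INTER_CUBIC))
import pickle;pickle.dump(f,open('w22.pkl','wb'))
plan([516.5,-177,110],88)
```

```text
tcp [ 515.8 -372.9   71.9] toolx yaw 0.78 d_tool mm [   3.5 -195.8  -38.8] units [ 0.116 -6.525 -1.293] rot deg [  0.32   0.   -87.22] units [ 0.0028  0.     -0.7612] w 71.5 F [ 0.3 -0.6  0.1] t 41.75 q7 0.83
```

View pics/w22.png

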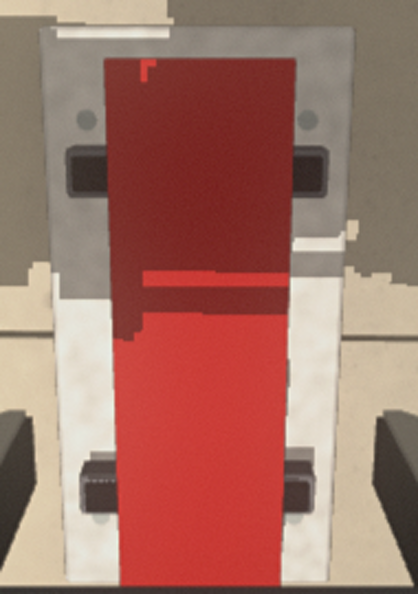

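Run:
```python
from h import *
import pickle
f=pickle.load(open('w22.pkl','rb'));g=lambda u,v:(u/2.2+230,v/2.2+100)
r1=cast(f,[g(67,172),g(328,172)],22);r2=cast(f,[g(81,493),g(315,490)],22)
p=cast(f,[g(105,58),g(296,58)],30);q=cast(f,[g(119,490),g(284,490)],30);e=cast(f,[g(40,27),g(355,27)],8)
for n,x in zip("rail1 rail2 panelend panelat2 standend".split(),(r1,r2,p,q,e)): print(n,x[:,:2].round(1).tolist(),x.mean(0)[:2].round(1))
print("yaw rails",np.degrees(np.arctan2(*(r1.mean(0)-r2.mean(0))[:2])),"panel",np.degrees(np.arctan2(*(p.mean(0)-q.mean(0))[:2])))
```

```text
rail1 [[477.7, -322.3], [550.1, -321.4]] [ 513.9 -321.8]
rail2 [[478.9, -421.0], [551.4, -419.1]] [ 515.2 -420. ]
panelend [[489.6, -292.0], [539.1, -291.3]] [ 514.3 -291.7]
panelat2 [[491.5, -415.6], [540.9, -415.0]] [ 516.2 -415.3]
standend [[469.2, -283.7], [557.6, -282.4]] [ 513.4 -283. ]
yaw rails -0.7454335126335043 panel -0.861483783276145
```

```bash
python3 -m handwheel '[{"grip":50,"offset":[0,-0.2,-0.7],"angular":[0.002,0,-0.05]},{"grip":50,"offset":[0.1,-0.6,-0.5],"angular":[0,0,-0.07]},{"grip":50,"offset":[0.18,-0.6,-0.2],"angular":[0,0,-0.07]},{"grip":50,"offset":[0.27,-0.6,0],"angular":[0,0,-0.07]},{"grip":50,"offset":[0.35,-0.55,0],"angular":[0,0,-0.07]},{"grip":50,"offset":[0.42,-0.5,0],"angular":[0,0,-0.07]},{"grip":50,"offset":[0.48,-0.4,0],"angular":[0,0,-0.07]},{"grip":50,"offset":[0.5,-0.3,0],"angular":[0,0,-0.07]}]' 30; python3 -c "
from h import *
plan([516.5,-177,110],88)"
```

```text
clock: 42.55
eef_pos: [516.3, -233.0, 114.0]
eef_rot: [2.65, 1.682, -0.001]
force: [0.5, 0.2, 0.7]
width: 49.9
tcp [ 516.3 -233.   114. ] toolx yaw 64.79 d_tool mm [ 50.7 -23.7   3.8] units [ 1.691 -0.789  0.128] rot deg [  0.07   0.14 -23.21] units [ 0.0006  0.0012 -0.2026] w 49.9 F [0.5 0.2 0.7] t 42.55 q7 1.5
```

```bash
python3 -m handwheel '[{"grip":50,"offset":[0.3,-0.2,0],"angular":[0,0,-0.06]},{"grip":50,"offset":[0.3,-0.1,0],"angular":[0,0,-0.06]},{"grip":50,"offset":[0.2,0,0],"angular":[0,0,-0.04]},{"grip":50,"offset":[0,0,0],"angular":[0,0,0]},{"grip":50,"offset":[0,0,0],"angular":[0,0,0]}]' 30; python3 -c "
from h import *
plan([516.5,-177,60],88)
f=grab('wrist','w23')"
```

```text
clock: 43.05
eef_pos: [514.2, -201.5, 112.3]
eef_rot: [-2.329, -2.104, 0.002]
force: [-0.1, -1.0, -0.0]
width: 50.1
tcp [ 514.2 -201.5  112.3] toolx yaw 84.19 d_tool mm [24.5 -0.1 52.3] units [ 0.817 -0.002  1.745] rot deg [-0.15 -0.06 -3.81] units [-0.0013 -0.0005 -0.0332] w 50.1 F [-0.1 -1.  -0. ] t 43.05 q7 1.72
```

View pics/w23.png

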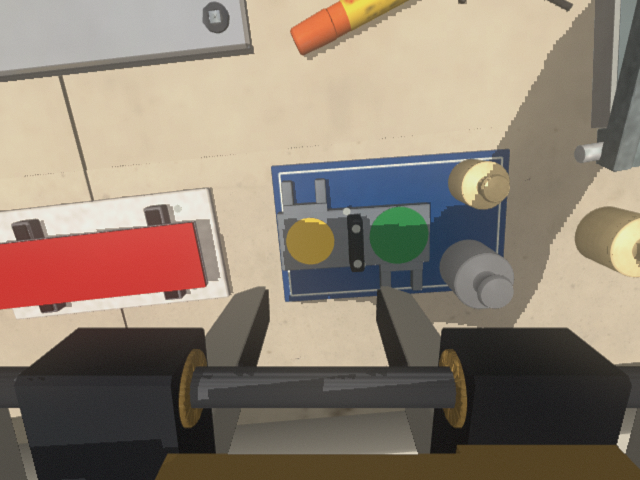

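```bash
python3 - <<'E'
from h import *
f=grab("wrist")
b=cast(f,[(356,229),(358,264)],35);print(b.round(1),b.mean(0).round(1))
print("weights",cast(f,(496,187),52).round(1),cast(f,(497,290),63).round(1))
E
python3 -m handwheel '[{"grip":50,"offset":[0.5,0,0],"angular":[-0.001,0,-0.033]},{"grip":50,"offset":[0.3,0,0],"angular":[0,0,0]},{"grip":50,"offset":[0,0,0.3],"angular":[0,0,0]},{"grip":50,"offset":[0,0,0.6],"angular":[0,0,0]},{"grip":50,"offset":[0,0,0.5],"angular":[0,0,0]},{"grip":50,"offset":[0,0,0],"angular":[0,0,0]},{"grip":50,"offset":[0,0,0],"angular":[0,0,0]}]' 30; python3 -c "
from h import *
plan([516.5,-177,0],88)"
```

```text
[[ 504.5 -176.    35. ]
 [ 530.5 -176.6   35. ]] [ 517.5 -176.3   35. ]
weights [[481.8 -86.   52. ]] [[548.1 -88.7  63. ]]
clock: 43.85
eef_pos: [516.5, -175.0, 67.8]
eef_rot: [-2.255, -2.187, -0.001]
force: [0.8, -0.1, -0.3]
width: 49.9
tcp [ 516.5 -175.    67.8] toolx yaw 88.26 d_tool mm [-2.   0.1 67.8] units [-6.800e-02  2.000e-03  2.261e+00] rot deg [ 0.   -0.03  0.26] units [ 0.     -0.0002  0.0023] w 49.9 F [ 0.8 -0.1 -0.3] t 43.85 q7 1.72
```

```bash
python3 -m handwheel '[{"grip":50,"offset":[-0.05,0.03,0.4],"angular":[0,0,0.002]},{"grip":50,"offset":[0,0,0.7],"angular":[0,0,0]},{"grip":50,"offset":[0,0,0.5],"angular":[0,0,0]},{"grip":50,"offset":[0,0,0.1],"angular":[0,0,0]},{"grip":50,"offset":[0,0,0],"angular":[0,0,0]},{"grip":50,"offset":[0,0,0],"angular":[0,0,0]}]' 30; python3 -c "
from h import *
plan([517.5,-176.6,-1.5],88)"
```

```text
clock: 44.45
eef_pos: [520.1, -178.2, 16.1]
eef_rot: [2.257, 2.177, 0.005]
force: [-0.5, 0.2, -0.4]
width: 49.7
tcp [ 520.1 -178.2   16.1] toolx yaw 87.92 d_tool mm [ 1.6 -2.7 17.6] units [ 0.052 -0.091  0.585] rot deg [ 0.35  0.1  -0.08] units [ 0.003   0.0009 -0.0007] w 49.7 F [-0.5  0.2 -0.4] t 44.45 q7 1.7
```

```bash
python3 -m handwheel '[{"grip":50,"offset":[0.05,-0.09,0.2],"angular":[0.003,0.001,0]},{"grip":50,"offset":[0,0,0.25],"angular":[0,0,0]},{"grip":50,"offset":[0,0,0.07],"angular":[0,0,0]},{"grip":50,"offset":[0,0,0],"angular":[0,0,0]}]' 30; python3 -c "
from h import *
plan([517.5,-176.6,-1.5],88)"
```

```text
clock: 44.85
eef_pos: [518.6, -177.0, 0.9]
eef_rot: [2.26, 2.179, 0.003]
force: [-0.5, 0.7, 0.3]
width: 50.1
tcp [ 518.6 -177.     0.9] toolx yaw 87.9 d_tool mm [ 0.4 -1.1  2.4] units [ 0.013 -0.037  0.08 ] rot deg [ 0.18  0.03 -0.1 ] units [ 0.0016  0.0003 -0.0009] w 50.1 F [-0.5  0.7  0.3] t 44.85 q7 1.7
```

```bash
python3 -m handwheel '[{"grip":50,"offset":[0,-0.04,0.1],"angular":[0.002,0,-0.001]},{"grip":30,"offset":[0,0,0],"angular":[0,0,0]},{"grip":10,"offset":[0,0,0],"angular":[0,0,0]},{"grip":3,"offset":[0,0,0],"angular":[0,0,0]},{"grip":3,"offset":[0,0,0],"angular":[0,0,0]},{"grip":3,"offset":[0,0,0],"angular":[0,0,0]},{"grip":3,"offset":[0,0,0],"angular":[0,0,0]},{"grip":3,"offset":[0,0,0],"angular":[0,0,0]}]' 50; python3 -c "
from h import *
plan([517.5,-176.6,-1.5],88)"
```

```text
clock: 45.65
eef_pos: [517.7, -177.1, -1.9]
eef_rot: [2.259, 2.182, -0.001]
force: [0.5, 0.0, 0.0]
width: 9.7
tcp [ 517.7 -177.1   -1.9] toolx yaw 88.02 d_tool mm [ 0.5 -0.2 -0.4] units [ 0.017 -0.008 -0.015] rot deg [-0.01  0.05  0.02] units [-0.0001  0.0004  0.0002] w 9.7 F [0.5 0.  0. ] t 45.65 q7 1.7
```

```bash
python3 -m handwheel '[{"grip":3,"offset":[0,0,-0.2],"angular":[0,0,0]},{"grip":3,"offset":[0,0,-0.4],"angular":[0,0,0]},{"grip":3,"offset":[0,0,-0.8],"angular":[0,0,0]},{"grip":3,"offset":[0,0,-0.8],"angular":[0,0,0]},{"grip":3,"offset":[0,0,-0.8],"angular":[0,0,0]},{"grip":3,"offset":[0,0,-0.5],"angular":[0,0,0]},{"grip":3,"offset":[0,0,0],"angular":[0,0,0]}]' 55; python3 -c "
from h import *
plan([547.6,171.4,115],78.91)"
```

```text
clock: 46.35
eef_pos: [513.8, -175.9, 107.6]
eef_rot: [-2.254, -2.178, 0.008]
force: [0.2, -1.1, -3.7]
width: 9.4
tcp [ 513.8 -175.9  107.6] toolx yaw 88.04 d_tool mm [348.3  21.8  -7.1] units [11.609  0.727 -0.238] rot deg [-0.5  -0.03  9.13] units [-0.0044 -0.0003  0.0797] w 9.4 F [ 0.2 -1.1 -3.7] t 46.35 q7 1.73
```

```bash
python3 -m handwheel '[{"grip":3,"offset":[0.4,0,-0.1],"angular":[-0.003,0,0.005]},{"grip":3,"offset":[0.8,0.1,-0.1],"angular":[0,0,0.01]},{"grip":3,"offset":[0.9,0.1,0],"angular":[0,0,0.01]},{"grip":3,"offset":[0.9,0.1,0],"angular":[0,0,0.01]},{"grip":3,"offset":[0.9,0.1,0],"angular":[0,0,0.01]},{"grip":3,"offset":[0.9,0.05,0],"angular":[0,0,0.01]},{"grip":3,"offset":[0.9,0,0],"angular":[0,0,0.01]},{"grip":3,"offset":[0.9,0,0],"angular":[0,0,0]}]' 55; python3 -c "
from h import *
plan([547.6,171.4,115],78.91)"
```

```text
clock: 47.15
eef_pos: [539.8, 28.2, 107.6]
eef_rot: [-2.401, -2.003, 0.021]
force: [0.3, 0.4, -4.0]
width: 9.5
tcp [539.8  28.2 107.6] toolx yaw 79.68 d_tool mm [142.3 -18.2  -7.2] units [ 4.743 -0.605 -0.24 ] rot deg [-1.12  0.06  0.77] units [-0.0098  0.0005  0.0067] w 9.5 F [ 0.3  0.4 -4. ] t 47.15 q7 1.25
```

```bash
python3 -m handwheel '[{"grip":3,"offset":[0.8,-0.1,-0.1],"angular":[-0.005,0,0.003]},{"grip":3,"offset":[0.8,-0.1,-0.1],"angular":[-0.004,0,0]},{"grip":3,"offset":[0.8,-0.1,0],"angular":[0,0,0]},{"grip":3,"offset":[0.6,-0.1,0],"angular":[0,0,0]},{"grip":3,"offset":[0.4,0,0],"angular":[0,0,0]},{"grip":3,"offset":[0,0,0],"angular":[0,0,0]},{"grip":3,"offset":[0,0,0],"angular":[0,0,0]}]' 55; python3 -c "
from h import *
plan([547.6,171.4,115],78.91)"
```

```text
clock: 47.85
eef_pos: [536.5, 147.2, 107.0]
eef_rot: [-2.394, -2.012, 0.019]
force: [0.7, 0.6, -4.5]
width: 9.7
tcp [536.5 147.2 107. ] toolx yaw 80.1 d_tool mm [25.8  6.6 -8.2] units [ 0.859  0.221 -0.272] rot deg [-1.06  0.02  1.19] units [-0.0093  0.0002  0.0103] w 9.7 F [ 0.7  0.6 -4.5] t 47.85 q7 1.05
```

```bash
python3 -m handwheel '[{"grip":3,"offset":[0.45,0.2,0],"angular":[-0.009,0,0.01]},{"grip":3,"offset":[0.35,0,0],"angular":[0,0,0]},{"grip":3,"offset":[0,0,0],"angular":[0,0,0]},{"grip":3,"offset":[0,0,0.3],"angular":[0,0,0]},{"grip":3,"offset":[0,0,0.3],"angular":[0,0,0]},{"grip":3,"offset":[0,0,0],"angular":[0,0,0]},{"grip":3,"offset":[0,0,0],"angular":[0,0,0]}]' 55; python3 -c "
from h import *
plan([547.6,171.4,60],78.91)"
```

```text
clock: 48.55
eef_pos: [545.5, 161.1, 85.5]
eef_rot: [2.434, 1.983, -0.015]
force: [0.3, 0.6, -4.2]
width: 9.9
tcp [545.5 161.1  85.5] toolx yaw 78.35 d_tool mm [10.7  0.1 25.4] units [0.358 0.002 0.846] rot deg [-0.27  0.5  -0.56] units [-0.0023  0.0044 -0.0049] w 9.9 F [ 0.3  0.6 -4.2] t 48.55 q7 0.99
```

```bash
python3 -m handwheel '[{"grip":3,"offset":[0.35,0,0.2],"angular":[-0.002,0.004,-0.005]},{"grip":3,"offset":[0,0,0.3],"angular":[0,0,0]},{"grip":3,"offset":[0,0,0.1],"angular":[0,0,0]},{"grip":3,"offset":[0,0,0],"angular":[0,0,0]},{"grip":3,"offset":[0,0,0],"angular":[0,0,0]}]' 55; python3 -c "
from h import *
plan([547.6,171.4,55],78.91)"
```

```text
clock: 49.05
eef_pos: [547.7, 172.1, 65.5]
eef_rot: [-2.424, -1.997, 0.001]
force: [0.6, -0.5, -4.2]
width: 9.4
tcp [547.7 172.1  65.5] toolx yaw 78.97 d_tool mm [-0.7  0.1 10.5] units [-0.022  0.002  0.35 ] rot deg [-0.05  0.01  0.06] units [-0.0004  0.0001  0.0006] w 9.4 F [ 0.6 -0.5 -4.2] t 49.05 q7 0.98
```

Aligned over the jig; look before lowering over the pins.

```bash
python3 -m handwheel '[{"grip":3,"offset":[-0.02,0,0.2],"angular":[0,0,0]},{"grip":3,"offset":[0,0,0],"angular":[0,0,0]},{"grip":3,"offset":[0,0,0],"angular":[0,0,0]}]' 55; python3 -c "
from h import *
plan([547.6,171.4,55],78.91)
f=grab('wrist'); cv2.imwrite('pics/w24.png',cv2.resize(f['image'][140:380,150:490],None,fx=2.2,fy=2.2))"
```

```text
clock: 49.35
eef_pos: [548.0, 171.3, 59.4]
eef_rot: [2.425, 1.997, 0.0]
force: [0.1, -0.8, -3.5]
width: 9.5
tcp [548.  171.3  59.4] toolx yaw 78.96 d_tool mm [ 0.  -0.4  4.4] units [ 0.    -0.014  0.147] rot deg [ 0.01 -0.01  0.05] units [ 0.0001 -0.      0.0004] w 9.5 F [ 0.1 -0.8 -3.5] t 49.35 q7 0.98
```

View pics/w24.png

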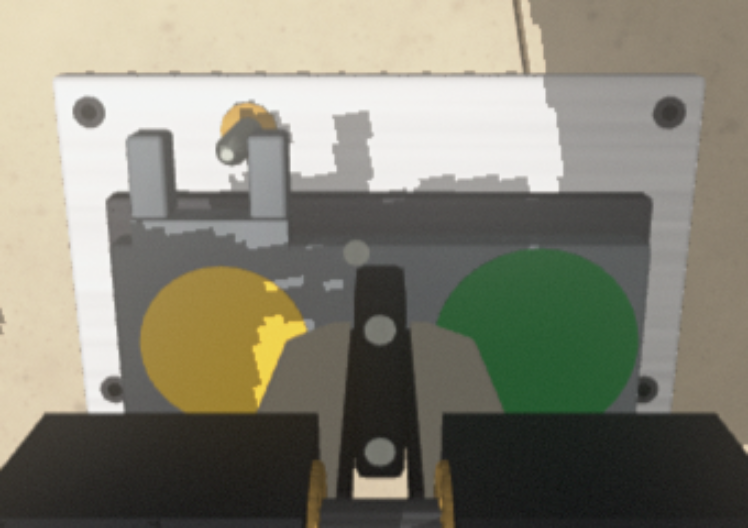

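Run:
```python
from h import *
f=grab("wrist");g=lambda u,v:(u/2.2+150,v/2.2+140);z=59.4+4.9
print("pin tip",cast(f,g(226,157),48).round(1))
for zz in (z+10,): 
  s=cast(f,[g(172,135),g(250,135),g(174,205),g(250,205)],zz);print(s.round(1),s.mean(0).round(1), "gap",np.linalg.norm(s[0]-s[1]))
```

```text
pin tip [[504.  143.5  48. ]]
[[493.3 139.5  74.3]
 [496.4 155.2  74.3]
 [507.7 136.2  74.3]
 [510.7 151.7  74.3]] [502.  145.6  74.3] gap 15.909318406023504
```

```bash
python3 -m handwheel '[{"grip":3,"offset":[0,-0.01,0.3],"angular":[0,0,0]},{"grip":3,"offset":[0,0,0.25],"angular":[0,0,0]},{"grip":3,"offset":[0,0,0.1],"angular":[0,0,0]},{"grip":3,"offset":[0,0,0],"angular":[0,0,0]}]' 55; python3 -c "
from h import *
plan([547.7,171.4,17],78.91)"
```

```text
clock: 49.85
eef_pos: [547.6, 171.3, 38.2]
eef_rot: [2.425, 1.997, -0.0]
force: [0.5, -0.1, -4.6]
width: 9.3
tcp [547.6 171.3  38.2] toolx yaw 78.95 d_tool mm [ 0.2  0.1 21.2] units [0.005 0.004 0.706] rot deg [-0.    0.    0.04] units [-0.      0.      0.0004] w 9.3 F [ 0.5 -0.1 -4.6] t 49.85 q7 0.98
```

```bash
python3 -m handwheel '[{"grip":3,"offset":[0,0,0.25],"angular":[0,0,0]},{"grip":3,"offset":[0,0,0.25],"angular":[0,0,0]},{"grip":3,"offset":[0,0,0.1],"angular":[0,0,0]},{"grip":3,"offset":[0,0,0],"angular":[0,0,0]}]' 55; python3 -c "
from h import *
plan([547.7,171.4,17],78.91)"
```

```text
clock: 50.25
eef_pos: [547.5, 171.3, 18.2]
eef_rot: [-2.425, -1.997, 0.001]
force: [-0.6, 0.1, -4.4]
width: 9.3
tcp [547.5 171.3  18.2] toolx yaw 78.95 d_tool mm [0.2 0.2 1.2] units [0.005 0.005 0.041] rot deg [-0.03  0.01  0.04] units [-0.0002  0.0001  0.0004] w 9.3 F [-0.6  0.1 -4.4] t 50.25 q7 0.98
```

```bash
python3 -m handwheel '[{"grip":3,"offset":[0,0,0.1],"angular":[0,0,0]},{"grip":3,"offset":[0,0,0],"angular":[0,0,0]},{"grip":3,"offset":[0,0,0],"angular":[0,0,0]}]' 55; python3 -c "
from h import *
plan([547.7,171.4,17],78.91)"
```

```text
clock: 50.55
eef_pos: [548.9, 171.8, 18.1]
eef_rot: [2.424, 1.996, 0.004]
force: [-0.1, -0.7, -3.7]
width: 9.2
tcp [548.9 171.8  18.1] toolx yaw 78.94 d_tool mm [-0.6 -1.1  1.1] units [-0.019 -0.036  0.036] rot deg [ 0.13 -0.07  0.03] units [ 0.0011 -0.0006  0.0003] w 9.2 F [-0.1 -0.7 -3.7] t 50.55 q7 0.98
```

```bash
python3 -m handwheel '[{"grip":3,"offset":[-0.02,-0.05,0.07],"angular":[0.001,-0.001,0]},{"grip":3,"offset":[0,0,0],"angular":[0,0,0]},{"grip":3,"offset":[0,0,0],"angular":[0,0,0]}]' 55; python3 -c "
from h import *
plan([547.7,171.4,17],78.91)"
```

```text
clock: 50.85
eef_pos: [548.8, 171.7, 17.1]
eef_rot: [2.423, 1.995, 0.004]
force: [1.1, -0.2, -2.0]
width: 9.4
tcp [548.8 171.7  17.1] toolx yaw 78.94 d_tool mm [-0.5 -1.   0.1] units [-0.017 -0.035  0.004] rot deg [ 0.2  -0.03  0.03] units [ 0.0017 -0.0003  0.0002] w 9.4 F [ 1.1 -0.2 -2. ] t 50.85 q7 0.98
```

```bash
python3 -m handwheel '[{"grip":3,"offset":[-0.02,-0.08,0],"angular":[0.001,0,0]},{"grip":3,"offset":[0,0,0],"angular":[0,0,0]}]' 55; python3 -c "
from h import *
plan([547.7,171.4,17],78.91)"
```

```text
clock: 51.05
eef_pos: [546.7, 171.6, 17.1]
eef_rot: [2.424, 1.996, 0.003]
force: [0.1, 0.1, -0.7]
width: 9.6
tcp [546.7 171.6  17.1] toolx yaw 78.93 d_tool mm [-0.   1.   0.1] units [-0.001  0.033  0.003] rot deg [ 0.13 -0.05  0.02] units [ 0.0011 -0.0004  0.0002] w 9.6 F [ 0.1  0.1 -0.7] t 51.05 q7 0.98
```

```bash
python3 -m handwheel '[{"grip":15,"offset":[0,0,0],"angular":[0,0,0]},{"grip":30,"offset":[0,0,0],"angular":[0,0,0]},{"grip":40,"offset":[0,0,0],"angular":[0,0,0]},{"grip":40,"offset":[0,0,-0.3],"angular":[0,0,0]},{"grip":40,"offset":[0,0,-0.6],"angular":[0,0,0]},{"grip":40,"offset":[0,0,-0.8],"angular":[0,0,0]},{"grip":40,"offset":[0,0,-0.8],"angular":[0,0,0]},{"grip":40,"offset":[0,0,-0.5],"angular":[0,0,0]}]' 30; python3 -c "
from h import *
plan([548,-88.5,140],-2)"
```

```text
clock: 51.85
eef_pos: [545.5, 171.8, 111.1]
eef_rot: [-2.425, -1.997, 0.0]
force: [0.6, -0.2, 0.2]
width: 39.9
tcp [545.5 171.8 111.1] toolx yaw 78.96 d_tool mm [-255.    52.2  -29. ] units [-8.501  1.742 -0.967] rot deg [-2.000e-02  1.000e-02  8.096e+01] units [-2.000e-04  1.000e-04  7.065e-01] w 39.9 F [ 0.6 -0.2  0.2] t 51.85 q7 0.99
```

```bash
python3 -m handwheel '[{"grip":45,"offset":[-0.4,0.1,-0.4],"angular":[0,0,0]},{"grip":45,"offset":[-0.8,0.15,-0.3],"angular":[0,0,0]},{"grip":45,"offset":[-0.9,0.2,-0.1],"angular":[0,0,0]},{"grip":45,"offset":[-0.9,0.2,0],"angular":[0,0,0]},{"grip":45,"offset":[-0.9,0.2,0],"angular":[0,0,0]},{"grip":45,"offset":[-0.9,0.2,0],"angular":[0,0,0]},{"grip":45,"offset":[-0.9,0.2,0],"angular":[0,0,0]},{"grip":45,"offset":[-0.6,0.1,0],"angular":[0,0,0]}]' 30; python3 -c "
from h import *
plan([548,-88.5,130],79)"
```

```text
clock: 52.65
eef_pos: [550.6, -31.5, 143.1]
eef_rot: [2.418, 1.998, 0.011]
force: [0.6, 0.0, -0.6]
width: 44.6
tcp [550.6 -31.5 143.1] toolx yaw 79.14 d_tool mm [-56.5   8.   13.1] units [-1.884  0.268  0.436] rot deg [ 0.49 -0.13  0.14] units [ 0.0043 -0.0012  0.0012] w 44.6 F [ 0.6  0.  -0.6] t 52.65 q7 1.35
```

```bash
python3 -m handwheel '[{"grip":45,"offset":[-0.5,0.1,0],"angular":[0.004,-0.001,0]},{"grip":45,"offset":[-0.5,0.1,0],"angular":[0,0,0]},{"grip":45,"offset":[-0.3,0,0],"angular":[0,0,0]},{"grip":45,"offset":[0,0,0],"angular":[0,0,0]},{"grip":45,"offset":[0,0,0],"angular":[0,0,0]}]' 30; python3 -c "
from h import *
plan([548,-88.5,130],79)
f=grab('wrist','w25')"
```

```text
clock: 53.15
eef_pos: [546.2, -81.9, 144.6]
eef_rot: [2.432, 1.986, -0.005]
force: [-0.3, 0.2, -0.2]
width: 44.9
tcp [546.2 -81.9 144.6] toolx yaw 78.47 d_tool mm [-6.1  3.1 14.6] units [-0.203  0.105  0.487] rot deg [-0.02  0.23 -0.53] units [-0.0002  0.002  -0.0047] w 44.9 F [-0.3  0.2 -0.2] t 53.15 q7 1.43
```

View pics/w25.png

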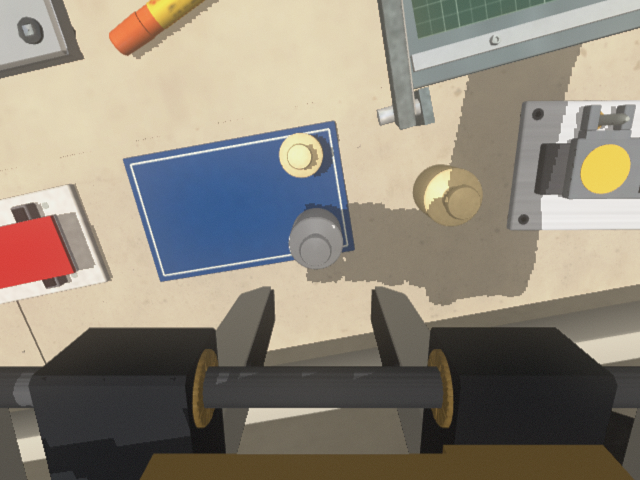

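```bash
python3 -c "
from h import *
f=grab('wrist')
print('big',cast(f,(315.5,249),63).round(1),'small',cast(f,(299.5,156),52).round(1))
P=cast(f,(315.5,249),63)[0]
plan([P[0],P[1],60],79)"
```

```text
big [[548.9 -87.1  63. ]] small [[482.8 -85.   52. ]]
tcp [546.3 -81.3 144.5] toolx yaw 78.53 d_tool mm [-4.8  3.7 84.6] units [-0.161  0.123  2.819] rot deg [-0.01  0.23 -0.47] units [-0.0001  0.002  -0.0041] w 45.4 F [0.4 0.1 0.8] t 53.25 q7 1.43
```

```bash
python3 -m handwheel '[{"grip":45,"offset":[-0.17,0.12,0.3],"angular":[0,0.002,-0.004]},{"grip":45,"offset":[0,0,0.7],"angular":[0,0,0]},{"grip":45,"offset":[0,0,0.8],"angular":[0,0,0]},{"grip":45,"offset":[0,0,0.4],"angular":[0,0,0]},{"grip":45,"offset":[0,0,0],"angular":[0,0,0]},{"grip":45,"offset":[0,0,0],"angular":[0,0,0]}]' 30; python3 -c "
from h import *
plan([549.3,-87.8,25],79)
f=grab('wrist','w26')"
```

```text
clock: 53.85
eef_pos: [550.7, -83.8, 74.6]
eef_rot: [-2.414, -2.009, -0.004]
force: [0.5, -0.2, -0.0]
width: 45.0
tcp [550.7 -83.8  74.6] toolx yaw 79.54 d_tool mm [-4.3 -0.7 49.5] units [-0.143 -0.022  1.651] rot deg [ 0.05 -0.15  0.54] units [ 0.0004 -0.0013  0.0047] w 45.0 F [ 0.5 -0.2 -0. ] t 53.85 q7 1.45
```

View pics/w26.png

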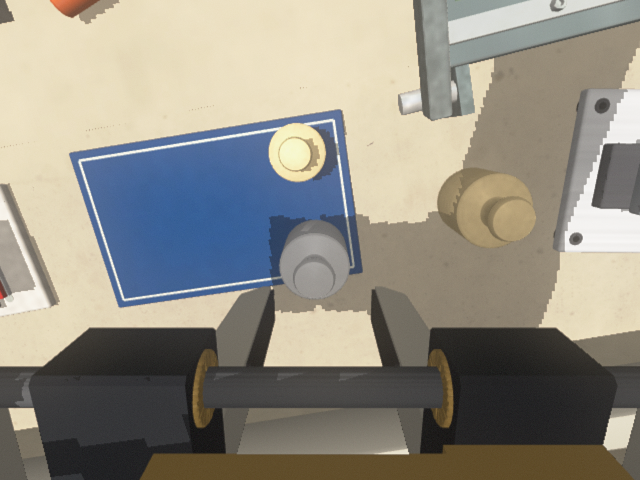

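```bash
python3 -c "
from h import *
f=grab('wrist')
print('big',cast(f,(314,277),63).round(1),'small',cast(f,(295,154),52).round(1))"
python3 -m handwheel '[{"grip":45,"offset":[-0.14,-0.02,0.2],"angular":[0,-0.001,0.004]},{"grip":45,"offset":[0,0,0.5],"angular":[0,0,0]},{"grip":45,"offset":[0,0,0.4],"angular":[0,0,0]},{"grip":45,"offset":[0,0,0.1],"angular":[0,0,0]},{"grip":45,"offset":[0,0,0],"angular":[0,0,0]}]' 30; python3 -c "
from h import *
plan([549.3,-87.8,24],79)"
```

```text
big [[548.8 -87.3  63. ]] small [[483.  -85.2  52. ]]
clock: 54.45
eef_pos: [551.8, -89.4, 39.9]
eef_rot: [2.42, 1.994, 0.008]
force: [1.2, 0.2, 0.9]
width: 45.4
tcp [551.8 -89.4  39.9] toolx yaw 78.98 d_tool mm [ 1.  -2.9 15.8] units [ 0.035 -0.097  0.528] rot deg [ 0.47 -0.01 -0.02] units [ 0.0041 -0.0001 -0.0001] w 45.4 F [1.2 0.2 0.9] t 54.45 q7 1.44
```

```bash
python3 -m handwheel '[{"grip":45,"offset":[0.04,-0.1,0.15],"angular":[0.004,0,0]},{"grip":45,"offset":[0,0,0.2],"angular":[0,0,0]},{"grip":45,"offset":[0,0,0.08],"angular":[0,0,0]},{"grip":45,"offset":[0,0,0],"angular":[0,0,0]}]' 30; python3 -c "
from h import *
plan([549.1,-87.6,24],79)"
```

```text
clock: 54.85
eef_pos: [549.7, -87.5, 26.8]
eef_rot: [2.424, 1.997, 0.002]
force: [-0.9, 1.1, -0.3]
width: 44.8
tcp [549.7 -87.5  26.8] toolx yaw 78.99 d_tool mm [-0.2 -0.6  2.8] units [-0.007 -0.021  0.095] rot deg [ 0.09 -0.02 -0.01] units [ 0.0008 -0.0002 -0.0001] w 44.8 F [-0.9  1.1 -0.3] t 54.85 q7 1.44
```

```bash
python3 -m handwheel '[{"grip":45,"offset":[0,-0.02,0.08],"angular":[0.001,0,0]},{"grip":30,"offset":[0,0,0],"angular":[0,0,0]},{"grip":20,"offset":[0,0,0],"angular":[0,0,0]},{"grip":15,"offset":[0,0,0],"angular":[0,0,0]},{"grip":15,"offset":[0,0,0],"angular":[0,0,0]},{"grip":15,"offset":[0,0,0],"angular":[0,0,0]},{"grip":15,"offset":[0,0,0],"angular":[0,0,0]}]' 35; python3 -c "
from h import *
plan([549.1,-87.6,24],79)
f=grab('wrist'); cv2.imwrite('pics/w27.png',cv2.resize(f['image'][170:380,190:450],None,fx=2.5,fy=2.5))"
```

```text
clock: 55.55
eef_pos: [549.3, -88.1, 24.6]
eef_rot: [2.425, 1.997, -0.0]
force: [-0.8, 0.2, -0.7]
width: 20.7
tcp [549.3 -88.1  24.6] toolx yaw 78.94 d_tool mm [ 0.5 -0.3  0.6] units [ 0.016 -0.011  0.019] rot deg [ 0.01  0.02 -0.06] units [ 0.0001  0.0001 -0.0005] w 20.7 F [-0.8  0.2 -0.7] t 55.55 q7 1.44
```

View pics/w27.png

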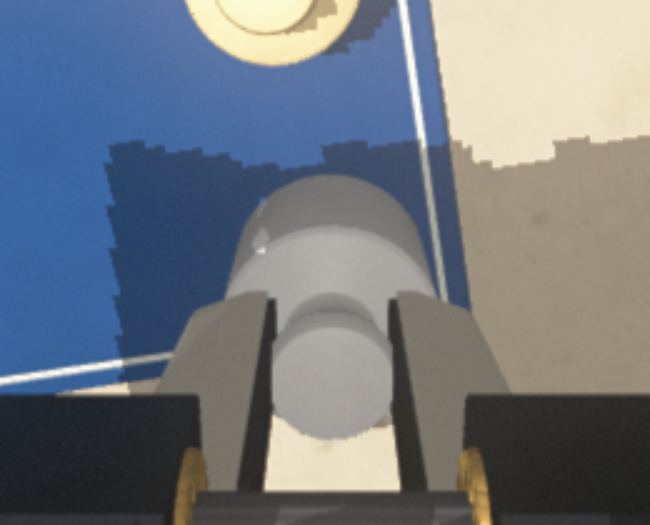

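```bash
python3 -c "
from h import *
f=grab('wrist')
print('big',cast(f,(322,319.5),63).round(1))"
python3 -m handwheel '[{"grip":15,"offset":[0,0,-0.2],"angular":[0,0,0]},{"grip":15,"offset":[0,0,-0.6],"angular":[0,0,0]},{"grip":15,"offset":[0,0,-0.8],"angular":[0,0,0]},{"grip":15,"offset":[0,0,-0.8],"angular":[0,0,0]},{"grip":15,"offset":[0.2,0,-0.7],"angular":[0,0,0]},{"grip":15,"offset":[0.5,-0.1,-0.4],"angular":[0,0,0]},{"grip":15,"offset":[0.8,-0.2,-0.1],"angular":[0,0,0]}]' 40; python3 -c "
from h import *
plan([553.8,204.9,140],79)"
```

```text
big [[548.5 -87.3  63. ]]
clock: 56.35
eef_pos: [541.4, -44.0, 131.1]
eef_rot: [-2.423, -1.981, 0.024]
force: [1.5, 0.6, -6.3]
width: 20.3
tcp [541.4 -44.  131.1] toolx yaw 78.55 d_tool mm [246.4 -37.4  -9.3] units [ 8.212 -1.247 -0.31 ] rot deg [-1.1   0.25 -0.45] units [-0.0096  0.0022 -0.0039] w 20.3 F [ 1.5  0.6 -6.3] t 56.35 q7 1.37
```

```bash
python3 -m handwheel '[{"grip":15,"offset":[0.9,-0.15,-0.1],"angular":[-0.006,0.002,-0.004]},{"grip":15,"offset":[0.9,-0.15,-0.1],"angular":[-0.003,0,0]},{"grip":15,"offset":[0.9,-0.15,0],"angular":[0,0,0]},{"grip":15,"offset":[0.9,-0.15,0],"angular":[0,0,0]},{"grip":15,"offset":[0.9,-0.15,0],"angular":[0,0,0]},{"grip":15,"offset":[0.7,-0.1,0],"angular":[0,0,0]},{"grip":15,"offset":[0.3,0,0],"angular":[0,0,0]},{"grip":15,"offset":[0,0,0],"angular":[0,0,0]}]' 40; python3 -c "
from h import *
plan([554.2,204.9,140],79)"
```

```text
clock: 57.15
eef_pos: [535.7, 143.3, 132.6]
eef_rot: [-2.396, -2.006, 0.018]
force: [-0.8, 0.5, -5.9]
width: 20.8
tcp [535.7 143.3 132.6] toolx yaw 79.88 d_tool mm [63.9  7.2 -7.4] units [ 2.132  0.24  -0.247] rot deg [-1.17 -0.11  0.88] units [-0.0102 -0.001   0.0077] w 20.8 F [-0.8  0.5 -5.9] t 57.15 q7 1.06
```

```bash
python3 -m handwheel '[{"grip":15,"offset":[0.5,0.2,0],"angular":[-0.009,0,0.007]},{"grip":15,"offset":[0.4,0,0],"angular":[0,0,0]},{"grip":15,"offset":[0.2,0,0],"angular":[0,0,0]},{"grip":15,"offset":[0,0,0],"angular":[0,0,0]},{"grip":15,"offset":[0,0,0],"angular":[0,0,0]}]' 40; python3 -c "
from h import *
plan([554.2,204.9,80],79)
f=grab('wrist','w28')
import pickle;pickle.dump(f,open('w28.pkl','wb'))"
```

```text
clock: 57.65
eef_pos: [545.8, 169.1, 130.6]
eef_rot: [-2.427, -1.992, 0.016]
force: [-0.6, -0.7, -5.1]
width: 20.5
tcp [545.8 169.1 130.6] toolx yaw 78.74 d_tool mm [37.   1.6 50.3] units [1.235 0.053 1.677] rot deg [-0.43  0.38 -0.26] units [-0.0038  0.0033 -0.0022] w 20.5 F [-0.6 -0.7 -5.1] t 57.65 q7 0.99
```

View pics/w28.png

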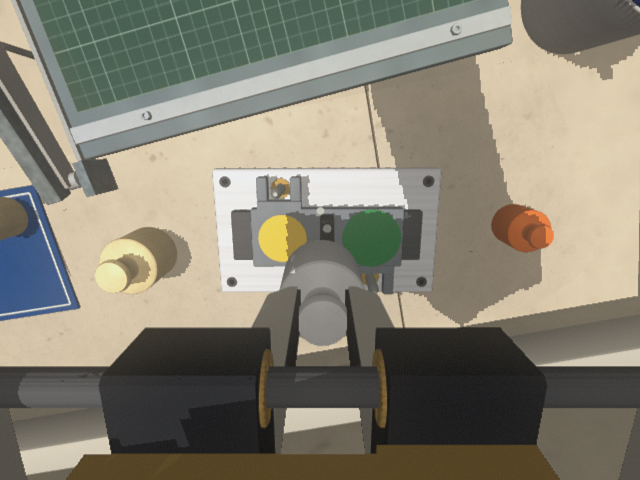

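Run:
```python
from h import *
import pickle
f=pickle.load(open('w28.pkl','rb'));hsv=cv2.cvtColor(f["image"],cv2.COLOR_BGR2HSV)
for n,lo,hi,box in (("green",(45,80,20),(85,255,255),(200,275,330,410)),("yellow",(20,140,80),(32,255,255),(205,275,250,315))):
    m=cv2.inRange(hsv,lo,hi);k=np.zeros_like(m);a,b,c,d=box;k[a:b,c:d]=m[a:b,c:d]
    ct=max(cv2.findContours(k,0,cv2.CHAIN_APPROX_NONE)[0],key=cv2.contourArea);(u,v),r=cv2.minEnclosingCircle(ct);x,y,w,h=cv2.boundingRect(ct)
    P=cast(f,[(u,v),(x,v),(x+w,v)],32);print(n,u,v,r,(x,y,w,h),P[0].round(1),"diam",np.linalg.norm(P[2]-P[1]).round(1))
pl=cast(f,[(251,208),(403,208),(254,266),(403,265)],32);print("plate corners",pl.round(1))
print("knob held",cast(f,(322.5,319),130.6-21.6+60).round(1))
```

```text
green 371.1271057128906 237.22882080078125 29.181034088134766 (342, 210, 59, 56) [551.8 206.   32. ] diam 45.0
yellow 281.8948669433594 237.48355102539062 23.542518615722656 (259, 215, 47, 47) [538.8 139.1  32. ] diam 36.0
plate corners [[512.1 121.4  32. ]
 [534.2 233.   32. ]
 [557.1 112.5  32. ]
 [578.7 226.7  32. ]]
knob held [[545.2 170.4 169. ]]
```

```bash
python3 -m handwheel '[{"grip":15,"offset":[0.6,0,0.1],"angular":[-0.004,0.003,-0.002]},{"grip":15,"offset":[0.5,0,0.3],"angular":[0,0,0]},{"grip":15,"offset":[0,0,0.5],"angular":[0,0,0]},{"grip":15,"offset":[0,0,0.3],"angular":[0,0,0]},{"grip":15,"offset":[0,0,0],"angular":[0,0,0]},{"grip":15,"offset":[0,0,0],"angular":[0,0,0]}]' 40; python3 -c "
from h import *
plan([552.7,204.9,60],79)"
```

```text
clock: 58.3
eef_pos: [553.0, 206.9, 91.4]
eef_rot: [-2.423, -1.998, -0.003]
force: [1.0, -0.0, -4.9]
width: 20.6
tcp [553.  206.9  91.4] toolx yaw 79.01 d_tool mm [-2.1  0.1 31.4] units [-0.07   0.003  1.047] rot deg [ 0.03 -0.13  0.01] units [ 0.0003 -0.0011  0.0001] w 20.6 F [ 1.  -0.  -4.9] t 58.3 q7 0.94
```

```bash
python3 -m handwheel '[{"grip":15,"offset":[-0.07,0,0.2],"angular":[0,-0.001,0]},{"grip":15,"offset":[0,0,0.4],"angular":[0,0,0]},{"grip":15,"offset":[0,0,0.3],"angular":[0,0,0]},{"grip":15,"offset":[0,0,0],"angular":[0,0,0]},{"grip":15,"offset":[0,0,0],"angular":[0,0,0]}]' 40; python3 -c "
from h import *
plan([552.7,204.9,54],79)
f=grab('wrist','w29')"
```

```text
clock: 58.8
eef_pos: [553.5, 204.3, 62.8]
eef_rot: [2.424, 1.996, 0.003]
force: [0.4, -0.5, -5.3]
width: 20.6
tcp [553.5 204.3  62.8] toolx yaw 78.94 d_tool mm [ 0.4 -0.9  8.8] units [ 0.014 -0.03   0.293] rot deg [ 0.12 -0.03 -0.06] units [ 0.0011 -0.0003 -0.0005] w 20.6 F [ 0.4 -0.5 -5.3] t 58.8 q7 0.94
```

View pics/w29.png

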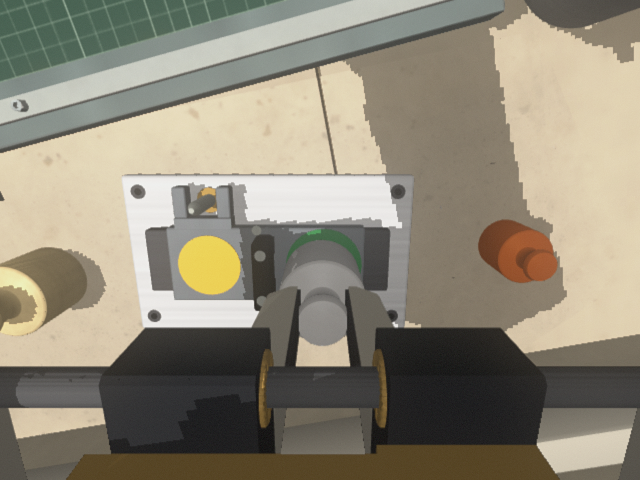

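Run:
```python
from h import *
f=grab("wrist");hsv=cv2.cvtColor(f["image"],cv2.COLOR_BGR2HSV)
m=cv2.inRange(hsv,(20,140,80),(32,255,255));m[:, :150]=0;m[:,260:]=0;m[:220]=0
ct=max(cv2.findContours(m,0,cv2.CHAIN_APPROX_NONE)[0],key=cv2.contourArea);e=cv2.fitEllipse(ct);P=cast(f,e[0],32)[0];print("yellow",e,P.round(1),"-> green",(P+68*np.array([.1925,.9813,0])).round(1))
b=cast(f,[(260,256),(262,301)],54);print("bolts",b.round(1),b.mean(0).round(1),"-> green",(b.mean(0)+34*np.array([.1925,.9813,0])).round(1))
z=sensors.read_state()["eef_pos"][2]-21.6;print("knob",cast(f,(322.5,320),z+60).round(1))
g=cv2.inRange(hsv,(45,60,20),(85,255,255));g[:225]=0;g[290:]=0;g[:,:275]=0;g[:,375:]=0
ys,xs=np.where(g);print("green rows",ys.min(),xs.min(),xs.max());top=cast(f,(xs[ys==ys.min()].mean(),ys.min()),32)[0];print("green edge->centre",(top+22.5*np.array([.9813,-.1925,0])).round(1))
```

```text
yellow ((209.2321014404297, 264.8435974121094), (56.09749221801758, 61.828369140625), 115.15390014648438) [539.1 139.1  32. ] -> green [552.2 205.9  32. ]
bolts [[533.3 175.1  54. ]
 [558.8 170.   54. ]] [546.  172.6  54. ] -> green [552.6 205.9  54. ]
knob [[552.6 205.1 101.5]]
green rows 229 287 361
green edge->centre [552.3 203.7  32. ]
```

```bash
python3 -m handwheel '[{"grip":15,"offset":[0.02,0,0.15],"angular":[0.001,0,0]},{"grip":15,"offset":[0,0,0.13],"angular":[0,0,0]},{"grip":15,"offset":[0,0,0],"angular":[0,0,0]},{"grip":15,"offset":[0,0,0],"angular":[0,0,0]}]' 40; python3 -c "
from h import *
plan([553.2,204.8,53.6],79)"
```

```text
clock: 59.3
eef_pos: [554.4, 205.3, 54.8]
eef_rot: [2.425, 1.997, 0.004]
force: [1.2, -0.1, -4.8]
width: 20.8
tcp [554.4 205.3  54.8] toolx yaw 78.94 d_tool mm [-0.8 -1.1  1.2] units [-0.025 -0.037  0.041] rot deg [ 0.11 -0.11 -0.06] units [ 0.0009 -0.0009 -0.0006] w 20.8 F [ 1.2 -0.1 -4.8] t 59.3 q7 0.94
```

```bash
python3 -m handwheel '[{"grip":15,"offset":[-0.02,-0.05,0.06],"angular":[0.001,-0.001,0]},{"grip":15,"offset":[0,0,0],"angular":[0,0,0]},{"grip":15,"offset":[0,0,0],"angular":[0,0,0]}]' 40; python3 -c "
from h import *
plan([553.2,204.8,53.6],79)"
```

```text
clock: 59.6
eef_pos: [553.7, 205.1, 53.8]
eef_rot: [2.425, 1.996, 0.003]
force: [0.1, 0.1, -5.5]
width: 20.6
tcp [553.7 205.1  53.8] toolx yaw 78.93 d_tool mm [-0.4 -0.4  0.2] units [-0.013 -0.015  0.006] rot deg [ 0.11 -0.04 -0.07] units [ 0.0009 -0.0003 -0.0006] w 20.6 F [ 0.1  0.1 -5.5] t 59.6 q7 0.94
```

```bash
python3 -m handwheel '[{"grip":15,"offset":[0,-0.03,0.08],"angular":[0.001,0,0]},{"grip":15,"offset":[0,0,0],"angular":[0,0,0]},{"grip":15,"offset":[0,0,0],"angular":[0,0,0]}]' 40; python3 -c "
from h import *
plan([553.2,204.8,53.6],79)"
```

```text
clock: 59.9
eef_pos: [554.5, 205.1, 54.1]
eef_rot: [2.425, 1.995, 0.006]
force: [-0.3, -0.3, -5.8]
width: 20.1
tcp [554.5 205.1  54.1] toolx yaw 78.89 d_tool mm [-0.5 -1.2  0.5] units [-0.016 -0.04   0.016] rot deg [ 0.2  -0.1  -0.11] units [ 0.0017 -0.0009 -0.0009] w 20.1 F [-0.3 -0.3 -5.8] t 59.9 q7 0.94
```

```bash
python3 -m handwheel '[{"grip":15,"offset":[-0.02,-0.07,0.04],"angular":[0.003,-0.001,0]},{"grip":15,"offset":[0,0,0],"angular":[0,0,0]},{"grip":15,"offset":[0,0,0],"angular":[0,0,0]}]' 40; python3 -c "
from h import *
plan([553.2,204.8,53.6],79)"
```

```text
clock: 60.2
eef_pos: [554.0, 204.9, 53.6]
eef_rot: [-2.426, -1.995, -0.002]
force: [0.0, -1.1, -2.3]
width: 20.5
tcp [554.  204.9  53.6] toolx yaw 78.87 d_tool mm [-0.3 -0.8  0. ] units [-0.01  -0.027  0.001] rot deg [ 0.03 -0.06 -0.13] units [ 0.0003 -0.0006 -0.0011] w 20.5 F [ 0.  -1.1 -2.3] t 60.2 q7 0.94
```

```bash
python3 -m handwheel '[{"grip":15,"offset":[0,-0.05,0.04],"angular":[0,0,0]},{"grip":15,"offset":[0,0,0],"angular":[0,0,0]},{"grip":15,"offset":[0,0,0],"angular":[0,0,0]}]' 40; python3 -c "
from h import *
plan([553.2,204.8,53.6],79)"
```

```text
clock: 60.5
eef_pos: [554.0, 204.9, 53.6]
eef_rot: [2.426, 1.994, 0.006]
force: [-0.1, -0.3, -0.4]
width: 20.8
tcp [554.  204.9  53.6] toolx yaw 78.84 d_tool mm [-0.3 -0.8 -0. ] units [-0.009 -0.026 -0.001] rot deg [ 0.21 -0.1  -0.16] units [ 0.0018 -0.0009 -0.0014] w 20.8 F [-0.1 -0.3 -0.4] t 60.5 q7 0.93
```

Seated (force ≈ 0). Release gently.

```bash
python3 -m handwheel '[{"grip":24,"offset":[0,0,0],"angular":[0,0,0]},{"grip":30,"offset":[0,0,0],"angular":[0,0,0]},{"grip":38,"offset":[0,0,0],"angular":[0,0,0]},{"grip":38,"offset":[0,0,-0.2],"angular":[0,0,0]},{"grip":38,"offset":[0,0,-0.6],"angular":[0,0,0]},{"grip":38,"offset":[0,0,-0.8],"angular":[0,0,0]},{"grip":38,"offset":[0,0,-0.8],"angular":[0,0,0]},{"grip":38,"offset":[0,0,-0.5],"angular":[0,0,0]}]' 30; python3 -c "
from h import *
f=grab('wrist','w30')
plan([483,-85.2,140],79)"
```

```text
clock: 61.3
eef_pos: [551.2, 206.5, 142.8]
eef_rot: [-2.423, -1.996, 0.001]
force: [0.4, -0.4, 0.6]
width: 37.8
tcp [552.7 207.1 145.1] toolx yaw 78.96 d_tool mm [-300.3  -12.5    3.9] units [-10.01   -0.417   0.131] rot deg [ 0.09 -0.22 -0.04] units [ 0.0008 -0.0019 -0.0003] w 37.9 F [ 0.7 -0.4  1.2] t 61.35 q7 0.94
```

View pics/w30.png

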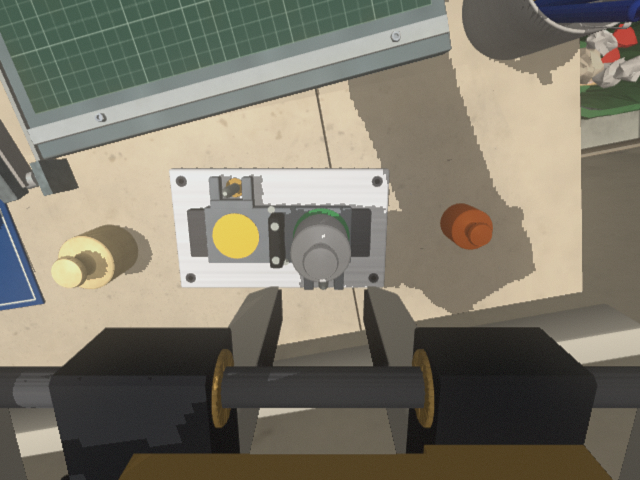

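```bash
python3 -m handwheel '[{"grip":40,"offset":[-0.5,0,0],"angular":[0,0,0]},{"grip":40,"offset":[-0.9,0,0],"angular":[0,0,0]},{"grip":40,"offset":[-0.9,0,0],"angular":[0,0,0]},{"grip":40,"offset":[-0.9,-0.05,0],"angular":[0,0,0]},{"grip":40,"offset":[-0.9,-0.05,0],"angular":[0,0,0]},{"grip":40,"offset":[-0.9,-0.05,0],"angular":[0,0,0]},{"grip":40,"offset":[-0.9,-0.05,0],"angular":[0,0,0]},{"grip":40,"offset":[-0.9,-0.05,0],"angular":[0,0,0]}]' 30; python3 -c "
from h import *
plan([483,-85.2,140],79)"
```

```text
clock: 62.15
eef_pos: [498.8, -1.9, 139.7]
eef_rot: [-2.416, -2.0, 0.005]
force: [0.9, 0.1, 0.5]
width: 40.5
tcp [498.8  -1.9 139.7] toolx yaw 79.24 d_tool mm [-84.8  -0.   -0.4] units [-2.827 -0.    -0.012] rot deg [-0.38 -0.06  0.24] units [-0.0033 -0.0005  0.0021] w 40.5 F [0.9 0.1 0.5] t 62.15 q7 1.3
```

```bash
python3 -m handwheel '[{"grip":40,"offset":[-0.7,0,0],"angular":[-0.003,0,0.002]},{"grip":40,"offset":[-0.6,0,0],"angular":[0,0,0]},{"grip":40,"offset":[-0.5,0,0],"angular":[0,0,0]},{"grip":40,"offset":[-0.3,0,0],"angular":[0,0,0]},{"grip":40,"offset":[0,0,0],"angular":[0,0,0]},{"grip":40,"offset":[0,0,0],"angular":[0,0,0]}]' 30; python3 -c "
from h import *
plan([483,-85.2,60],79)"
```

```text
clock: 62.75
eef_pos: [477.0, -76.5, 135.7]
eef_rot: [-2.434, -1.977, 0.018]
force: [-0.3, -0.3, -1.0]
width: 40.2
tcp [477.  -76.5 135.7] toolx yaw 78.18 d_tool mm [-6.9  8.5 75.7] units [-0.229  0.284  2.523] rot deg [-0.68  0.3  -0.82] units [-0.0059  0.0026 -0.0072] w 40.2 F [-0.3 -0.3 -1. ] t 62.75 q7 1.43
```

```bash
python3 -m handwheel '[{"grip":40,"offset":[-0.2,0.25,0.2],"angular":[-0.005,0.002,-0.006]},{"grip":40,"offset":[0,0,0.6],"angular":[0,0,0]},{"grip":40,"offset":[0,0,0.6],"angular":[0,0,0]},{"grip":40,"offset":[0,0,0.3],"angular":[0,0,0]},{"grip":40,"offset":[0,0,0],"angular":[0,0,0]},{"grip":40,"offset":[0,0,0],"angular":[0,0,0]}]' 30; python3 -c "
from h import *
plan([483,-85.2,60],79)
f=grab('wrist','w31')"
```

```text
clock: 63.35
eef_pos: [486.7, -81.6, 82.0]
eef_rot: [2.415, 2.006, 0.005]
force: [0.2, -0.5, 1.1]
width: 40.0
tcp [486.7 -81.6  82. ] toolx yaw 79.43 d_tool mm [-4.3 -3.  22. ] units [-0.142 -0.1    0.734] rot deg [ 0.17 -0.08  0.43] units [ 0.0015 -0.0007  0.0038] w 40.0 F [ 0.2 -0.5  1.1] t 63.35 q7 1.46
```

View pics/w31.png

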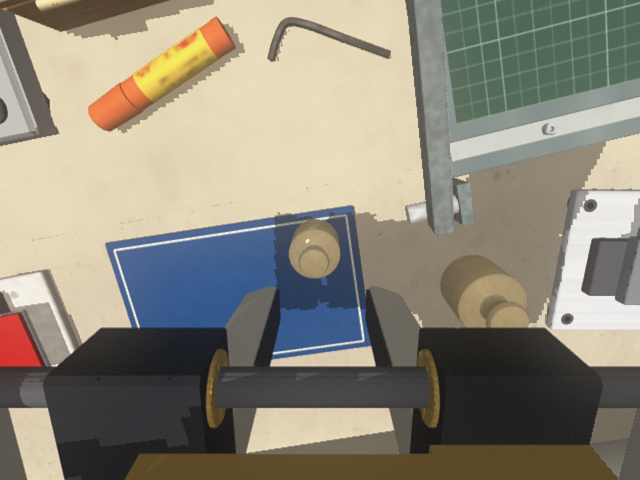

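```bash
python3 -c "
from h import *
f=grab('wrist');print(cast(f,(314,262.5),52).round(1))"
python3 -m handwheel '[{"grip":40,"offset":[-0.13,-0.12,0.2],"angular":[0.001,0,0.003]},{"grip":40,"offset":[0,0,0.5],"angular":[0,0,0]},{"grip":40,"offset":[0,0,0.5],"angular":[0,0,0]},{"grip":40,"offset":[0,0,0.2],"angular":[0,0,0]},{"grip":40,"offset":[0,0,0],"angular":[0,0,0]},{"grip":40,"offset":[0,0,0],"angular":[0,0,0]}]' 30; python3 -c "
from h import *
plan([483,-85.2,20],79)"
```

```text
[[482.8 -85.1  52. ]]
clock: 64.05
eef_pos: [484.1, -86.5, 41.4]
eef_rot: [2.42, 1.994, 0.009]
force: [0.0, 0.4, -1.4]
width: 40.1
tcp [484.1 -86.5  41.4] toolx yaw 78.97 d_tool mm [ 1.1 -1.5 21.4] units [ 0.035 -0.049  0.713] rot deg [ 0.47 -0.06 -0.03] units [ 0.0041 -0.0005 -0.0003] w 40.1 F [ 0.   0.4 -1.4] t 64.05 q7 1.45
```

```bash
python3 -m handwheel '[{"grip":40,"offset":[0.03,-0.05,0.2],"angular":[0.004,0,0]},{"grip":40,"offset":[0,0,0.3],"angular":[0,0,0]},{"grip":40,"offset":[0,0,0.1],"angular":[0,0,0]},{"grip":40,"offset":[0,0,0],"angular":[0,0,0]}]' 30; python3 -c "
from h import *
plan([483.2,-85.2,19],79)"
```

```text
clock: 64.45
eef_pos: [483.9, -85.4, 23.2]
eef_rot: [2.424, 1.997, 0.004]
force: [-0.0, -0.5, -0.1]
width: 39.6
tcp [483.9 -85.4  23.2] toolx yaw 78.97 d_tool mm [ 0.1 -0.7  4.2] units [ 0.003 -0.023  0.14 ] rot deg [ 0.15 -0.07 -0.03] units [ 0.0013 -0.0006 -0.0003] w 39.6 F [-0.  -0.5 -0.1] t 64.45 q7 1.45
```

```bash
python3 -m handwheel '[{"grip":40,"offset":[0,-0.02,0.14],"angular":[0.001,0,0]},{"grip":40,"offset":[0,0,0],"angular":[0,0,0]},{"grip":25,"offset":[0,0,0],"angular":[0,0,0]},{"grip":15,"offset":[0,0,0],"angular":[0,0,0]},{"grip":10,"offset":[0,0,0],"angular":[0,0,0]},{"grip":10,"offset":[0,0,0],"angular":[0,0,0]},{"grip":10,"offset":[0,0,0],"angular":[0,0,0]}]' 30; python3 -c "
from h import *
plan([483.2,-85.2,19],79)
f=grab('wrist'); cv2.imwrite('pics/w32.png',cv2.resize(f['image'][170:380,190:450],None,fx=2.5,fy=2.5))"
```

```text
clock: 65.15
eef_pos: [483.2, -85.7, 18.8]
eef_rot: [-2.425, -1.997, -0.001]
force: [-0.0, 0.3, -1.5]
width: 15.4
tcp [483.2 -85.7  18.8] toolx yaw 78.95 d_tool mm [ 0.5 -0.1 -0.2] units [ 0.016 -0.003 -0.008] rot deg [ 0.03 -0.04 -0.05] units [ 0.0003 -0.0004 -0.0004] w 15.4 F [-0.   0.3 -1.5] t 65.15 q7 1.45
```

View pics/w32.png

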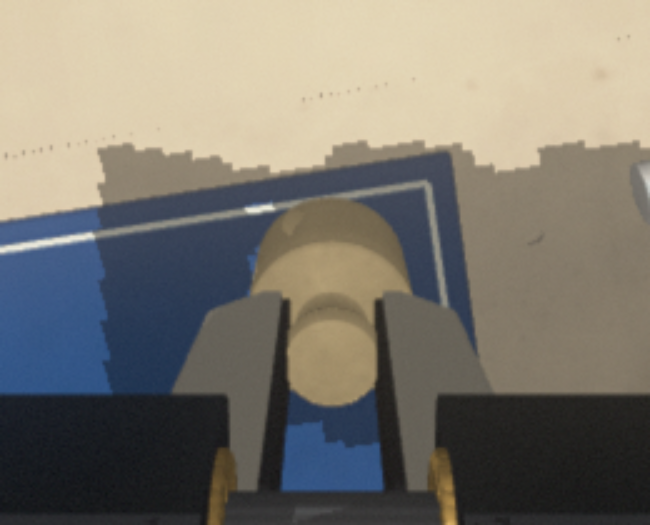

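```bash
python3 -m handwheel '[{"grip":10,"offset":[0,0,-0.2],"angular":[0,0,0]},{"grip":10,"offset":[0,0,-0.6],"angular":[0,0,0]},{"grip":10,"offset":[0,0,-0.8],"angular":[0,0,0]},{"grip":10,"offset":[0,0,-0.8],"angular":[0,0,0]},{"grip":10,"offset":[0.2,0,-0.8],"angular":[0,0,0]},{"grip":10,"offset":[0.5,0,-0.4],"angular":[0,0,0]},{"grip":10,"offset":[0.8,0.1,-0.1],"angular":[0,0,0]},{"grip":10,"offset":[0.9,0.1,0],"angular":[0,0,0]}]' 40; python3 -c "
from h import *
plan([540,138.2,135],79)"
```

```text
clock: 66.0
eef_pos: [499.3, -18.7, 134.8]
eef_rot: [-2.432, -1.984, 0.008]
force: [0.2, 0.7, -2.5]
width: 15.2
tcp [499.3 -18.7 134.8] toolx yaw 78.41 d_tool mm [161.9   8.3  -0.5] units [ 5.396  0.277 -0.017] rot deg [-0.33  0.09 -0.59] units [-0.0028  0.0008 -0.0051] w 15.2 F [ 0.2  0.7 -2.5] t 66.0 q7 1.32
```

```bash
python3 -m handwheel '[{"grip":10,"offset":[0.9,0.05,0],"angular":[-0.003,0,-0.004]},{"grip":10,"offset":[0.9,0.05,0],"angular":[0,0,0]},{"grip":10,"offset":[0.8,0.05,0],"angular":[0,0,0]},{"grip":10,"offset":[0.5,0.05,0],"angular":[0,0,0]},{"grip":10,"offset":[0.2,0,0],"angular":[0,0,0]},{"grip":10,"offset":[0,0,0],"angular":[0,0,0]},{"grip":10,"offset":[0,0,0],"angular":[0,0,0]}]' 40; python3 -c "
from h import *
plan([540,138.2,80],79)"
```

```text
clock: 66.7
eef_pos: [523.1, 83.9, 135.6]
eef_rot: [-2.421, -2.001, 0.003]
force: [-0.0, -0.4, -2.6]
width: 15.1
tcp [523.1  83.9 135.6] toolx yaw 79.16 d_tool mm [56.5  6.5 55.6] units [1.885 0.215 1.852] rot deg [-0.1   0.07  0.16] units [-0.0009  0.0006  0.0014] w 15.1 F [-0.  -0.4 -2.6] t 66.7 q7 1.14
```

```bash
python3 -m handwheel '[{"grip":10,"offset":[0.6,0.1,0],"angular":[0,0,0.001]},{"grip":10,"offset":[0.6,0.1,0],"angular":[0,0,0]},{"grip":10,"offset":[0.5,0,0.2],"angular":[0,0,0]},{"grip":10,"offset":[0,0,0.5],"angular":[0,0,0]},{"grip":10,"offset":[0,0,0.5],"angular":[0,0,0]},{"grip":10,"offset":[0,0,0],"angular":[0,0,0]},{"grip":10,"offset":[0,0,0],"angular":[0,0,0]}]' 40; python3 -c "
from h import *
plan([540,138.2,60],79)"
```

```text
clock: 67.4
eef_pos: [541.4, 139.8, 97.4]
eef_rot: [-2.423, -1.997, -0.0]
force: [0.9, 0.2, -2.2]
width: 15.2
tcp [541.4 139.8  97.4] toolx yaw 79.0 d_tool mm [-1.9 -1.  37.4] units [-0.062 -0.033  1.246] rot deg [-0.06 -0.06 -0.  ] units [-0.0005 -0.0005 -0.    ] w 15.2 F [ 0.9  0.2 -2.2] t 67.4 q7 1.04
```

```bash
python3 -m handwheel '[{"grip":10,"offset":[-0.06,-0.03,0.2],"angular":[0,0,0]},{"grip":10,"offset":[0,0,0.5],"angular":[0,0,0]},{"grip":10,"offset":[0,0,0.4],"angular":[0,0,0]},{"grip":10,"offset":[0,0,0],"angular":[0,0,0]},{"grip":10,"offset":[0,0,0],"angular":[0,0,0]}]' 40
python3 - <<'E'
from h import *
plan([540,138.2,48],79)
f=grab("wrist","w33");z=sensors.read_state()["eef_pos"][2]-15.8
print("knob",cast(f,(322.5,306),z+49).round(1))
E
```

```text
clock: 67.9
eef_pos: [541.8, 139.0, 64.7]
eef_rot: [2.424, 1.998, 0.006]
force: [0.4, 0.2, -2.3]
width: 15.3
tcp [541.8 139.   64.7] toolx yaw 78.98 d_tool mm [-1.1 -1.7 16.7] units [-0.038 -0.056  0.555] rot deg [ 0.16 -0.16 -0.02] units [ 0.0014 -0.0014 -0.0001] w 15.3 F [ 0.4  0.2 -2.3] t 67.9 q7 1.04
knob [[537.2 140.6  97.9]]
```

View pics/w33.png

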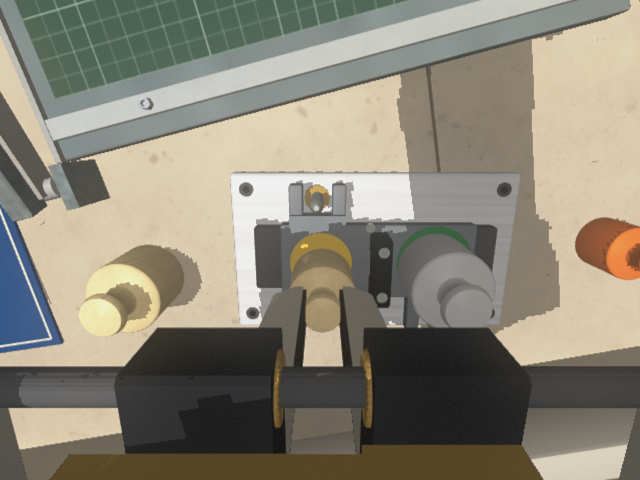

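Run:
```python
from h import *
f=grab("wrist");im=f["image"];z=sensors.read_state()["eef_pos"][2]-15.8
y=np.array([.1925,.9813,0])
b=cast(f,[(384,253),(382,298)],54).mean(0);print("plate",b.round(1),"yellow",(b-34*y).round(1),"green",(b+34*y).round(1))
print("small knob",cast(f,(322.5,311),z+49).round(1),"big knob",cast(f,(467,305),92).round(1))
cv2.imwrite("pics/w33c.png",cv2.resize(im[215:345,240:510],None,fx=2.9,fy=2.9,interpolation=cv2.INTER_CUBIC))
hsv=cv2.cvtColor(im,cv2.COLOR_BGR2HSV);m=cv2.inRange(hsv,(18,170,60),(32,255,255));m[:225]=0;m[275:]=0;m[:,:285]=0;m[:,360:]=0
ys,xs=np.where(m);print(xs.min(),xs.max(),ys.min(),(cast(f,(xs[ys==ys.min()].mean(),ys.min()-.5),32)[0]+18.5*np.array([.9813,-.1925,0])).round(1))
```

```text
plate [546.1 172.5  54. ] yellow [539.6 139.1  54. ] green [552.6 205.8  54. ]
small knob [[539.3 140.1  98.1]] big knob [[551.8 204.   92. ]]Traceback (most recent call last):
  File "<stdin>", line 8, in <module>
    return umr_minimum(a, axis, None, out, keepdims, initial, where)
ValueError: zero-size array to reduction operation minimum which has no identity
```

View pics/w33c.png

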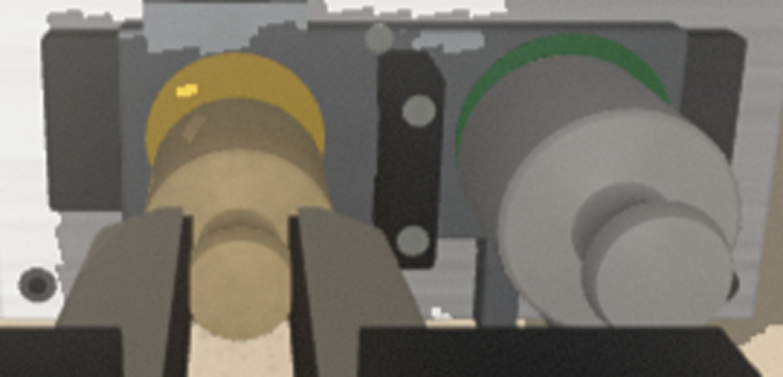

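```bash
python3 -m handwheel '[{"grip":10,"offset":[-0.03,-0.03,0.2],"angular":[0.001,-0.001,0]},{"grip":10,"offset":[0,0,0.2],"angular":[0,0,0]},{"grip":10,"offset":[0,0,0.05],"angular":[0,0,0]},{"grip":10,"offset":[0,0,0],"angular":[0,0,0]}]' 40
python3 - <<'E'
from h import *
plan([540.8,138.3,48],79)
f=grab("wrist");z=sensors.read_state()["eef_pos"][2]-15.8
b=cast(f,[(384,253),(382,298)],54).mean(0)
cv2.imwrite("pics/w34c.png",cv2.resize(f["image"][215:345,240:510],None,fx=2.9,fy=2.9,interpolation=cv2.INTER_CUBIC))
E
```

```text
clock: 68.4
eef_pos: [541.6, 138.3, 51.4]
eef_rot: [2.424, 1.997, 0.005]
force: [0.1, -0.4, -2.4]
width: 15.0
tcp [541.6 138.3  51.4] toolx yaw 78.97 d_tool mm [-0.2 -0.8  3.4] units [-0.006 -0.027  0.114] rot deg [ 0.17 -0.1  -0.03] units [ 0.0015 -0.0009 -0.0003] w 15.0 F [ 0.1 -0.4 -2.4] t 68.4 q7 1.04
```

View pics/w34c.png

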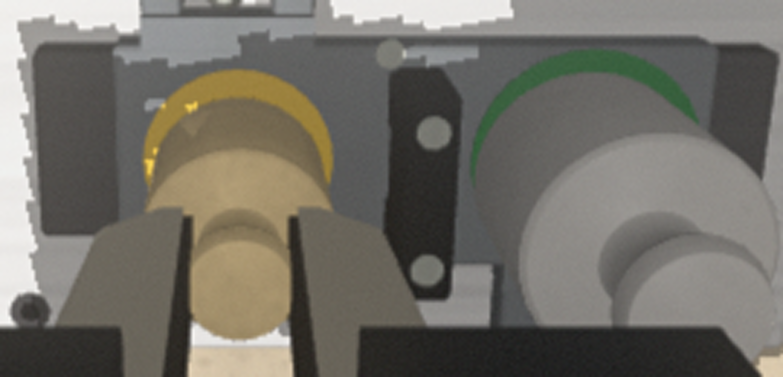

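Run:
```python
from h import *
f=grab("wrist");g=lambda u,v:(u/2.9+240,v/2.9+215)
P=cast(f,[g(590,48),g(600,73),g(240,70)],32);Q=cast(f,g(240,97),51.4-15.8)
ty=np.array([.9813,-.1925,0])
print(P.round(1),Q.round(1)); print("big: pad edge->base edge along tool y",((P[1]-P[0])@ty).round(2),"pad centre",(P[0]+22.5*ty).round(1),"weight centre",(P[1]+21.5*ty).round(1))
print("small pad centre",(P[2]+18.5*ty).round(1),"weight centre",(Q[0]+16.5*ty).round(1))
im=f["image"]; 
for u in (443,446,450): print(u,im[226:246,u].tolist())
```

```text
[[530.3 209.3  32. ]
 [535.6 210.6  32. ]
 [521.8 143.2  32. ]] [[526.  142.4  35.6]]
big: pad edge->base edge along tool y 4.92 pad centre [552.4 204.9  32. ] weight centre [556.7 206.5  32. ]
small pad centre [540.  139.7  32. ] weight centre [542.2 139.2  35.6]
443 [[146, 148, 150], [102, 103, 103], [74, 74, 74], [76, 76, 76], [82, 83, 81], [82, 86, 80], [69, 94, 66], [63, 97, 60], [64, 96, 58], [63, 96, 57], [65, 98, 60], [63, 97, 59], [64, 97, 59], [70, 98, 66], [92, 99, 95], [98, 100, 103], [97, 101, 102], [98, 102, 104], [99, 102, 104], [102, 105, 106]]
446 [[144, 146, 149], [97, 99, 98], [77, 75, 75], [74, 74, 73], [80, 79, 80], [80, 85, 79], [72, 96, 65], [65, 96, 60], [67, 100, 63], [64, 97, 58], [64, 98, 60], [64, 97, 59], [63, 96, 57], [72, 98, 69], [93, 102, 96], [100, 102, 104], [99, 102, 104], [99, 102, 104], [102, 103, 106], [100, 102, 104]]
450 [[147, 148, 151], [100, 101, 102], [77, 78, 76], [75, 75, 75], [81, 81, 81], [90, 89, 87], [73, 92, 70], [64, 97, 61], [65, 98, 59], [64, 97, 59], [61, 95, 57], [62, 95, 58], [63, 97, 58], [69, 98, 65], [112, 119, 116], [106, 107, 110], [97, 101, 102], [98, 102, 102], [100, 103, 104], [100, 102, 104]]
```

Run:
```python
from h import *
f=grab("wrist");g=lambda u,v:(u/2.9+240,v/2.9+215)
ty=np.array([.9813,-.1925,0]);tx=np.array([.1925,.9813,0])
P=cast(f,[g(645,133),g(520,250),g(778,250)],74);print(P.round(1),"disc centre via near edge",(P[0]+21.5*ty).round(1),"via sides",P[1:].mean(0).round(1),np.linalg.norm(P[1]-P[2]).round(1))
P=cast(f,[g(700,236),g(612,310)],92);print("knob via near edge",(P[0]+11.5*ty).round(1),(P[1]+11.5*tx).round(1))
Q=cast(f,[g(240,148)],51.4-15.8+35);print("small disc via near edge",(Q[0]+16.5*ty).round(1))
```

```text
[[532.5 205.   74. ]
 [548.4 183.5  74. ]
 [556.3 224.   74. ]] disc centre via near edge [553.6 200.8  74. ] via sides [552.4 203.8  74. ] 41.2
knob via near edge [553.4 203.4  92. ] [553.6 203.5  92. ]
small disc via near edge [540.3 139.6  70.6]
```

```bash
python3 -m handwheel '[{"grip":10,"offset":[0,-0.03,0.1],"angular":[0.001,-0.001,0]},{"grip":10,"offset":[0,0,0.03],"angular":[0,0,0]},{"grip":10,"offset":[0,0,0],"angular":[0,0,0]}]' 40; python3 -c "
from h import *
plan([541.4,138.3,48],79)"
```

```text
clock: 68.85
eef_pos: [541.3, 138.8, 48.0]
eef_rot: [2.423, 1.997, 0.003]
force: [0.9, -0.3, -2.6]
width: 15.4
tcp [541.3 138.8  48. ] toolx yaw 78.97 d_tool mm [-0.4  0.2 -0. ] units [-0.015  0.007 -0.001] rot deg [ 0.13 -0.02 -0.03] units [ 0.0011 -0.0002 -0.0003] w 15.4 F [ 0.9 -0.3 -2.6] t 68.85 q7 1.04
```

```bash
python3 -m handwheel '[{"grip":10,"offset":[0,-0.06,0.06],"angular":[0.001,0,0]},{"grip":10,"offset":[0,0,0],"angular":[0,0,0]},{"grip":10,"offset":[0,0,0],"angular":[0,0,0]}]' 40; python3 -c "
from h import *
plan([541.2,138.3,48],79)"
```

```text
clock: 69.15
eef_pos: [541.9, 138.6, 48.3]
eef_rot: [2.423, 1.995, 0.007]
force: [0.4, -0.6, -1.4]
width: 15.2
tcp [541.9 138.6  48.3] toolx yaw 78.92 d_tool mm [-0.4 -0.6  0.3] units [-0.015 -0.02   0.009] rot deg [ 0.3  -0.08 -0.08] units [ 0.0027 -0.0007 -0.0007] w 15.2 F [ 0.4 -0.6 -1.4] t 69.15 q7 1.03
```

```bash
python3 -m handwheel '[{"grip":10,"offset":[-0.01,-0.07,0.06],"angular":[0.003,0,0]},{"grip":10,"offset":[0,0,0],"angular":[0,0,0]},{"grip":10,"offset":[0,0,0],"angular":[0,0,0]}]' 40; python3 -c "
from h import *
plan([541.2,138.3,48],79)"
```

```text
clock: 69.45
eef_pos: [541.5, 138.8, 47.8]
eef_rot: [2.425, 1.996, 0.006]
force: [-0.6, 0.0, -1.7]
width: 15.1
tcp [541.5 138.8  47.8] toolx yaw 78.92 d_tool mm [-0.5 -0.2 -0.2] units [-0.017 -0.005 -0.008] rot deg [ 0.15 -0.15 -0.08] units [ 0.0013 -0.0013 -0.0007] w 15.1 F [-0.6  0.  -1.7] t 69.45 q7 1.04
```

```bash
python3 -m handwheel '[{"grip":10,"offset":[-0.01,-0.05,0.08],"angular":[0.001,0,0]},{"grip":10,"offset":[0,0,0],"angular":[0,0,0]},{"grip":10,"offset":[0,0,0],"angular":[0,0,0]}]' 40; python3 -c "
from h import *
plan([541.2,138.3,48],79)"
```

```text
clock: 69.75
eef_pos: [541.9, 138.6, 47.8]
eef_rot: [2.425, 1.995, 0.009]
force: [-0.0, -0.2, -0.3]
width: 15.0
tcp [541.9 138.6  47.8] toolx yaw 78.89 d_tool mm [-0.4 -0.6 -0.2] units [-0.015 -0.02  -0.008] rot deg [ 0.27 -0.22 -0.11] units [ 0.0024 -0.0019 -0.0009] w 15.0 F [-0.  -0.2 -0.3] t 69.75 q7 1.04
```

Contact. Release and rise to look.

```bash
python3 -m handwheel '[{"grip":19,"offset":[0,0,0],"angular":[0,0,0]},{"grip":26,"offset":[0,0,0],"angular":[0,0,0]},{"grip":32,"offset":[0,0,0],"angular":[0,0,0]},{"grip":32,"offset":[0,0,-0.2],"angular":[0,0,0]},{"grip":32,"offset":[0,0,-0.6],"angular":[0,0,0]},{"grip":32,"offset":[0,0,-0.8],"angular":[0,0,0]},{"grip":32,"offset":[0,0,-0.8],"angular":[0,0,0]},{"grip":32,"offset":[0,0,-0.8],"angular":[0,0,0]}]' 30; python3 -m handwheel '[{"grip":32,"offset":[0.3,0.4,-0.7],"angular":[0,0,0]},{"grip":32,"offset":[0.3,0.5,-0.5],"angular":[0,0,0]},{"grip":32,"offset":[0.2,0.3,0],"angular":[0,0,0]},{"grip":32,"offset":[0,0,0],"angular":[0,0,0]},{"grip":32,"offset":[0,0,0],"angular":[0,0,0]},{"grip":32,"offset":[0,0,0],"angular":[0,0,0]}]'; python3 -c "
from h import *
plan([600,170,200],79)
f=grab('wrist'); cv2.imwrite('pics/w35.png',f['image']);
import pickle;pickle.dump(f,open('w35.pkl','wb'))"
```

```text
clock: 70.55
eef_pos: [537.7, 138.4, 143.3]
eef_rot: [-2.421, -1.995, 0.006]
force: [0.3, 0.3, -0.5]
width: 32.1
clock: 71.15
eef_pos: [579.2, 156.0, 186.8]
eef_rot: [-2.423, -1.997, -0.005]
force: [-0.1, 0.3, -0.4]
width: 32.1
tcp [579.2 156.  186.8] toolx yaw 78.99 d_tool mm [ 17.8  17.7 -13.1] units [ 0.592  0.592 -0.438] rot deg [ 0.02 -0.2  -0.01] units [ 0.0002 -0.0017 -0.0001] w 32.1 F [-0.1  0.3 -0.4] t 71.15 q7 1.05
```

View pics/w35.png

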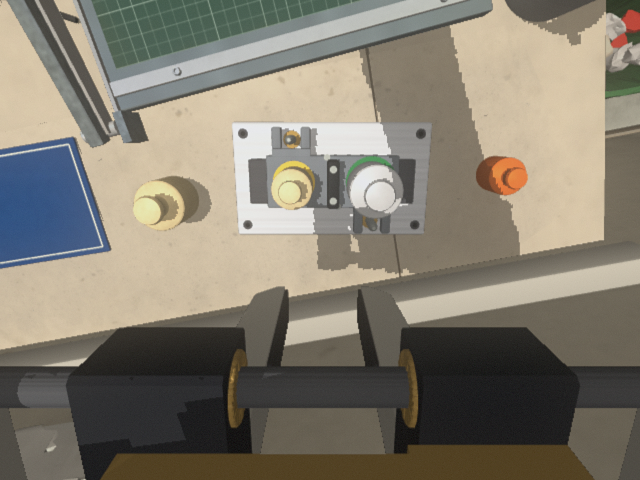

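Run:
```python
from h import *
f=grab("wrist");im=f["image"];cv2.imwrite("pics/w36.png",cv2.resize(im[110:245,225:440],None,fx=3.7,fy=3.7,interpolation=cv2.INTER_CUBIC))
```

```text
(no output)
```

View pics/w36.png

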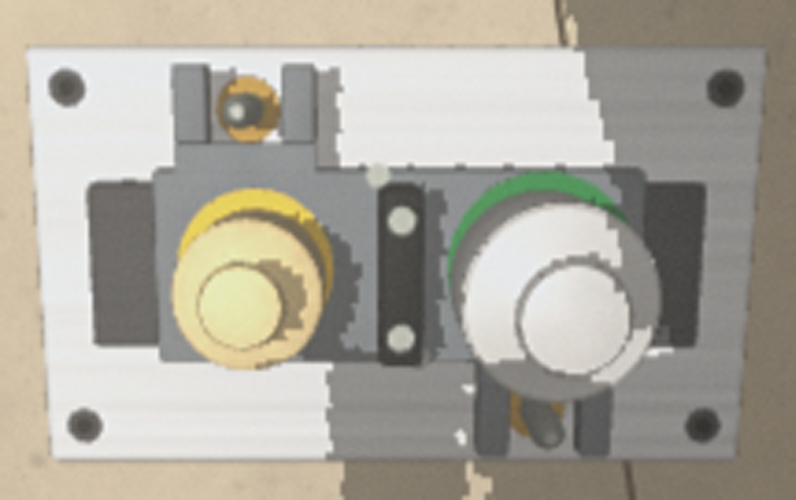

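Run:
```python
from h import *
f=grab("wrist");g=lambda u,v:(u/3.7+225,v/3.7+110)
y=np.array([.1925,.9813]);x=np.array([.9813,-.1925])
b=cast(f,[g(401,221),g(401,338)],54).mean(0)[:2]
j=cast(f,[g(67,87),g(725,88),g(703,425),g(85,425)],12).mean(0)[:2]
pl=cast(f,[g(157,170),g(160,362)],32)[:,:2].mean(0)
print("jig",j.round(1),"plate(bolts)",b.round(1),"plate from its -y end",(pl+58*y).round(1))
for n,p,z,s in(("big",g(574,318),92,34),("small",g(239,306),81,-34)):
    k=cast(f,p,z)[0][:2];d=k-(b+s*y);print(n,k.round(1),"pad",(b+s*y).round(1),"off jig x,y",(d@x).round(1),(d@y).round(1))
# pad-edge check
P=cast(f,[g(545,171),g(258,187),g(448,270),g(178,265)],32)[:,:2];print("green centre x via near edge",((P[0]+22.5*x-b)@x).round(1),"yellow",((P[1]+18.5*x-b)@x).round(1), "side green y",((P[2]-b)@y+22.5).round(1),"yellow y",((P[3]-b)@y+18.5).round(1))
t=grab("top");s=grab("side");cv2.imwrite("pics/t36.png",cv2.resize(t["image"][185:315,180:510],None,fx=2.4,fy=2.4));cv2.imwrite("pics/s36.png",cv2.resize(s["image"][200:360,200:400],None,fx=3.5,fy=3.5))
```

```text
jig [547.3 172.3] plate(bolts) [546.5 172.7] plate from its -y end [546.7 173.8]
big [555.3 204.6] pad [553. 206.] off jig x,y 2.5 -0.9
small [541.7 139. ] pad [540.  139.3] off jig x,y 1.8 0.0
green centre x via near edge -0.1 yellow -0.3 side green y 34.3 yellow y -33.7
```

View pics/s36.png

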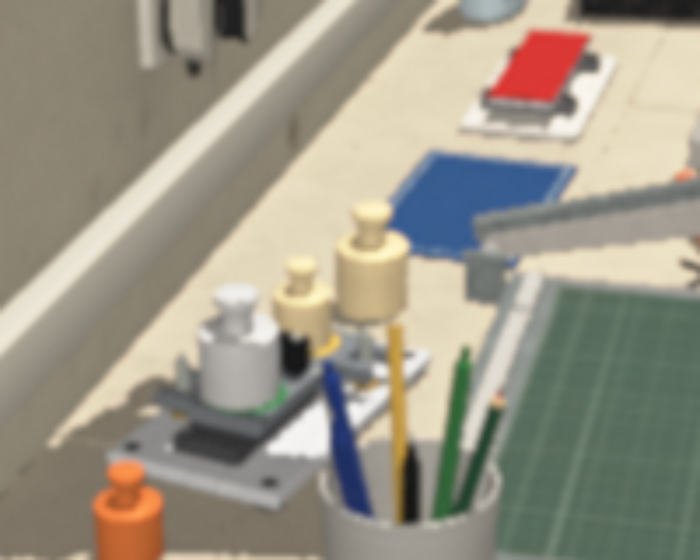

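View pics/t36.png

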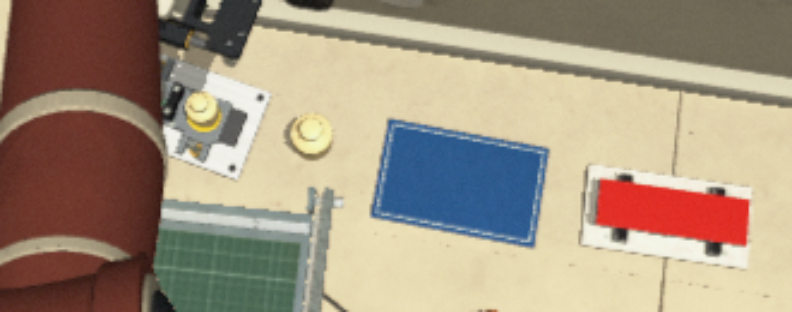

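```bash
python3 -m handwheel '[{"grip":40,"offset":[0.6,-0.4,0],"angular":[0,0,0]},{"grip":40,"offset":[0.5,-0.5,0.2],"angular":[0,0,0]},{"grip":40,"offset":[0.3,-0.2,0.6],"angular":[0,0,0]},{"grip":40,"offset":[0,0,0.7],"angular":[0,0,0]},{"grip":40,"offset":[0,0,0.6],"angular":[0,0,0]},{"grip":40,"offset":[0,0,0],"angular":[0,0,0]},{"grip":40,"offset":[0,0,0],"angular":[0,0,0]}]' 30; python3 -c "
from h import *
plan([554.2,204.8,80],79)"
```

```text
clock: 72.1
eef_pos: [554.7, 205.0, 122.7]
eef_rot: [-2.425, -1.996, -0.007]
force: [0.9, 0.3, 1.0]
width: 39.7
tcp [554.7 205.  122.7] toolx yaw 78.91 d_tool mm [-0.5 -0.6 42.7] units [-0.015 -0.019  1.424] rot deg [ 0.12 -0.24 -0.09] units [ 0.0011 -0.0021 -0.0008] w 39.7 F [0.9 0.3 1. ] t 72.1 q7 0.95
```

```bash
python3 -m handwheel '[{"grip":40,"offset":[0,0,0.4],"angular":[0.001,-0.002,0]},{"grip":40,"offset":[0,0,0.6],"angular":[0,0,0]},{"grip":40,"offset":[0,0,0.4],"angular":[0,0,0]},{"grip":40,"offset":[0,0,0],"angular":[0,0,0]},{"grip":40,"offset":[0,0,0],"angular":[0,0,0]}]' 30; python3 -c "
from h import *
plan([554.2,204.8,56],79)"
```

```text
clock: 72.6
eef_pos: [557.7, 205.1, 81.4]
eef_rot: [2.425, 1.993, 0.009]
force: [-0.4, 0.7, 0.2]
width: 39.7
tcp [557.7 205.1  81.4] toolx yaw 78.81 d_tool mm [-1.  -3.5 25.4] units [-0.034 -0.118  0.845] rot deg [ 0.32 -0.16 -0.19] units [ 0.0028 -0.0014 -0.0017] w 39.7 F [-0.4  0.7  0.2] t 72.6 q7 0.94
```

```bash
python3 -m handwheel '[{"grip":40,"offset":[-0.03,-0.12,0.2],"angular":[0.003,-0.001,-0.001]},{"grip":40,"offset":[0,0,0.4],"angular":[0,0,0]},{"grip":40,"offset":[0,0,0.15],"angular":[0,0,0]},{"grip":40,"offset":[0,0,0],"angular":[0,0,0]}]' 30; python3 -c "
from h import *
plan([554.2,204.8,55],79)"
```

```text
clock: 73.0
eef_pos: [554.7, 205.3, 58.5]
eef_rot: [-2.425, -1.997, -0.004]
force: [0.0, -0.6, 0.3]
width: 40.2
tcp [554.7 205.3  58.5] toolx yaw 78.93 d_tool mm [-0.6 -0.4  3.5] units [-0.02  -0.015  0.115] rot deg [ 0.09 -0.12 -0.07] units [ 0.0008 -0.0011 -0.0006] w 40.2 F [ 0.  -0.6  0.3] t 73.0 q7 0.94
```

```bash
python3 -m handwheel '[{"grip":40,"offset":[-0.02,-0.01,0.1],"angular":[0.001,0,0]},{"grip":30,"offset":[0,0,0],"angular":[0,0,0]},{"grip":20,"offset":[0,0,0],"angular":[0,0,0]},{"grip":15,"offset":[0,0,0],"angular":[0,0,0]},{"grip":15,"offset":[0,0,0],"angular":[0,0,0]},{"grip":15,"offset":[0,0,0],"angular":[0,0,0]}]' 35; python3 -c "
from h import *
plan([554.2,204.8,55],79)"
```

```text
clock: 73.6
eef_pos: [554.5, 204.5, 55.3]
eef_rot: [-2.424, -1.995, -0.002]
force: [-0.0, 0.1, 0.3]
width: 20.6
tcp [554.5 204.5  55.3] toolx yaw 78.91 d_tool mm [ 0.2 -0.3  0.3] units [ 0.007 -0.011  0.01 ] rot deg [-0.02 -0.12 -0.09] units [-0.0002 -0.001  -0.0008] w 20.6 F [-0.   0.1  0.3] t 73.6 q7 0.94
```

```bash
python3 -m handwheel '[{"grip":15,"offset":[0,0,-0.2],"angular":[0,0,0]},{"grip":15,"offset":[0,0,0],"angular":[0,0,0]},{"grip":15,"offset":[0.02,-0.07,0],"angular":[0,0,0]},{"grip":15,"offset":[0,0,0],"angular":[0,0,0]}]' 35; python3 -c "
from h import *
plan([552.0,205.0,55.3],79)"
```

```text
clock: 74.0
eef_pos: [549.4, 204.6, 59.3]
eef_rot: [-2.422, -1.994, 0.008]
force: [-0.4, 0.3, -4.6]
width: 20.6
tcp [549.4 204.6  59.3] toolx yaw 78.92 d_tool mm [0.9 2.5 4. ] units [0.03  0.082 0.132] rot deg [-0.36  0.09 -0.08] units [-0.0032  0.0008 -0.0007] w 20.6 F [-0.4  0.3 -4.6] t 74.0 q7 0.94
```

```bash
python3 -m handwheel '[{"grip":15,"offset":[0.03,0.03,0.08],"angular":[-0.002,0,0]},{"grip":15,"offset":[0,0,0],"angular":[0,0,0]},{"grip":15,"offset":[0,0,0],"angular":[0,0,0]}]' 35; python3 -c "
from h import *
plan([552.0,205.0,55.3],79)"
```

```text
clock: 74.3
eef_pos: [549.8, 205.2, 55.9]
eef_rot: [-2.424, -1.996, 0.006]
force: [-0.4, -0.2, -5.4]
width: 20.4
tcp [549.8 205.2  55.9] toolx yaw 78.94 d_tool mm [0.2 2.2 0.6] units [0.008 0.073 0.02 ] rot deg [-0.2   0.14 -0.06] units [-0.0017  0.0013 -0.0005] w 20.4 F [-0.4 -0.2 -5.4] t 74.3 q7 0.93
```

```bash
python3 -m handwheel '[{"grip":15,"offset":[0,0.06,-0.01],"angular":[-0.001,0.001,0]},{"grip":15,"offset":[0,0,0],"angular":[0,0,0]},{"grip":15,"offset":[0,0,0],"angular":[0,0,0]}]' 35; python3 -c "
from h import *
plan([552.0,205.0,55.3],79)"
```

```text
clock: 74.6
eef_pos: [551.7, 204.8, 56.1]
eef_rot: [-2.425, -1.997, 0.002]
force: [-0.6, 0.1, -5.4]
width: 20.4
tcp [551.7 204.8  56.1] toolx yaw 78.94 d_tool mm [0.3 0.2 0.8] units [0.01  0.007 0.026] rot deg [-0.08  0.03 -0.06] units [-0.0007  0.0002 -0.0005] w 20.4 F [-0.6  0.1 -5.4] t 74.6 q7 0.94
```

```bash
python3 -m handwheel '[{"grip":15,"offset":[0.01,-0.02,0.08],"angular":[0,0,0]},{"grip":15,"offset":[0,0,0],"angular":[0,0,0]},{"grip":15,"offset":[0,0,0],"angular":[0,0,0]}]' 35; python3 -c "
from h import *
plan([552.0,205.0,55.3],79)"
```

```text
clock: 74.9
eef_pos: [552.9, 204.9, 55.8]
eef_rot: [2.425, 1.995, 0.003]
force: [0.3, 0.2, -6.3]
width: 20.7
tcp [552.9 204.9  55.8] toolx yaw 78.89 d_tool mm [-0.  -0.9  0.5] units [-0.001 -0.031  0.016] rot deg [ 0.13 -0.03 -0.11] units [ 0.0011 -0.0003 -0.0009] w 20.7 F [ 0.3  0.2 -6.3] t 74.9 q7 0.93
```

```bash
python3 -m handwheel '[{"grip":15,"offset":[0,-0.06,0.04],"angular":[0.002,0,0]},{"grip":15,"offset":[0,0,0],"angular":[0,0,0]},{"grip":15,"offset":[0,0,0],"angular":[0,0,0]}]' 35; python3 -c "
from h import *
plan([552.0,205.0,55.3],79)"
```

```text
clock: 75.2
eef_pos: [552.7, 205.0, 55.3]
eef_rot: [2.426, 1.996, 0.003]
force: [-0.0, 0.2, -2.1]
width: 20.6
tcp [552.7 205.   55.3] toolx yaw 78.87 d_tool mm [-0.1 -0.7  0. ] units [-0.004 -0.024  0.002] rot deg [ 0.07 -0.08 -0.13] units [ 0.0006 -0.0007 -0.0011] w 20.6 F [-0.   0.2 -2.1] t 75.2 q7 0.93
```

```bash
python3 -m handwheel '[{"grip":15,"offset":[0,-0.06,0.03],"angular":[0.001,0,0]},{"grip":15,"offset":[0,0,0],"angular":[0,0,0]},{"grip":15,"offset":[0,0,0],"angular":[0,0,0]}]' 35; python3 -c "
from h import *
plan([552.0,205.0,55.3],79)"
```

```text
clock: 75.5
eef_pos: [552.6, 205.1, 55.4]
eef_rot: [2.427, 1.995, 0.005]
force: [0.6, -0.6, -1.7]
width: 20.8
tcp [552.6 205.1  55.4] toolx yaw 78.84 d_tool mm [-0.2 -0.6  0.1] units [-0.006 -0.02   0.002] rot deg [ 0.15 -0.14 -0.16] units [ 0.0013 -0.0012 -0.0014] w 20.8 F [ 0.6 -0.6 -1.7] t 75.5 q7 0.93
```

Good (≈1.9 mm moved back). Release, rise, and look.

```bash
python3 -m handwheel '[{"grip":24,"offset":[0,0,0],"angular":[0,0,0]},{"grip":30,"offset":[0,0,0],"angular":[0,0,0]},{"grip":38,"offset":[0,0,0],"angular":[0,0,0]},{"grip":38,"offset":[0,0,-0.2],"angular":[0,0,0]},{"grip":38,"offset":[0,0,-0.6],"angular":[0,0,0]},{"grip":38,"offset":[0,0,-0.8],"angular":[0,0,0]},{"grip":38,"offset":[0,0,-0.8],"angular":[0,0,0]},{"grip":38,"offset":[-0.3,0.3,-0.7],"angular":[0,0,0]}]' 30; python3 -m handwheel '[{"grip":38,"offset":[-0.5,0.4,-0.4],"angular":[0,0,0]},{"grip":38,"offset":[-0.4,0.3,0],"angular":[0,0,0]},{"grip":38,"offset":[0,0,0],"angular":[0,0,0]},{"grip":38,"offset":[0,0,0],"angular":[0,0,0]},{"grip":38,"offset":[0,0,0],"angular":[0,0,0]}]'
python3 - <<'E'
from h import *
plan([580,165,186],79)
f=grab("wrist");cv2.imwrite("pics/w37.png",cv2.resize(f["image"][110:245,225:440],None,fx=3.7,fy=3.7,interpolation=cv2.INTER_CUBIC))
import pickle;pickle.dump(f,open('w37.pkl','wb'))
E
```

```text
clock: 76.3
eef_pos: [555.4, 198.5, 150.5]
eef_rot: [-2.416, -1.998, 0.002]
force: [0.6, 0.8, -0.7]
width: 38.1
clock: 76.8
eef_pos: [573.0, 167.4, 166.3]
eef_rot: [-2.418, -1.998, -0.008]
force: [-0.9, -0.5, -0.6]
width: 38.0
tcp [573.  167.4 166.3] toolx yaw 79.15 d_tool mm [ -0.9   7.3 -19.7] units [-0.03   0.244 -0.656] rot deg [-0.04 -0.41  0.15] units [-0.0004 -0.0036  0.0013] w 38.0 F [-0.9 -0.5 -0.6] t 76.8 q7 1.03
```

View pics/w37.png

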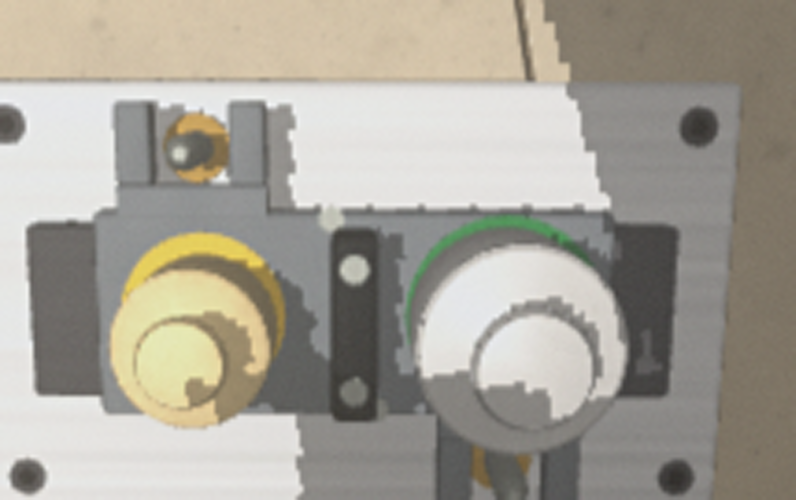

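Run:
```python
from h import *
import pickle
f=pickle.load(open('w37.pkl','rb'));g=lambda u,v:(u/3.7+225,v/3.7+110)
y=np.array([.1925,.9813]);x=np.array([.9813,-.1925])
b=cast(f,[g(354,269),g(354,392)],54).mean(0)[:2]
j=cast(f,[g(5,125),g(698,126),g(677,477),g(27,477)],12).mean(0)[:2];print("jig",j.round(1),"plate",b.round(1))
for n,p,z,s in(("big",g(536,371),92,34),("small",g(179,365),81,-34)):
    k=cast(f,p,z)[0][:2];d=k-(b+s*y);print(n,k.round(1),"off",(d@x).round(1),(d@y).round(1))
P=cast(f,[g(505,216),g(505,233)],32)[:,:2];print("near gap big",((P[1]-P[0])@x).round(1))
P=cast(f,[g(200,234),g(200,258)],32)[:,:2];print("near gap small",((P[1]-P[0])@x).round(1))
```

```text
jig [547.2 172.3] plate [546.2 172.7]
big [553.7 205.6] off 1.1 -0.4
small [541.9 139.2] off 2.2 0.2
near gap big 3.7
near gap small 5.3
```

```bash
python3 -c "
from h import *
plan([541.8,138.6,90],79)"
python3 -m handwheel '[{"grip":36,"offset":[-0.5,-0.4,0],"angular":[0,-0.003,0.001]},{"grip":36,"offset":[-0.5,-0.3,0],"angular":[0,0,0]},{"grip":36,"offset":[-0.1,-0.1,0.3],"angular":[0,0,0]},{"grip":36,"offset":[0,0,0.6],"angular":[0,0,0]},{"grip":36,"offset":[0,0,0.6],"angular":[0,0,0]},{"grip":36,"offset":[0,0,0],"angular":[0,0,0]},{"grip":36,"offset":[0,0,0],"angular":[0,0,0]}]' 30; python3 -c "
from h import *
plan([541.8,138.6,60],79)"
```

```text
tcp [572.7 167.8 166.2] toolx yaw 79.18 d_tool mm [-35.  -24.8  76. ] units [-1.168 -0.827  2.532] rot deg [-0.07 -0.42  0.18] units [-0.0006 -0.0037  0.0016] w 38.0 F [-0.   0.2 -0.2] t 76.85 q7 1.03
clock: 77.55
eef_pos: [538.6, 146.5, 115.0]
eef_rot: [-2.407, -2.006, 0.005]
force: [0.2, 0.4, -0.6]
width: 36.1
tcp [538.6 146.5 115. ] toolx yaw 79.61 d_tool mm [-7.3  5.  54.9] units [-0.245  0.168  1.831] rot deg [-0.47 -0.17  0.61] units [-0.0041 -0.0015  0.0053] w 36.1 F [ 0.2  0.4 -0.6] t 77.55 q7 1.04
```

```bash
python3 -m handwheel '[{"grip":36,"offset":[-0.24,0.16,0],"angular":[-0.004,-0.001,0.005]},{"grip":36,"offset":[0,0,0.4],"angular":[0,0,0]},{"grip":36,"offset":[0,0,0.6],"angular":[0,0,0]},{"grip":36,"offset":[0,0,0.3],"angular":[0,0,0]},{"grip":36,"offset":[0,0,0],"angular":[0,0,0]},{"grip":36,"offset":[0,0,0],"angular":[0,0,0]}]' 30; python3 -c "
from h import *
plan([541.8,138.6,49],79)"
```

```text
clock: 78.15
eef_pos: [544.8, 138.9, 75.5]
eef_rot: [2.423, 1.997, 0.01]
force: [-0.6, 1.3, 1.0]
width: 35.6
tcp [544.8 138.9  75.5] toolx yaw 78.98 d_tool mm [-1.  -3.  26.5] units [-0.034 -0.101  0.883] rot deg [ 0.3  -0.2  -0.02] units [ 0.0026 -0.0018 -0.0001] w 35.6 F [-0.6  1.3  1. ] t 78.15 q7 1.04
```

```bash
python3 -m handwheel '[{"grip":36,"offset":[-0.03,-0.1,0.2],"angular":[0.003,-0.002,0]},{"grip":36,"offset":[0,0,0.4],"angular":[0,0,0]},{"grip":36,"offset":[0,0,0.15],"angular":[0,0,0]},{"grip":36,"offset":[0,0,0],"angular":[0,0,0]}]' 30; python3 -c "
from h import *
plan([541.8,138.6,49],79)"
```

```text
clock: 78.55
eef_pos: [542.4, 139.1, 52.4]
eef_rot: [2.424, 1.998, 0.002]
force: [-0.1, 0.0, 0.5]
width: 35.9
tcp [542.4 139.1  52.4] toolx yaw 78.99 d_tool mm [-0.6 -0.5  3.4] units [-0.02  -0.018  0.112] rot deg [ 0.06 -0.03 -0.01] units [ 0.0006 -0.0003 -0.0001] w 35.9 F [-0.1  0.   0.5] t 78.55 q7 1.03
```

```bash
python3 -m handwheel '[{"grip":36,"offset":[-0.02,-0.02,0.09],"angular":[0.001,0,0]},{"grip":28,"offset":[0,0,0],"angular":[0,0,0]},{"grip":18,"offset":[0,0,0],"angular":[0,0,0]},{"grip":10,"offset":[0,0,0],"angular":[0,0,0]},{"grip":10,"offset":[0,0,0],"angular":[0,0,0]},{"grip":10,"offset":[0,0,0],"angular":[0,0,0]}]' 30; python3 -c "
from h import *
plan([541.8,138.6,49],79)"
```

```text
clock: 79.15
eef_pos: [541.7, 138.2, 49.5]
eef_rot: [-2.424, -1.997, 0.001]
force: [0.0, 0.2, -1.8]
width: 15.8
tcp [541.7 138.2  49.5] toolx yaw 78.97 d_tool mm [0.4 0.  0.5] units [0.012 0.    0.018] rot deg [-0.05 -0.02 -0.03] units [-0.0005 -0.0001 -0.0002] w 15.8 F [ 0.   0.2 -1.8] t 79.15 q7 1.04
```

```bash
python3 -m handwheel '[{"grip":10,"offset":[0,0,-0.15],"angular":[0,0,0]},{"grip":10,"offset":[0,0,0],"angular":[0,0,0]},{"grip":10,"offset":[0,-0.02,0],"angular":[0,0,0]},{"grip":10,"offset":[0,0,0],"angular":[0,0,0]}]' 30; python3 -c "
from h import *
plan([539.7,138.2,49.5],79)"
```

```text
clock: 79.55
eef_pos: [540.3, 138.4, 53.9]
eef_rot: [-2.423, -1.997, 0.002]
force: [0.1, 0.3, -1.5]
width: 15.7
tcp [540.3 138.4  53.9] toolx yaw 78.98 d_tool mm [-0.3 -0.6  4.5] units [-0.01  -0.02   0.148] rot deg [-0.13  0.01 -0.02] units [-0.0012  0.0001 -0.0001] w 15.7 F [ 0.1  0.3 -1.5] t 79.55 q7 1.04
```

```bash
python3 -m handwheel '[{"grip":10,"offset":[-0.01,-0.05,0.12],"angular":[-0.001,0,0]},{"grip":10,"offset":[0,0,0],"angular":[0,0,0]},{"grip":10,"offset":[0,0,0],"angular":[0,0,0]}]' 30; python3 -c "
from h import *
plan([539.7,138.2,49.5],79)"
```

```text
clock: 79.85
eef_pos: [538.3, 138.4, 49.7]
eef_rot: [-2.424, -1.998, 0.001]
force: [0.4, 0.0, -2.5]
width: 15.8
tcp [538.3 138.4  49.7] toolx yaw 78.99 d_tool mm [0.1 1.4 0.2] units [0.004 0.047 0.008] rot deg [-0.05  0.02 -0.01] units [-0.0004  0.0002 -0.0001] w 15.8 F [ 0.4  0.  -2.5] t 79.85 q7 1.03
```

```bash
python3 -m handwheel '[{"grip":10,"offset":[0,0.03,0.05],"angular":[0,0,0]},{"grip":10,"offset":[0,0,0],"angular":[0,0,0]},{"grip":10,"offset":[0,0,0],"angular":[0,0,0]}]' 30; python3 -c "
from h import *
plan([539.7,138.2,49.5],79)"
```

```text
clock: 80.15
eef_pos: [540.0, 138.4, 50.1]
eef_rot: [2.424, 1.998, 0.001]
force: [-0.1, 0.9, -1.7]
width: 15.2
tcp [540.  138.4  50.1] toolx yaw 78.99 d_tool mm [-0.3 -0.2  0.6] units [-0.01  -0.007  0.02 ] rot deg [ 0.05 -0.02 -0.01] units [ 0.0004 -0.0001 -0.0001] w 15.2 F [-0.1  0.9 -1.7] t 80.15 q7 1.03
```

```bash
python3 -m handwheel '[{"grip":10,"offset":[-0.01,-0.05,0.06],"angular":[0,0,0]},{"grip":10,"offset":[0,0,0],"angular":[0,0,0]},{"grip":10,"offset":[0,0,0],"angular":[0,0,0]}]' 30; python3 -c "
from h import *
plan([539.7,138.2,49.5],79)"
```

```text
clock: 80.45
eef_pos: [540.5, 138.3, 49.5]
eef_rot: [2.422, 1.996, 0.007]
force: [-0.1, -0.7, -0.9]
width: 15.3
tcp [540.5 138.3  49.5] toolx yaw 78.97 d_tool mm [-0.3 -0.8  0. ] units [-0.009 -0.026  0.001] rot deg [ 0.3  -0.09 -0.03] units [ 0.0026 -0.0008 -0.0003] w 15.3 F [-0.1 -0.7 -0.9] t 80.45 q7 1.03
```

```bash
python3 -m handwheel '[{"grip":10,"offset":[-0.01,-0.07,0.04],"angular":[0.003,0,0]},{"grip":10,"offset":[0,0,0],"angular":[0,0,0]},{"grip":10,"offset":[0,0,0],"angular":[0,0,0]}]' 30; python3 -c "
from h import *
plan([539.7,138.2,49.5],79)"
```

```text
clock: 80.75
eef_pos: [540.6, 138.3, 49.5]
eef_rot: [2.425, 1.997, 0.007]
force: [-0.3, 0.3, 0.4]
width: 15.5
tcp [540.6 138.3  49.5] toolx yaw 78.94 d_tool mm [-0.3 -0.9 -0. ] units [-0.009 -0.03  -0.   ] rot deg [ 0.19 -0.17 -0.06] units [ 0.0017 -0.0015 -0.0005] w 15.5 F [-0.3  0.3  0.4] t 80.75 q7 1.03
```

Seated. Release, back off well clear, and do the final looks.

```bash
python3 -m handwheel '[{"grip":19,"offset":[0,0,0],"angular":[0,0,0]},{"grip":26,"offset":[0,0,0],"angular":[0,0,0]},{"grip":34,"offset":[0,0,0],"angular":[0,0,0]},{"grip":34,"offset":[0,0,-0.2],"angular":[0,0,0]},{"grip":34,"offset":[0,0,-0.6],"angular":[0,0,0]},{"grip":34,"offset":[0,0,-0.8],"angular":[0,0,0]},{"grip":34,"offset":[0,0,-0.8],"angular":[0,0,0]},{"grip":34,"offset":[0.3,0.3,-0.8],"angular":[0,0,0]}]' 30; python3 -m handwheel '[{"grip":34,"offset":[0.3,0.4,-0.6],"angular":[0,0,0]},{"grip":34,"offset":[0.2,0.2,-0.2],"angular":[0,0,0]},{"grip":34,"offset":[0,0,0],"angular":[0,0,0]},{"grip":34,"offset":[0,0,0],"angular":[0,0,0]},{"grip":34,"offset":[0,0,0],"angular":[0,0,0]}]'
python3 - <<'E'
from h import *
plan([580,165,186],79)
f=grab("wrist");cv2.imwrite("pics/w38.png",cv2.resize(f["image"][110:245,225:440],None,fx=3.7,fy=3.7,interpolation=cv2.INTER_CUBIC))
import pickle;pickle.dump(f,open('w38.pkl','wb'))
E
```

```text
clock: 81.55
eef_pos: [545.6, 144.0, 145.0]
eef_rot: [-2.421, -1.994, 0.013]
force: [0.3, 0.7, -0.5]
width: 33.7
clock: 82.05
eef_pos: [568.5, 157.0, 174.8]
eef_rot: [-2.422, -1.997, 0.001]
force: [-0.0, 0.1, -0.6]
width: 34.0
tcp [568.5 157.  174.8] toolx yaw 79.01 d_tool mm [ 10.1   9.8 -11.2] units [ 0.335  0.325 -0.374] rot deg [-0.17 -0.07  0.01] units [-0.0015 -0.0006  0.0001] w 34.0 F [-0.   0.1 -0.6] t 82.05 q7 1.04
```

View pics/w38.png

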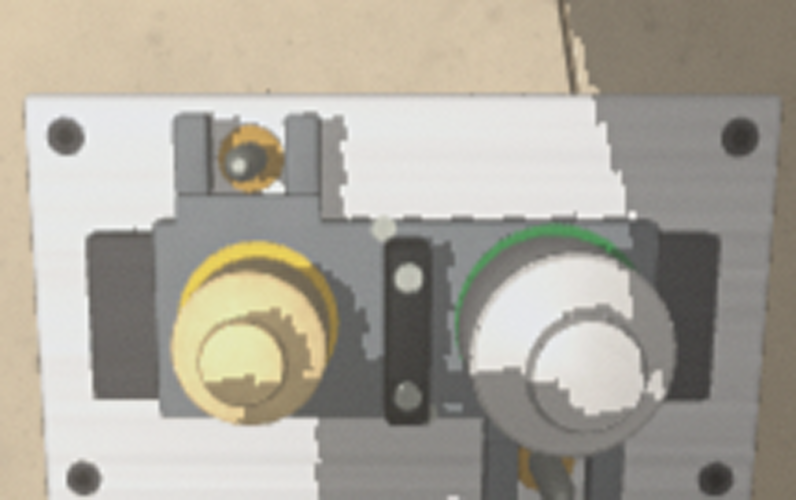

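Run:
```python
from h import *
import pickle
f=pickle.load(open('w38.pkl','rb'));g=lambda u,v:(u/3.7+225,v/3.7+110)
y=np.array([.1925,.9813]);x=np.array([.9813,-.1925])
b=cast(f,[g(408,278),g(407,396)],54).mean(0)[:2]
j=cast(f,[g(66,136),g(739,136),g(715,478),g(84,478)],12).mean(0)[:2];print("jig",j.round(1),"plate",b.round(1),"off",((b-j)@x).round(1),((b-j)@y).round(1))
for n,p,z,s in(("big",g(587,376),92,34),("small",g(241,362),81,-34)):
    k=cast(f,p,z)[0][:2];d=k-(b+s*y);print(n,k.round(1),"off",(d@x).round(1),(d@y).round(1))
t=grab("top");s=grab("side");cv2.imwrite("pics/t39.png",cv2.resize(t["image"][185:315,180:510],None,fx=2.4,fy=2.4));cv2.imwrite("pics/s39.png",cv2.resize(s["image"][200:360,200:420],None,fx=3.5,fy=3.5))
```

```text
jig [547.  172.3] plate [546.3 172.6] off -0.8 0.2
big [553.6 205. ] off 1.0 -0.8
small [540.2 139.2] off 0.4 0.0
```

View pics/s39.png

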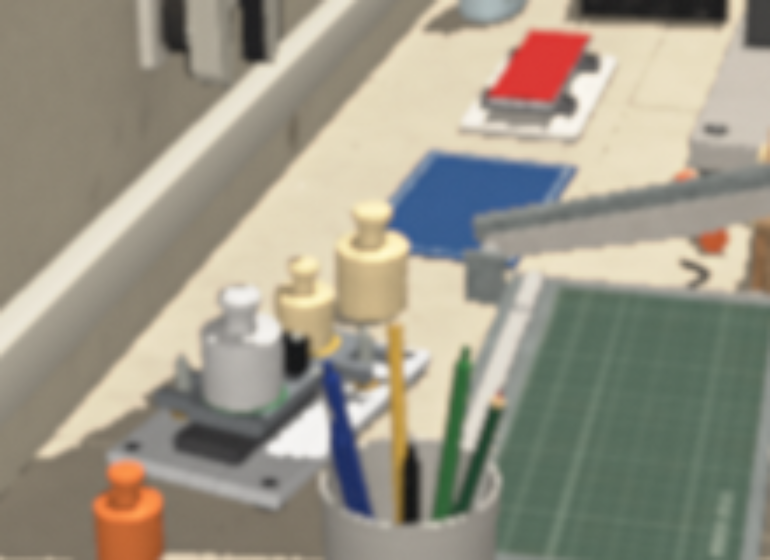

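```bash
python3 -c "
from station import bot
print(bot.close_job())"
```

```text
the job is handed in; nothing more can be done
None
```

I finished the job in the order asked and handed it in at about 82 s, well inside the 131 s limit. Both weights and then the plate went onto the blue mat. The panel went onto the stand's rails red side up, then the plate back over the pins and each weight onto its own pad.

**Last checks**
- **Panel:** about 1 mm off the rails' centre and about 0.1° off square, measured when I placed it. It looked unmoved in the final side view.
- **Plate:** about 0.8 mm off the jig's centre, with both pins inside the lug slots.
- **Weights:** the knobs are off their pad centres by about 1.0 and −0.8 mm (big) and 0.4 and 0.0 mm (small). Both stood upright throughout.
- **Clear of everything:** the gripper was raised and touching nothing at hand-in.

**What disagreed or needed mending**
- **Fingertips:** they sat roughly 22 mm behind the reported tool point. My first closing touched the top of the big weight's body with about 5 N, so I gripped both weights by their knobs instead.
- **Re-centring:** after the first placing, the big weight was about 2.5 mm off and the small one about 2 mm off, so I re-centred both.
- **Pad-edge reading:** the strip of pad visible at the weights' bases suggested 2–3 mm more offset than the knobs did. For the big weight it still read more after I re-centred it; I did not re-measure the small one. I put this down to a rounded lower edge, but did not confirm it.

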